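# Tip the crates, dispatch the stamped one

### The job

Tip both plywood crates up against their bench stops onto the side nearest the robot, by pushing at the far side with the fingertips, so that each is left standing on that side with its underside showing away from the robot. Then push the one with the round inspection stamp on its underside, still standing on its side, away from the robot until the bottom edge of the stamped face stands on the yellow dispatch line, roughly square to it; leave the other standing at its stop. Only tip and push: pick no crate up, throw none over, and leave the other things alone.

Things in the scene. Friction and masses are not known exactly. Their poses are not given: they have to be found in the camera images.
- crate_a: One of two alike closed plywood crates, lying flat, in either place: 110 mm (its x, over the battens) x 180 (its y) x 70 high. Upright battens 24 wide, 12 thick at the ends of the near and far sides; boards between them set back 12. Loose, 0.55-0.9 kg, balance in its middle. Near board 0-8 mm from its stop. Origin: centre of the underside; x away from robot, z up; on its near side, x points up
- crate_b: The other crate: same shape, sizes, mass range, axes and start as crate_a, at the other stop. Either crate slides on the bench with a friction coefficient of about 0.5 to 0.7; standing on its side (70 mm deep, 110 mm tall) it slides if pushed low, below about 45 mm, and topples if pushed high
- crate_a_heel (a point): Middle of the near bottom edge of crate_a (55 mm from its origin to its -x, in the plane of the battens). It tips over this edge, which stays down on the bench (it may slide a few mm), and goes over by itself past about 57 degrees; on its side, this is the bottom edge of the upright underside
- crate_b_heel (a point): The same point of crate_b
- stamp (a point): Centre of the inspection stamp, a black 72 mm ring with a tick in it, inked in the middle of the underside of one of the crates, hidden while that lies flat. The crate whose origin lies within 3 mm of this point is the stamped one; the other's underside is bare plywood
- stop_a: Steel stop bolted to the bench at the near side of crate_a: 25 mm (its x) x 70 mm (its y) x 8 mm high, low enough to fit between the crate's near battens and beneath the crate once that is tipped over it. Origin: centre of its underside; x points away from the robot; its far face, 12.5 mm from the origin, meets the crate's near board
- stop_b: The same kind of stop, at the near side of crate_b, with the same axes
- line: The dispatch line: yellow tape flat on the bench beyond the crates, 50 mm wide (its x) and 700 mm long (its y), about parallel to the crates (within 0.16 rad). Origin: its centre; x points away from the robot
- pulley: Bystander: loose steel pulley, 36 mm diameter x 38 mm high, standing midway between the paths of the two crates. Origin: centre of its underside
- tape_roll: Bystander: loose roll of yellow tape, 100 mm diameter x 50 mm high, lying flat to the robot's right of the crates. Origin: centre of its underside
- alternator: Bystander: alternator, about 200 mm across its lugs x 153 mm high, 3.5 kg, standing pulley up to the robot's left of the crates. Origin: centre of its underside
Things that resemble listed ones, but are neither listed nor needed, are in the scene too. Leave any red look-alike of the crate_b alone. Leave any red look-alike of the stop_b alone.

How it is judged:
By the outcome, as a careful person would: the job done as asked, in the order asked, and still so for the second after the job is handed in, with the robot touching nothing.
It also fails if it takes over 72 s, if anything falls off the work surface, if the arm or the gripper's body presses on something with over 40 N, if the wrist force passes 120 N, or if a joint passes its speed limit or range.

### The arm

A 7-joint arm with a two-finger parallel gripper is mounted at the origin on the work surface. World frame = base frame: x ahead of the robot, y to its left, z up, the work surface at z = 0. Lengths are in m, angles in rad, forces in N, time in s.
With the tool pointing down it reaches from about 0.4 to 0.9 m from the base axis. Payload 5.5 kg.
Tool frame: the origin (TCP) lies at the very end of the fingers, on their centre line; the grasp point (between the pads) lies arm.hold_point_z behind it (arm.hold_point_z is the distance from the TCP to the grasp point, in m); z points along the fingers, y is the direction in which the jaws open and shut (so a half turn about z gives the same grasp; the last joint's range is limited). The gripper opens to 92 mm and grips with 3 to 60 N. Pads are 19 mm wide; open, the fingers measure 130 mm over their backs; the gripper's body (75 mm by 190 mm) begins 47 mm behind the grasp point.
Start: joints at [1.422, 0.501, -0.427, 1.55, 0.221, 1.138, -0.21], TCP at [0.26, -0.596, 0.205] pointing down, gripper open.
Joint ranges: [-2.88, 2.88], [-0.31, 2.03], [-1.54, 1.56], [0.2, 2.42], [-1.41, 4.55], [0.19, 2.02], [-2.57, 2.57]. Speed limits (rad/s): [2.57, 2.57, 3.14, 3.14, 3.14, 3.14, 3.14].

### API

Orientations are given as a 3x3 rotation matrix whose columns are the frame's x, y, z axes.
In Python, from station import read_state, camera, camera_params, arm gives the robot as it stands. The module is installed in compiled form; this text tells all that it offers.
- The arm moves only by the tool drive_tool, never from a script. Its argument "motion" is a list that holds one entry, the list of rows, each a list of 7 numbers: the finger opening in m, from 0 to 0.0918, then the shift along the tool's x, y, z in m, then the turn, a rotation vector about the tool's x, y, z in degrees. In form: [[[gripper, tx, ty, tz, rx, ry, rz], ...]]. A call has 1 to 8 rows; each row shifts and turns the pose as measured when the row begins, along the tool's axes as they then stand; what a row does not reach is not made up. A row lasts 1/10 s, in which the tool goes at most 50 mm and 8.59 degrees, less where a joint would pass 70% of its speed; a pose out of reach is approached as far as the arm can. A call is refused whole if a number of a shift passes 0.05 or a number of a turn 8.59, either way. A call with a gripper value outside its range is refused whole. The fingers move at their own pace and stop on an object; "newtons" is the grip in N (left out, the last holds). Time passes only in rows, so rows that do not move let the fingers close. It gives the time, the measured TCP pose, the force and the opening at its end, in the units of the state.
- read_state(): the state, without advancing time (a new reading comes with each control period).
- camera(name): name is "scene" or "top"; returns the picture (384x512x3 uint8, red, green, blue); there is no depth.
- camera_params(name): a dict with "vertical_fov" (degrees; the focal length in pixels is half the picture's height over the tangent of half this angle, whatever the lens; pixels are square), "cx", "cy" (the principal point, pixels), "pose" (4x4, takes a point from camera to world coordinates). Camera axes: x right, y down, z forward; pixel columns grow to the right and rows downward; lengths in m; the calibration is good to about 2 mm. A picture is of the moment at which its call begins. camera_params takes no time and is no camera call.
- arm.close_job(): hands the job in, once; it reports no verdict.
The state is a dict: "time_s": time; "qpos": joint angles; "qvel": joint speeds; "effort": joint torques, N m; "position": TCP position; "orientation": TCP orientation; "contact_force": force on the tool from outside, world axes, zero at the start; "ft_torque": the same for the moment, N m; "width": finger opening in m.
Only numpy, scipy, OpenCV 4.12 (cv2) and the standard library are available. Lean on these libraries where they do the work, as an engineer would, in place of code of your own. Each camera call takes 0.05 s, during which the arm holds its last target.

## Working session

There is one attempt and no reset: what is moved stays moved. The work goes in short steps, Python scripts to look and compute and a tool call to move; the robot and the scene stay as the last step left them, time stands still between calls to the robot, and variables do not carry over. Pictures are saved under pics/ and viewed, and the job is handed in when it is done.

Besides the shell and the picture viewer there is one more tool, called after "Emit:" by a JSON object that holds its "api" and its "payload". drive_tool: Moves the arm, as the interface text tells. Its arguments: {"type":"object","properties":{"motion":{"type":"array"},"newtons":{"type":"number"}},"required":["motion"]}

```bash
mkdir -p pics; python3 - <<'E'
from station import read_state, camera, camera_params, arm
import cv2, numpy as np
for n in ("scene","top"):
    im=camera(n); cv2.imwrite(f"pics/{n}0.png",im[:,:,::-1]); p=camera_params(n); print(n,p["vertical_fov"],p["cx"],p["cy"]); print(np.round(p["pose"],4))
s=read_state(); print({k:np.round(v,3).tolist() for k,v in s.items()}, arm.hold_point_z)
E
```

```text
scene 44.53364945986951 258.4924369517962 198.65637519506242
[[-2.1070e-01  8.2740e-01 -5.2060e-01  1.2656e+00]
 [ 9.7760e-01  1.7860e-01 -1.1170e-01  1.5440e-01]
 [ 5.0000e-04 -5.3240e-01 -8.4650e-01  1.2150e+00]
 [ 0.0000e+00  0.0000e+00  0.0000e+00  1.0000e+00]]
top 52.311264029975874 257.44767628073333 190.20659445485637
[[-0.0198 -0.988   0.1534  0.3454]
 [-0.9997  0.0215  0.0096  0.0195]
 [-0.0128 -0.1532 -0.9881  1.0888]
 [ 0.      0.      0.      1.    ]]
{'time_s': 0.1, 'qpos': [1.422, 0.502, -0.427, 1.551, 0.221, 1.138, -0.21], 'qvel': [-0.001, -0.002, -0.001, -0.002, 0.0, -0.0, 0.001], 'effort': [-0.011, -56.788, -5.839, -27.992, -0.069, 0.024, 0.0], 'position': [0.26, -0.595, 0.204], 'orientation': [[0.916, 0.4, -0.001], [0.4, -0.916, 0.002], [0.0, -0.002, -1.0]], 'contact_force': [-0.0, 0.212, 0.089], 'ft_torque': [-0.007, -0.025, -0.032], 'width': 0.092} 0.0188
```

View pics/scene0.png

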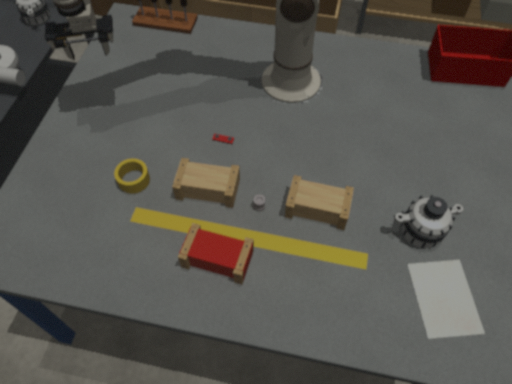

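View pics/top0.png

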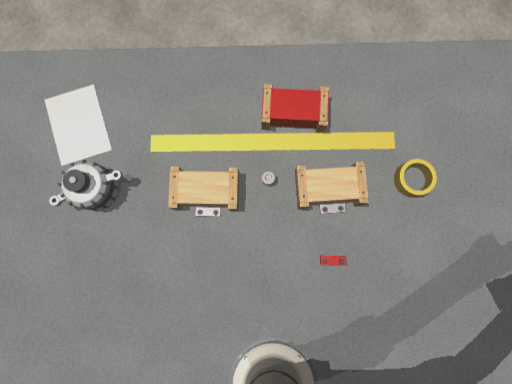

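The scene shows two plywood crates: the right one at scene (206,180) and top (332,185), the left one at scene (320,200) and top (204,188). The pulley is between them, with the yellow line just beyond. A red look-alike crate sits past the line at top (295,106). Next I'll measure.

```bash
cat > h.py <<'E'
import numpy as np, cv2
from station import read_state, camera, camera_params, arm
def ray(n,u,v):
    p=camera_params(n); f=192/np.tan(np.radians(p["vertical_fov"]/2))
    d=np.array([(u-p["cx"])/f,(v-p["cy"])/f,1]); T=np.array(p["pose"]); return T[:3,3],T[:3,:3]@d
def plane(n,u,v,z=0):
    o,d=ray(n,u,v); return o+d*(z-o[2])/d[2]
def tri(a,b):
    (o1,d1),(o2,d2)=ray(*a),ray(*b)
    A=np.stack([d1,-d2],1); t=np.linalg.lstsq(A,o2-o1,rcond=None)[0]
    p,q=o1+d1*t[0],o2+d2*t[1]; return (p+q)/2,np.linalg.norm(p-q)
def proj(n,P):
    p=camera_params(n); f=192/np.tan(np.radians(p["vertical_fov"]/2)); T=np.array(p["pose"]); c=T[:3,:3].T@(np.array(P)-T[:3,3])
    return np.array([c[0]/c[2]*f+p["cx"],c[1]/c[2]*f+p["cy"]])
def snap(n,name,box=None,k=4):
    im=camera(n)[:,:,::-1].copy(); cv2.imwrite(f"pics/{name}_raw.png",im)
    if box: x0,y0,x1,y1=box; im=cv2.resize(im[y0:y1,x0:x1],None,fx=k,fy=k,interpolation=cv2.INTER_CUBIC)
    cv2.imwrite(f"pics/{name}.png",im)
E
python3 - <<'E'
from h import *
print(camera_params("top").keys())
im=cv2.imread("pics/top0.png"); cv2.imwrite("pics/t_c.png",cv2.resize(im[80:225,155:355],None,fx=4,fy=4,interpolation=cv2.INTER_CUBIC))
im2=cv2.imread("pics/scene0.png"); cv2.imwrite("pics/s_c.png",cv2.resize(im2[120:285,165:365],None,fx=3.6,fy=3.6,interpolation=cv2.INTER_CUBIC))
for n,i in(("top",im),("scene",im2)):
    hsv=cv2.cvtColor(i,cv2.COLOR_BGR2HSV)
    m=cv2.inRange(hsv,(22,150,100),(35,255,255))
    cs,_=cv2.findContours(m,0,2)
    for c in sorted(cs,key=cv2.contourArea)[-2:]:
        r=cv2.minAreaRect(c); print(n,cv2.contourArea(c),r); print(np.round([plane(n,*q)[:2] for q in cv2.boxPoints(r)],4).tolist(), np.round(plane(n,*r[0]),4))
E
```

```text
dict_keys(['vertical_fov', 'cx', 'cy', 'pose'])
top 348.5 ((373.5, 140.0), (14.0, 39.0), 90.0)
[[0.6748, -0.2506], [0.6721, -0.3622], [0.6308, -0.3592], [0.6334, -0.2483]] [ 0.6527 -0.3051  0.    ]
top 898.5 ((418.3076171875, 175.96151733398438), (35.778167724609375, 32.72731018066406), 56.3099365234375)
[[0.5634, -0.3593], [0.6143, -0.4403], [0.5271, -0.4885], [0.4774, -0.4082]] [ 0.5452 -0.4241  0.    ]
scene 618.0 ((130.40000915527344, 172.20001220703125), (25.298219680786133, 31.622774124145508), 71.56504821777344)
[[0.4941, -0.4934], [0.4357, -0.4131], [0.5202, -0.3563], [0.5756, -0.4347]] [ 0.5073 -0.4242  0.    ]
scene 2622.5 ((249.54092407226562, 237.37548828125), (238.0910186767578, 14.117941856384277), 11.481990814208984)
[[0.6735, -0.3589], [0.6262, -0.3675], [0.6355, 0.3373], [0.6799, 0.3334]] [ 0.6541 -0.0034 -0.    ]
```

View pics/t_c.png

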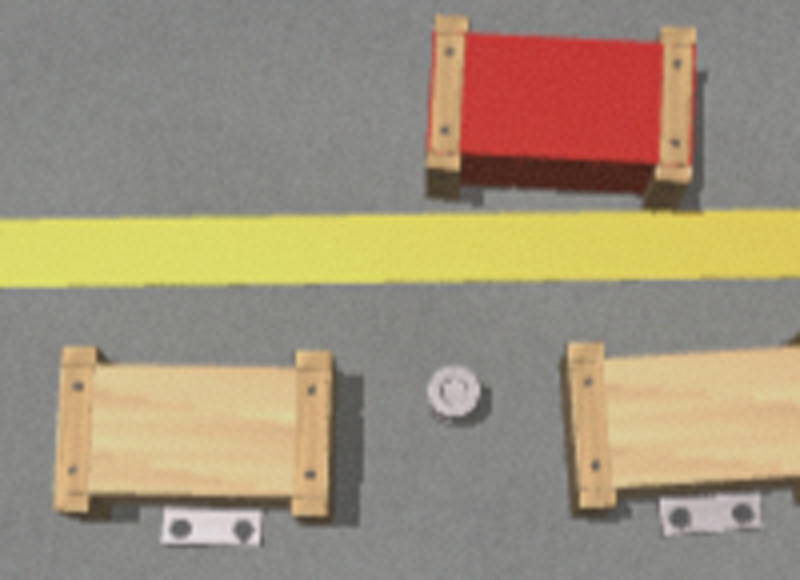

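View pics/s_c.png

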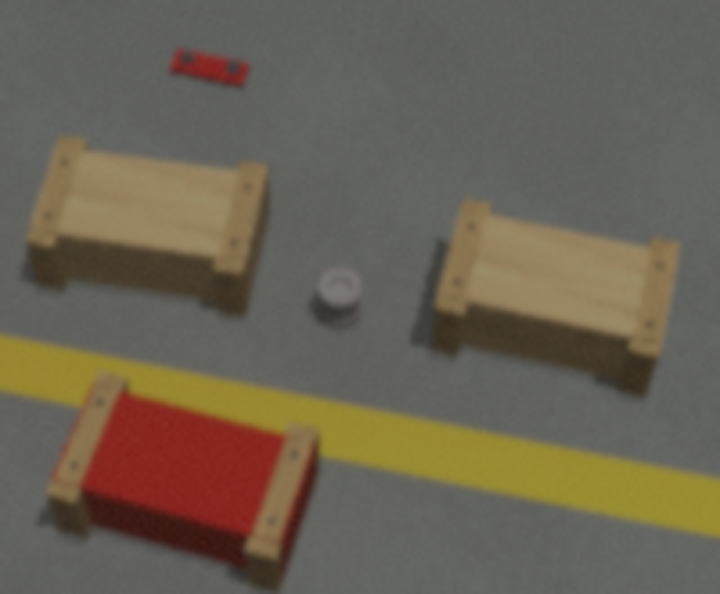

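```bash
python3 - <<'E'
from h import *
im=cv2.imread("pics/top0.png");im2=cv2.imread("pics/scene0.png")
def crop(i,x,y,w,h,k): return cv2.resize(i[y:y+h,x:x+w],None,fx=k,fy=k,interpolation=cv2.INTER_CUBIC)
a=np.hstack([crop(im,160,155,80,70,5),crop(im,292,155,80,70,5)])
b=np.hstack([crop(im2,280,165,80,70,5)[:250*2],crop(im2,168,145,80,70,5)])
cv2.imwrite("pics/c4a.png",cv2.convertScaleAbs(a,alpha=1)); cv2.imwrite("pics/c4b.png",cv2.convertScaleAbs(b,alpha=1.6))
E
```

```text
(no output)
```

View pics/c4a.png

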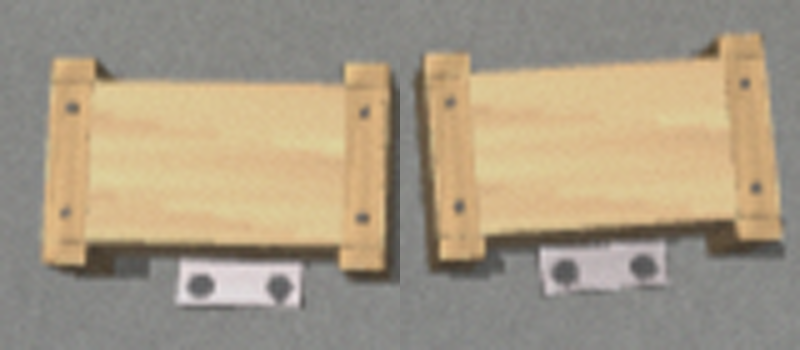

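View pics/c4b.png

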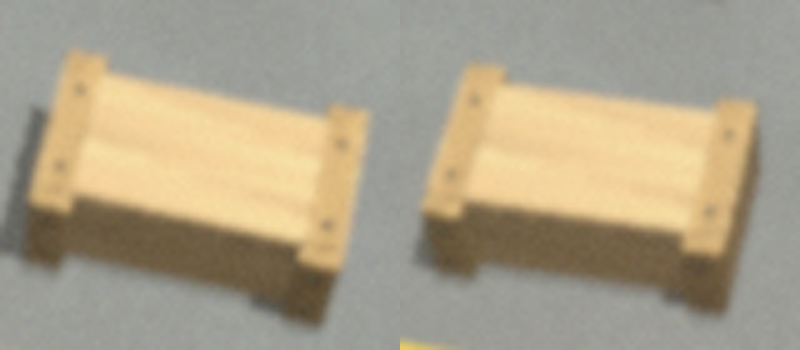

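```bash
python3 - <<'E'
from h import *
f=lambda x,y,ox,oy:((x+.5)/5-.5+ox,(y+.5)/5-.5+oy)
C={'L':dict(t=[(55,60),(386,66),(383,268),(46,262)],s=[(338,268),(30,203),(70,52),(368,110)],to=(160,155),so=(280,165)),
   'R':dict(t=[(424-400,56),(760-400,36),(781-400,238),(438-400,260)],s=[(720-400,252),(424-400,212),(470-400,66),(756-400,102)],to=(292,155),so=(168,145))}
for k,c in C.items():
    P=[]
    for a,b in zip(c['t'],c['s']):
        u=f(*a,*c['to']);v=f(*b,*c['so']); p,e=tri(("top",*u),("scene",*v)); P.append(p)
        print(k,np.round(p,4),round(e,4),np.round(plane("top",*u,.07)[:2],4),np.round(plane("scene",*v,.07)[:2],4))
    P=np.array(P); print("c",P.mean(0).round(4), "yaw", np.arctan2(*(-( (P[0]-P[1])+(P[3]-P[2]))[:2])[[0]].tolist(),1) if 0 else [round(float(np.arctan2(-(d[0]),d[1])),4) for d in (P[0]-P[1],P[3]-P[2])])
for k,q,o in (('L',[(182,262),(302,264),(300,307),(175,305)],(160,155)),('R',[(541-400,249),(663-400,241),(666-400,286),(547-400,296)],(292,155))):
    Q=np.array([plane("top",*f(*a,*o),.008)[:2] for a in q]); print("stop",k,Q.round(4).tolist(),Q.mean(0).round(4))
def cen(pt,ps): return tri(("top",*pt),("scene",*ps))
print("pulley",tri(("top",155+454/4,80+388/4),("scene",165+341/3.6,120+280/3.6)))
# red crate corners top
for q in [(433,18),(694,30),(692,180),(428,170)]: print("red",plane("top",155+q[0]/4,80+q[1]/4,.07).round(3))
E
```

```text
L [0.5724 0.2604 0.0699] 0.0006 [0.5724 0.26  ] [0.5723 0.2607]
L [0.5656 0.0835 0.068 ] 0.0002 [0.5651 0.0832] [0.5668 0.0837]
L [0.4571 0.087  0.0685] 0.0017 [0.4571 0.0861] [0.4581 0.0879]
L [0.4636 0.2643 0.0715] 0.0029 [0.464  0.2632] [0.4621 0.2659]
c [0.5147 0.1738 0.0695] yaw [-0.0385, -0.0366]
R [ 0.5667 -0.0753  0.0715] 0.0 [ 0.567  -0.0754] [ 0.5657 -0.0756]
R [ 0.5741 -0.2536  0.0681] 0.0021 [ 0.5738 -0.2541] [ 0.5753 -0.2518]
R [ 0.4657 -0.2584  0.0681] 0.0011 [ 0.4656 -0.2585] [ 0.4671 -0.2571]
R [ 0.4577 -0.0793  0.0715] 0.0011 [ 0.4578 -0.0789] [ 0.4567 -0.0802]
c [ 0.516  -0.1666  0.0698] yaw [0.0416, 0.0446]
stop L [[0.4696, 0.2021], [0.4671, 0.1352], [0.4431, 0.1364], [0.4457, 0.2059]] [0.4564 0.1699]
stop R [[0.4696, -0.1422], [0.4726, -0.21], [0.4475, -0.2103], [0.4433, -0.1444]] [ 0.4583 -0.1767]
pulley (array([0.54275671, 0.00093453, 0.04526106]), np.float64(0.0039221635327345815))
red [0.798 0.008 0.07 ]
red [ 0.784 -0.171  0.07 ]
red [ 0.678 -0.165  0.07 ]
red [0.689 0.013 0.07 ]
```

```bash
cat >> h.py <<'E'
from scipy.spatial.transform import Rotation as Ro
def Rt(yaw,tilt=0):
    # tool x ahead (yaw), z down; tilt>0: z leans toward local +x (body toward robot), degrees
    return Ro.from_euler('z',yaw).as_matrix()@np.diag([1,-1,-1])@Ro.from_euler('y',tilt,degrees=True).as_matrix()
def plan(pts,g,start=None):
    """pts: list of (pos,R,n)"""
    s=read_state(); p,R=np.array(s["position"]),np.array(s["orientation"])
    for tp,tR,n in pts:
        tR=R if tR is None else tR
        rv=Ro.from_matrix(R.T@tR).as_rotvec(degrees=True); R0=R.copy(); p0=p.copy()
        for i in range(n):
            d=np.array(tp)-p; step=R.T@(d/(n-i)); w=Ro.from_matrix(R.T@tR).as_rotvec(degrees=True)/(n-i)
            row=[g]+np.round(step,4).tolist()+np.round(w,1).tolist(); print(row,end=",")
            p=p+R@np.round(step,4); R=R@Ro.from_rotvec(np.round(w,1),degrees=True).as_matrix()
        print()
def st():
    s=read_state(); R=np.array(s["orientation"]); print(round(s["time_s"],2),"p",np.round(s["position"],4),"x",R[:,0].round(3),"z",R[:,2].round(3),"F",np.round(s["contact_force"],1),"w",round(s["width"],4))
E
python3 - <<'E'
from h import *
plan([((.62,-.166,.2),Rt(.043),14)],.06)
E
```

```text
[0.06, 0.0358, -0.0178, 0.0003, -0.0, 0.0, 1.5],[0.06, 0.0354, -0.0187, 0.0003, -0.0, 0.0, 1.5],[0.06, 0.0349, -0.0196, 0.0003, -0.0, 0.0, 1.5],[0.06, 0.0343, -0.0205, 0.0003, -0.0, 0.0, 1.5],[0.06, 0.0338, -0.0214, 0.0003, -0.0, 0.0, 1.5],[0.06, 0.0332, -0.0223, 0.0003, -0.0, 0.0, 1.5],[0.06, 0.0326, -0.0232, 0.0003, -0.0, 0.0, 1.5],[0.06, 0.032, -0.024, 0.0003, -0.0, 0.0, 1.5],[0.06, 0.0314, -0.0249, 0.0003, -0.0, 0.0, 1.5],[0.06, 0.0307, -0.0257, 0.0003, -0.0, 0.0, 1.5],[0.06, 0.03, -0.0265, 0.0003, -0.0, 0.0, 1.5],[0.06, 0.0293, -0.0272, 0.0003, -0.0, 0.0, 1.5],[0.06, 0.0286, -0.028, 0.0003, -0.0, 0.0, 1.6],[0.06, 0.0278, -0.0288, 0.0003, -0.1, 0.0, 1.5],
```

Emit:
{"api": "drive_tool", "payload": {"motion": [[[0.06, 0.036, -0.018, 0, 0, 0, 1.5], [0.06, 0.035, -0.019, 0, 0, 0, 1.5], [0.06, 0.035, -0.02, 0, 0, 0, 1.5], [0.06, 0.034, -0.02, 0, 0, 0, 1.5], [0.06, 0.034, -0.021, 0, 0, 0, 1.5], [0.06, 0.033, -0.022, 0, 0, 0, 1.5], [0.06, 0.033, -0.023, 0, 0, 0, 1.5], [0.06, 0.032, -0.024, 0, 0, 0, 1.5]]]}}

```text
time_s: 0.9
position: [0.4651, -0.3498, 0.1985]
orientation: [[0.984, 0.176, -0.008], [0.176, -0.984, 0.004], [-0.007, -0.006, -1.0]]
contact_force: [0.9, -0.5, -0.3]
width: 0.06
```

```bash
python3 - <<'E'
from h import *
plan([((.61,-.166,.19),Rt(.043),6)],.06)
E
```

```text
[0.06, 0.0292, -0.0259, 0.0013, -0.1, 0.1, 1.3],[0.06, 0.0286, -0.0265, 0.0014, -0.0, 0.1, 1.3],[0.06, 0.028, -0.0272, 0.0014, -0.1, 0.1, 1.3],[0.06, 0.0273, -0.0278, 0.0014, -0.0, 0.0, 1.3],[0.06, 0.0267, -0.0285, 0.0014, -0.1, 0.1, 1.2],[0.06, 0.0261, -0.029, 0.0014, -0.0, 0.0, 1.3],
```

Emit:
{"api": "drive_tool", "payload": {"motion": [[[0.06, 0.029, -0.026, 0.001, -0.1, 0.1, 1.3], [0.06, 0.029, -0.027, 0.001, -0.1, 0.1, 1.3], [0.06, 0.028, -0.027, 0.001, 0, 0.1, 1.3], [0.06, 0.027, -0.028, 0.001, 0, 0.1, 1.3], [0.06, 0.027, -0.028, 0.001, 0, 0.1, 1.3], [0.06, 0.026, -0.029, 0.001, 0, 0, 1.3], [0.06, 0, 0, 0, 0, 0, 0]]]}}

```text
time_s: 1.6
position: [0.6168, -0.1494, 0.1895]
orientation: [[0.999, 0.043, -0.001], [0.043, -0.999, 0.008], [-0.001, -0.008, -1.0]]
contact_force: [-0.6, 0.8, 0.4]
width: 0.0601
```

```bash
python3 - <<'E'
from h import *
st()
plan([((.605,-.163,.045),Rt(.043),8)],.06)
E
```

```text
1.6 p [ 0.6168 -0.1494  0.1895] x [ 0.999  0.043 -0.001] z [-0.001  0.008 -1.   ] F [-0.6  0.8  0.4] w 0.0601
[0.06, -0.0015, 0.0018, 0.0181, -0.1, 0.0, 0.0],[0.06, -0.0015, 0.0017, 0.0181, -0.0, 0.0, 0.0],[0.06, -0.0016, 0.0018, 0.018, -0.1, 0.0, 0.0],[0.06, -0.0015, 0.0017, 0.0181, -0.0, 0.0, 0.0],[0.06, -0.0016, 0.0017, 0.018, -0.1, 0.0, 0.0],[0.06, -0.0015, 0.0017, 0.0181, -0.0, 0.0, 0.0],[0.06, -0.0016, 0.0017, 0.018, -0.1, 0.0, 0.0],[0.06, -0.0015, 0.0016, 0.0181, -0.0, 0.0, 0.0],
```

Emit:
{"api": "drive_tool", "payload": {"motion": [[[0.06, -0.002, 0.002, 0.018, -0.1, 0, 0], [0.06, -0.002, 0.002, 0.018, 0, 0, 0], [0.06, -0.002, 0.002, 0.018, -0.1, 0, 0], [0.06, -0.002, 0.002, 0.018, 0, 0, 0], [0.06, -0.002, 0.002, 0.018, -0.1, 0, 0], [0.06, -0.001, 0.002, 0.018, 0, 0, 0], [0.06, -0.001, 0.001, 0.018, -0.1, 0, 0], [0.06, 0, 0.001, 0.017, 0, 0, 0]]]}}

```text
time_s: 2.4
position: [0.6046, -0.1625, 0.0408]
orientation: [[0.999, 0.049, -0.001], [0.049, -0.999, 0.001], [-0.001, -0.001, -1.0]]
contact_force: [-0.4, 0.3, 1.3]
width: 0.0597
```

```bash
python3 - <<'E'
from h import *
st(); snap("top","t1",(220,60,420,230),4); st()
E
```

```text
2.4 p [ 0.6046 -0.1625  0.0408] x [ 0.999  0.049 -0.001] z [-0.001  0.001 -1.   ] F [-0.4  0.3  1.3] w 0.0597
2.45 p [ 0.6024 -0.1626  0.0376] x [ 0.999  0.048 -0.005] z [-0.006  0.002 -1.   ] F [-0.8  0.1 -1.9] w 0.0601
```

View pics/t1.png

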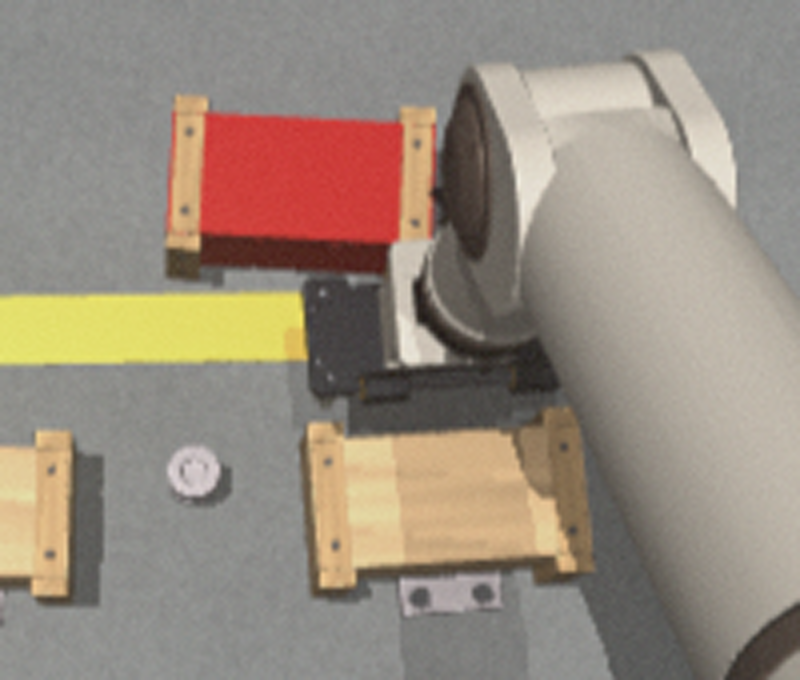

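```bash
python3 - <<'E'
from h import *
plan([((.585,-.1635,.05),Rt(.043),3),((.570,-.1642,.05),Rt(.043),3)],.06)
E
```

```text
[0.06, -0.0058, 0.0, -0.0041, -0.0, 0.1, 0.1],[0.06, -0.0058, 0.0, -0.0041, -0.1, 0.1, 0.1],[0.06, -0.0059, 0.0001, -0.0041, -0.0, 0.1, 0.1],
[0.06, -0.005, 0.0, -0.0, -0.0, 0.0, 0.0],[0.06, -0.005, 0.0, -0.0, -0.0, 0.0, 0.0],[0.06, -0.005, 0.0001, -0.0, -0.0, 0.0, 0.0],
```

Emit:
{"api": "drive_tool", "payload": {"motion": [[[0.06, -0.006, 0, -0.005, 0, 0.1, 0.1], [0.06, -0.006, 0, -0.004, 0, 0.1, 0.1], [0.06, -0.006, 0, -0.004, 0, 0.1, 0.1], [0.06, -0.005, 0, 0, 0, 0, 0], [0.06, -0.005, 0, 0, 0, 0, 0], [0.06, -0.005, 0, 0, 0, 0, 0]]]}}

```text
time_s: 3.05
position: [0.5683, -0.1646, 0.0542]
orientation: [[0.999, 0.043, 0.003], [0.043, -0.999, 0.001], [0.003, -0.001, -1.0]]
contact_force: [0.1, -0.2, 1.0]
width: 0.0601
```

```bash
python3 - <<'E'
from h import *
st()
E
```

```text
3.05 p [ 0.5683 -0.1646  0.0542] x [0.999 0.043 0.003] z [ 0.003  0.001 -1.   ] F [ 0.1 -0.2  1. ] w 0.0601
```

Emit:
{"api": "drive_tool", "payload": {"motion": [[[0.06, -0.003, 0, 0.001, 0, 0, 0], [0.06, -0.003, 0, 0.001, 0, 0, 0], [0.06, -0.002, 0, 0.001, 0, 0, 0]]]}}

```text
time_s: 3.35
position: [0.5595, -0.1653, 0.0517]
orientation: [[0.999, 0.042, 0.004], [0.042, -0.999, 0.0], [0.004, -0.0, -1.0]]
contact_force: [0.5, -0.2, 0.5]
width: 0.06
```

```bash
python3 - <<'E'
from h import *
st()
E
```

```text
3.35 p [ 0.5595 -0.1653  0.0517] x [0.999 0.042 0.004] z [ 0.004  0.    -1.   ] F [ 0.5 -0.2  0.5] w 0.06
```

Emit:
{"api": "drive_tool", "payload": {"motion": [[[0.06, -0.004, 0, 0, 0, 0, 0], [0.06, -0.004, 0, 0, 0, 0, 0]]]}}

```text
time_s: 3.55
position: [0.5511, -0.1654, 0.0513]
orientation: [[0.999, 0.043, 0.004], [0.043, -0.999, 0.001], [0.004, -0.001, -1.0]]
contact_force: [-0.3, 0.0, -0.3]
width: 0.0602
```

```bash
python3 - <<'E'
from h import *
st();snap("scene","s1",(150,100,300,240),5); st()
E
```

```text
3.55 p [ 0.5511 -0.1654  0.0513] x [0.999 0.043 0.004] z [ 0.004  0.001 -1.   ] F [-0.3  0.  -0.3] w 0.0602
3.6 p [ 0.5502 -0.1655  0.0511] x [0.999 0.043 0.003] z [ 0.003  0.001 -1.   ] F [-1.5  0.4 -0.7] w 0.0599
```

View pics/s1.png

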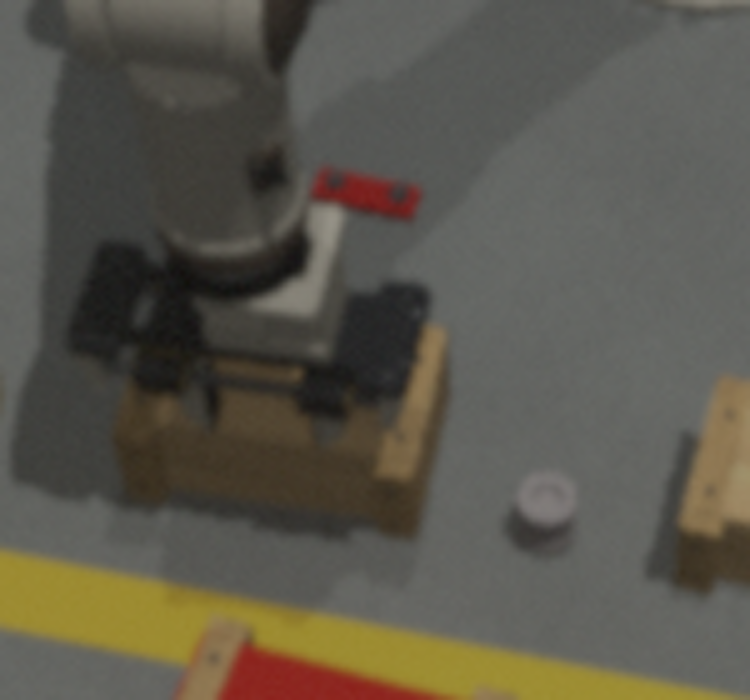

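```bash
python3 - <<'E'
from h import *
s=read_state(); p=np.array(s["position"]); R=np.array(s["orientation"])
for o in [(0,0,0),(0,.03,0),(0,-.03,0),(0,.045,0),(0,-.045,0),(.0095,.03,0),(.0095,-.03,0),(-.0095,-.03,0),(-.0095,.03,0)]:
    q=proj("scene",p+R@np.array(o)); print(o,((q-np.array([150,100]))*5).round(0))
for P in [(.5667,-.0753,.07),(.5741,-.2536,.07),(.5667,-.0753,0),(.5741,-.2536,0),(.5584,-.165,.07),(.5584,-.135,.07),(.5584,-.195,.07)]:
    q=proj("scene",P); print(P,((q-np.array([150,100]))*5).round(0))
E
python3 - <<'E'
import cv2
im=cv2.imread("pics/s1_raw.png"); c=im[155:215,165:245]; cv2.imwrite("pics/s1z.png",cv2.convertScaleAbs(cv2.resize(c,None,fx=9,fy=9,interpolation=cv2.INTER_CUBIC),alpha=2))
E
```

```text
(0, 0, 0) [269. 444.]
(0, 0.03, 0) [220. 437.]
(0, -0.03, 0) [318. 451.]
(0, 0.045, 0) [195. 433.]
(0, -0.045, 0) [343. 454.]
(0.0095, 0.03, 0) [216. 450.]
(0.0095, -0.03, 0) [315. 464.]
(-0.0095, -0.03, 0) [322. 438.]
(-0.0095, 0.03, 0) [224. 424.]
(0.5667, -0.0753, 0.07) [408. 476.]
(0.5741, -0.2536, 0.07) [110. 433.]
(0.5667, -0.0753, 0) [414. 539.]
(0.5741, -0.2536, 0) [128. 496.]
(0.5584, -0.165, 0.07) [263. 438.]
(0.5584, -0.135, 0.07) [312. 447.]
(0.5584, -0.195, 0.07) [213. 429.]
```

View pics/s1z.png

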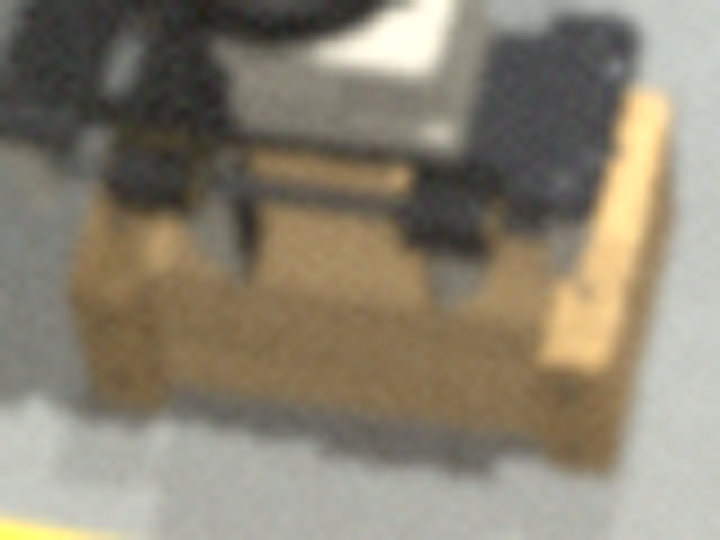

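```bash
python3 - <<'E'
from h import *
R=np.array(read_state()["orientation"])
for o in [(0,.03,0),(0,-.03,0),(0,.048,0),(0,-.048,0)]:
    q=proj("top",np.array([.6035,-.1626,.039])+R@np.array(o)); print(o,((q-np.array([220,60]))*4).round(0))
for z in (.05,.06,.07,.08): print(z,plane("scene",217.2,188.9,z).round(4))
snap("top","t2",(280,100,400,230),5); st()
E
python3 - <<'E'
import cv2
im=cv2.imread("pics/t1_raw.png"); c=im[130:210,290:380]; cv2.imwrite("pics/t1z.png",cv2.convertScaleAbs(cv2.resize(c,None,fx=7,fy=7,interpolation=cv2.INTER_CUBIC),alpha=1.6))
E
```

```text
(0, 0.03, 0) [470. 375.]
(0, -0.03, 0) [383. 381.]
(0, 0.048, 0) [496. 374.]
(0, -0.048, 0) [357. 383.]
0.05 [ 0.5416 -0.1266  0.05  ]
0.06 [ 0.5478 -0.1242  0.06  ]
0.07 [ 0.5541 -0.1218  0.07  ]
0.08 [ 0.5603 -0.1194  0.08  ]
3.65 p [ 0.5506 -0.1656  0.0512] x [0.999 0.043 0.003] z [ 0.003  0.001 -1.   ] F [-0.2  0.3 -0.4] w 0.06
```

View pics/t2.png

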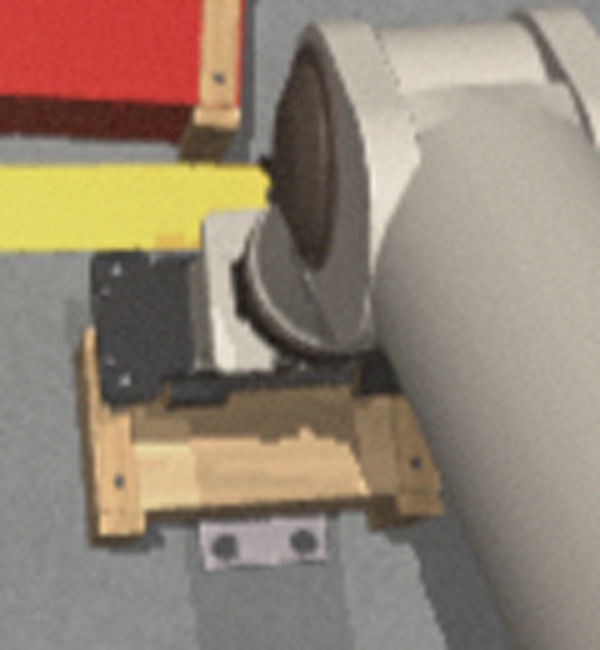

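View pics/t1z.png

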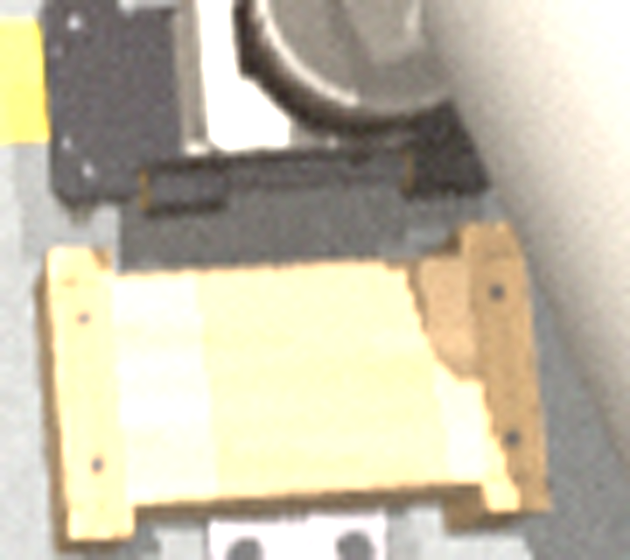

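```bash
python3 - <<'E'
import cv2,numpy as np
a=cv2.imread("pics/scene0.png");b=cv2.imread("pics/s1_raw.png")
f=lambda i:cv2.convertScaleAbs(cv2.resize(i[155:215,168:243],None,fx=5.3,fy=8,interpolation=cv2.INTER_CUBIC),alpha=1.8)
cv2.imwrite("pics/cmp.png",np.hstack([f(a),f(b)]))
E
```

```text
(no output)
```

View pics/cmp.png

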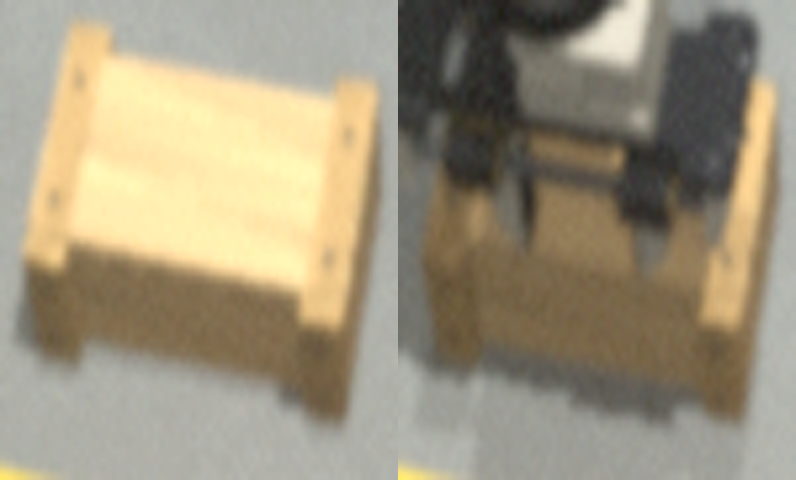

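```bash
python3 - <<'E'
import cv2,numpy as np
a=cv2.imread("pics/top0.png");b=cv2.imread("pics/t2_raw.png")
f=lambda i:cv2.convertScaleAbs(cv2.resize(i[185:217,292:372],None,fx=9,fy=9,interpolation=cv2.INTER_CUBIC),alpha=1.4)
cv2.imwrite("pics/cmp2.png",np.vstack([f(a),f(b)]))
for nm,(x0,y0,x1,y1) in dict(left=(296,196,311,213),right=(356,196,372,208)).items():
    t=a[y0:y1,x0:x1]; U=4
    t=cv2.resize(t,None,fx=U,fy=U,interpolation=cv2.INTER_CUBIC); w=cv2.resize(b[y0-6:y1+6,x0-6:x1+6],None,fx=U,fy=U,interpolation=cv2.INTER_CUBIC)
    r=cv2.matchTemplate(w,t,cv2.TM_CCOEFF_NORMED); _,m,_,l=cv2.minMaxLoc(r); print(nm,m,(np.array(l)/U-6))
E
```

```text
left 0.9980600476264954 [0. 0.]
right 0.9082669615745544 [ 0.   -0.25]
```

View pics/cmp2.png

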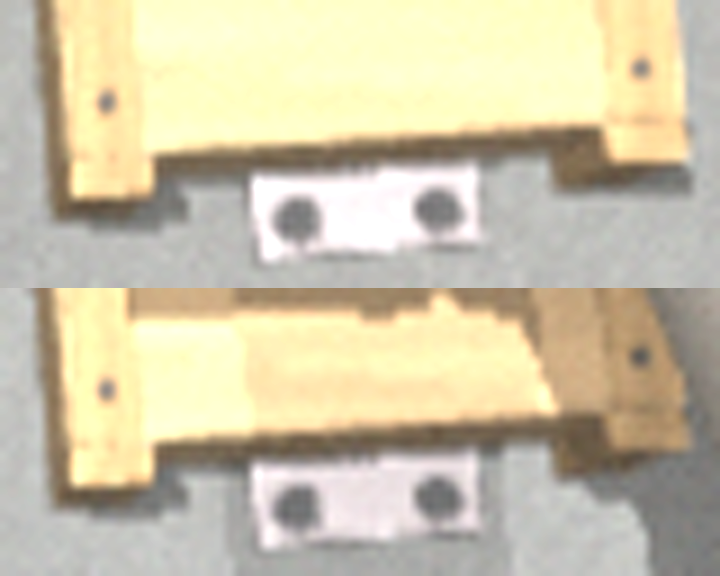

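```bash
python3 - <<'E'
from h import *
for z in (.1,.12,.14,.16,.18): print(z,[plane("top",u,v,z).round(3)[:2].tolist() for u,v in((299,151),(300.5,181))])
# scene plate +y end corners (crop5 +150,100): (430,290),(400,395)
for z in (.1,.12,.14,.16,.18): print(z,[plane("scene",150+u/5,100+v/5,z).round(3)[:2].tolist() for u,v in((430,295),(398,398))])
print(tri(("top",299,151),("scene",150+398/5,100+398/5)),tri(("top",300.5,181),("scene",150+430/5,100+293/5)))
print(Ro.from_matrix(np.array(read_state()["orientation"])).as_euler('zyx',degrees=True))
E
```

```text
0.1 [[0.6, -0.081], [0.52, -0.082]]
0.12 [[0.594, -0.079], [0.517, -0.08]]
0.14 [[0.589, -0.077], [0.513, -0.078]]
0.16 [[0.584, -0.075], [0.51, -0.076]]
0.18 [[0.579, -0.073], [0.506, -0.074]]
0.1 [[0.458, -0.087], [0.534, -0.088]]
0.12 [[0.473, -0.083], [0.547, -0.084]]
0.14 [[0.487, -0.079], [0.56, -0.079]]
0.16 [[0.502, -0.074], [0.573, -0.075]]
0.18 [[0.516, -0.07], [0.587, -0.07]]
(array([ 0.58107843, -0.07290404,  0.1715602 ]), np.float64(0.001155094254035043)) (array([ 0.50780668, -0.07345769,  0.17033161]), np.float64(0.0021377287699024783))
[  -2.43791264    0.18214081 -179.96970465]
```

```bash
python3 - <<'E'
from h import *
ims=[camera("scene").astype(float) for _ in range(4)]
im=np.mean(ims,0)[:,:,::-1]
c=im[165:200,178:232]; c=np.clip(c*2.2,0,255).astype(np.uint8)
cv2.imwrite("pics/s2z.png",cv2.resize(c,None,fx=14,fy=14,interpolation=cv2.INTER_CUBIC)); st()
E
```

```text
3.85 p [ 0.5518 -0.1655  0.0516] x [0.999 0.043 0.005] z [ 0.005  0.    -1.   ] F [0.9 0.1 0.2] w 0.0602
```

View pics/s2z.png

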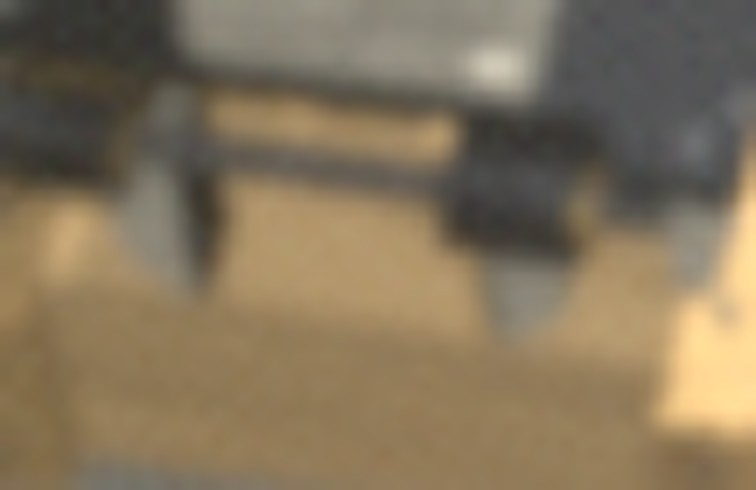

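Emit:
{"api": "drive_tool", "payload": {"motion": [[[0.06, 0.01, 0, 0, 0, 0, 0], [0.06, 0.02, 0, 0, 0, 0, 0], [0.06, 0.02, 0, 0.005, 0, 0, 0], [0.06, 0.005, 0, 0.01, 0, 0, 0], [0.06, 0, 0, 0.005, 0, 0, 0], [0.06, 0, 0, 0, 0, 0, 0]]]}}

```text
time_s: 4.45
position: [0.6108, -0.1629, 0.0304]
orientation: [[0.999, 0.043, 0.006], [0.043, -0.999, 0.001], [0.006, -0.0, -1.0]]
contact_force: [0.3, 0.1, -0.6]
width: 0.0601
```

```bash
python3 - <<'E'
from h import *
st()
im=np.mean([camera("scene").astype(float) for _ in range(2)],0)[:,:,::-1]
c=im[165:220,170:240]; c=np.clip(c*2.2,0,255).astype(np.uint8)
cv2.imwrite("pics/s3z.png",cv2.resize(c,None,fx=10,fy=10,interpolation=cv2.INTER_CUBIC)); st()
s=read_state(); p=np.array(s["position"]); R=np.array(s["orientation"])
for o in [(0,.03,0),(0,-.03,0),(0,.04,0),(0,-.04,0)]: print(o,((proj("scene",p+R@np.array(o))-[170,165])*10).round(0))
E
```

```text
4.45 p [ 0.6108 -0.1629  0.0304] x [0.999 0.043 0.006] z [ 0.006  0.001 -1.   ] F [ 0.3  0.1 -0.6] w 0.0601
4.55 p [ 0.6107 -0.1631  0.031 ] x [0.999 0.042 0.006] z [ 0.006  0.    -1.   ] F [ 0.3  0.3 -0.4] w 0.0597
(0, 0.03, 0) [197. 430.]
(0, -0.03, 0) [396. 459.]
(0, 0.04, 0) [164. 425.]
(0, -0.04, 0) [429. 464.]
```

View pics/s3z.png

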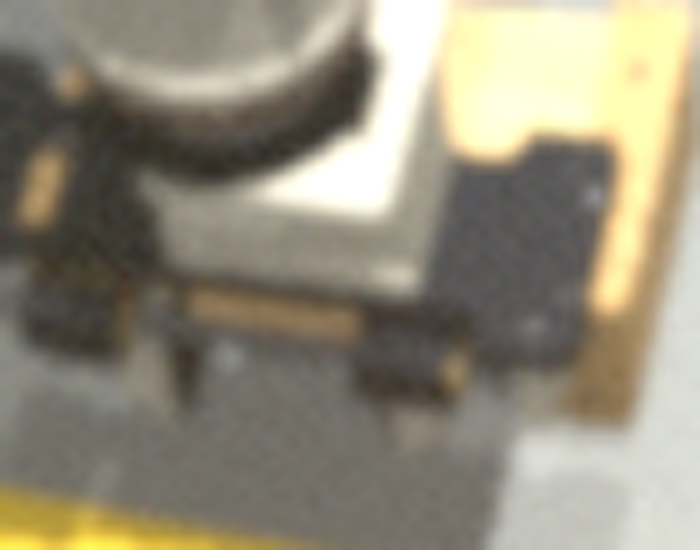

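Emit:
{"api": "drive_tool", "payload": {"motion": [[[0.06, -0.01, 0, -0.006, 0, 0.1, 0], [0.06, -0.015, 0, -0.006, 0, 0.1, 0], [0.06, -0.015, 0, -0.003, 0, 0.1, 0], [0.06, -0.012, 0, 0, 0, 0, 0], [0.06, -0.004, 0, 0, 0, 0, 0]]]}}

```text
time_s: 5.05
position: [0.5641, -0.1648, 0.0544]
orientation: [[0.998, 0.044, 0.04], [0.044, -0.999, -0.001], [0.04, 0.003, -0.999]]
contact_force: [2.9, 1.6, -0.7]
width: 0.0598
```

```bash
python3 - <<'E'
from h import *
st()
E
```

```text
5.05 p [ 0.5641 -0.1648  0.0544] x [0.998 0.044 0.04 ] z [ 0.04  -0.001 -0.999] F [ 2.9  1.6 -0.7] w 0.0598
```

Emit:
{"api": "drive_tool", "payload": {"motion": [[[0.06, 0, 0, 0, 0, 0, 0], [0.06, 0, 0, 0, 0, 0, 0]]]}}

```text
time_s: 5.25
position: [0.5635, -0.1657, 0.0571]
orientation: [[0.998, 0.043, 0.043], [0.043, -0.999, -0.004], [0.043, 0.005, -0.999]]
contact_force: [-0.9, 0.9, -0.5]
width: 0.0598
```

```bash
python3 - <<'E'
from h import *
st()
im=np.mean([camera("scene").astype(float) for _ in range(2)],0)[:,:,::-1]
c=im[155:215,170:240]; c=np.clip(c*2.2,0,255).astype(np.uint8)
cv2.imwrite("pics/s4z.png",cv2.resize(c,None,fx=10,fy=10,interpolation=cv2.INTER_CUBIC)); st()
E
```

```text
5.25 p [ 0.5635 -0.1657  0.0571] x [0.998 0.043 0.043] z [ 0.043 -0.004 -0.999] F [-0.9  0.9 -0.5] w 0.0598
5.35 p [ 0.5633 -0.1657  0.0565] x [0.998 0.043 0.042] z [ 0.042 -0.003 -0.999] F [-0.2  0.2 -0.9] w 0.0601
```

View pics/s4z.png

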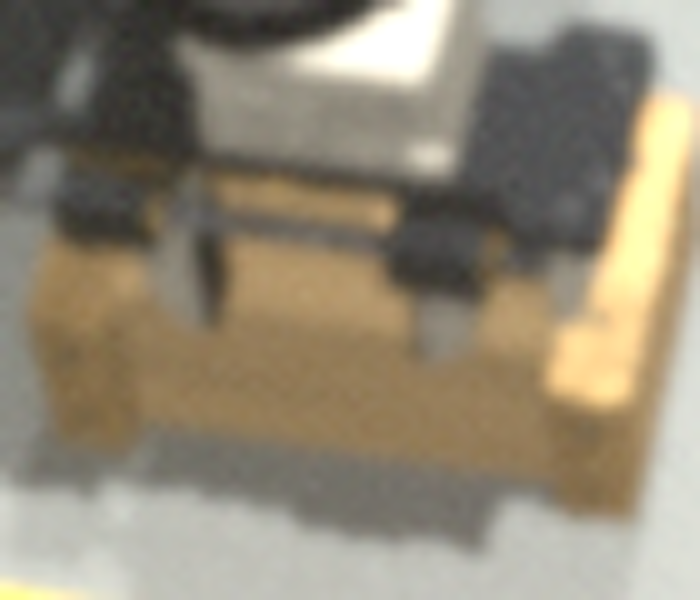

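Emit:
{"api": "drive_tool", "payload": {"motion": [[[0.06, -0.005, 0, 0, 0, 0, 0], [0.06, -0.005, 0, 0, 0, 0, 0]]]}}

```text
time_s: 5.55
position: [0.5517, -0.1662, 0.0553]
orientation: [[0.998, 0.043, 0.04], [0.043, -0.999, -0.003], [0.039, 0.005, -0.999]]
contact_force: [-0.4, -0.1, -0.4]
width: 0.0599
```

Emit:
{"api": "drive_tool", "payload": {"motion": [[[0.06, -0.005, 0, 0, 0, 0, 0], [0.06, -0.005, 0, 0, 0, 0, 0]]]}}

```text
time_s: 5.75
position: [0.5396, -0.1666, 0.054]
orientation: [[0.998, 0.043, 0.037], [0.043, -0.999, -0.002], [0.037, 0.004, -0.999]]
contact_force: [0.0, 1.1, -0.3]
width: 0.0598
```

```bash
python3 - <<'E'
from h import *
st()
im=np.mean([camera("scene").astype(float) for _ in range(1)],0)[:,:,::-1]
c=im[155:215,170:240]; c=np.clip(c*2.2,0,255).astype(np.uint8)
cv2.imwrite("pics/s5z.png",cv2.resize(c,None,fx=10,fy=10,interpolation=cv2.INTER_CUBIC)); st()
E
```

```text
5.75 p [ 0.5396 -0.1666  0.054 ] x [0.998 0.043 0.037] z [ 0.037 -0.002 -0.999] F [ 0.   1.1 -0.3] w 0.0598
5.8 p [ 0.5384 -0.1668  0.0538] x [0.998 0.043 0.036] z [ 0.036 -0.003 -0.999] F [-1.2 -0.2 -0.8] w 0.0601
```

View pics/s5z.png

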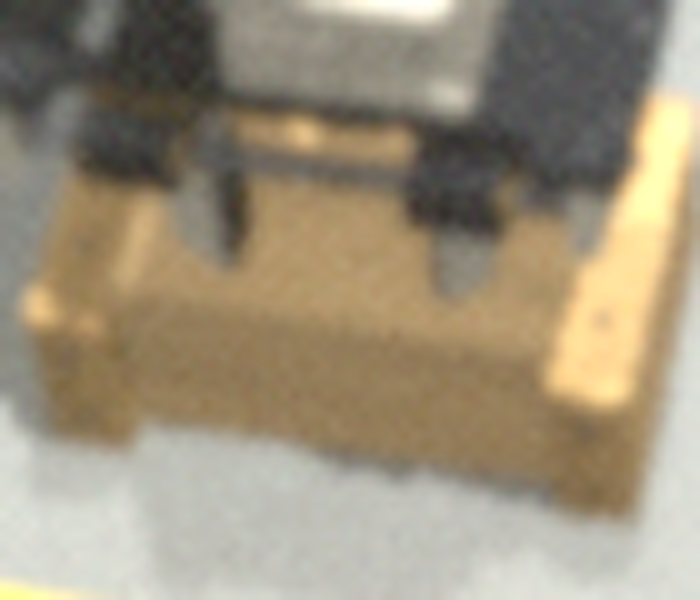

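```bash
python3 - <<'E'
from h import *
s=read_state(); p=np.array(s["position"]); R=np.array(s["orientation"])
for o in [(0,.03,0),(0,-.03,0),(0,.04,0),(0,-.04,0)]: print(o,((proj("scene",p+R@np.array(o))-[170,155])*10).round(0))
for z in (.054,.06,.07): print(plane("scene",193,181.5,z).round(3),plane("scene",216,184.5,z).round(3))
st(); snap("top","t3",(280,100,400,230),5); st()
E
```

```text
(0, 0.03, 0) [246. 285.]
(0, -0.03, 0) [442. 314.]
(0, 0.04, 0) [213. 280.]
(0, -0.04, 0) [475. 319.]
[ 0.534 -0.203  0.054] [ 0.53  -0.133  0.054]
[ 0.538 -0.201  0.06 ] [ 0.533 -0.132  0.06 ]
[ 0.544 -0.198  0.07 ] [ 0.54  -0.129  0.07 ]
5.8 p [ 0.5384 -0.1668  0.0538] x [0.998 0.043 0.036] z [ 0.036 -0.003 -0.999] F [-1.2 -0.2 -0.8] w 0.0601
5.85 p [ 0.5391 -0.1668  0.054 ] x [0.998 0.043 0.036] z [ 0.037 -0.003 -0.999] F [-0.  -0.5 -0.5] w 0.0595
```

View pics/t3.png

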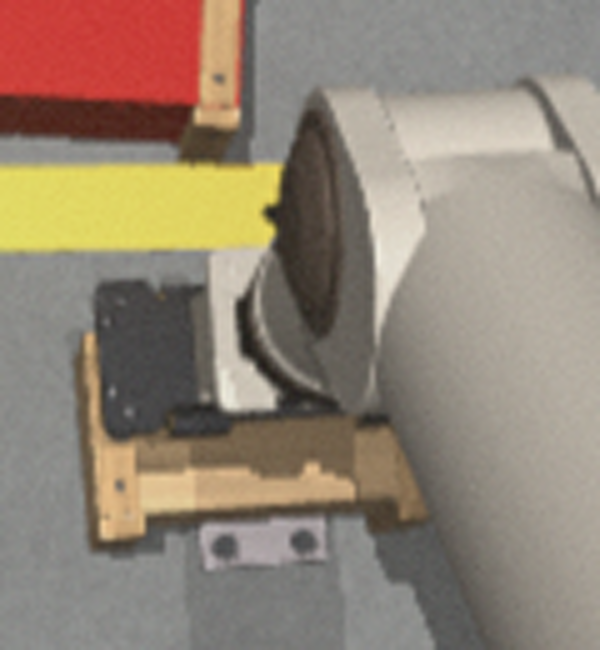

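Emit:
{"api": "drive_tool", "payload": {"motion": [[[0.06, 0.0, 0, -0.02, 0, 0, 0], [0.0, 0.02, 0, -0.01, 0, -0.5, 0], [0.0, 0.025, 0, 0, 0, -0.5, 0], [0.0, 0.025, 0, 0, 0, -0.5, 0], [0.0, 0.01, 0, 0.0, 0, -0.5, 0], [0.0, 0, 0, 0.015, 0, 0, 0], [0.0, 0, 0, 0.015, 0, 0, 0], [0.0, 0, 0, 0, 0, 0, 0]]]}}

```text
time_s: 6.65
position: [0.6179, -0.1639, 0.0533]
orientation: [[0.999, 0.041, -0.002], [0.041, -0.999, -0.004], [-0.002, 0.004, -1.0]]
contact_force: [-1.0, 0.4, -0.9]
width: 0.0085
```

```bash
python3 - <<'E'
from h import *
st()
im=np.mean([camera("scene").astype(float) for _ in range(2)],0)[:,:,::-1]
c=im[165:220,170:240]; c=np.clip(c*2.2,0,255).astype(np.uint8)
cv2.imwrite("pics/s6z.png",cv2.resize(c,None,fx=10,fy=10,interpolation=cv2.INTER_CUBIC)); st()
s=read_state(); p=np.array(s["position"]); R=np.array(s["orientation"])
for o in [(0,.0,0),(0,0,-.02)]: print(o,((proj("scene",p+R@np.array(o))-[170,165])*10).round(0))
E
```

```text
6.65 p [ 0.6179 -0.1639  0.0533] x [ 0.999  0.041 -0.002] z [-0.002 -0.004 -1.   ] F [-1.   0.4 -0.9] w 0.0085
6.75 p [ 0.6188 -0.1642  0.0552] x [ 0.999  0.041 -0.   ] z [ 0.    -0.004 -1.   ] F [0.7 0.2 0.2] w 0.002
(0, 0.0, 0) [276. 425.]
(0, 0, -0.02) [269. 388.]
```

View pics/s6z.png

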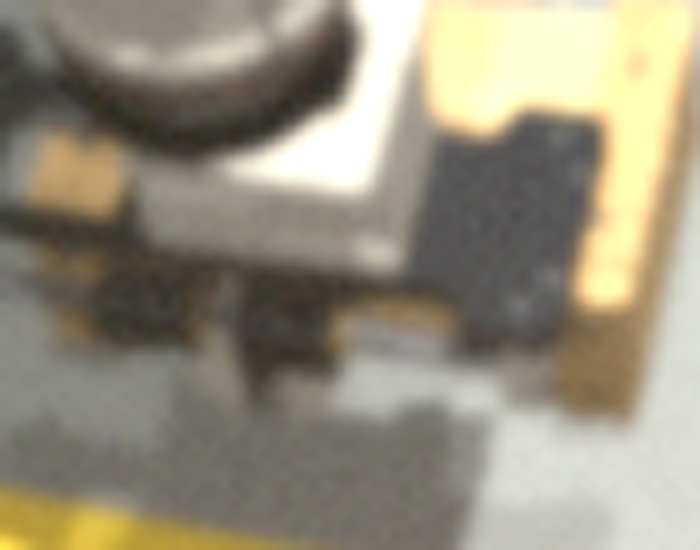

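Emit:
{"api": "drive_tool", "payload": {"motion": [[[0.05, -0.005, 0, 0.008, 0, 0, 0], [0.05, -0.008, 0, 0.008, 0, 0, 0], [0.05, -0.01, 0, 0.006, 0, 0, 0], [0.05, -0.01, 0, 0.003, 0, 0, 0], [0.05, -0.008, 0, 0.0, 0, 0, 0], [0.05, 0, 0, 0, 0, 0, 0]]]}}

```text
time_s: 7.35
position: [0.5717, -0.1671, 0.0285]
orientation: [[0.999, 0.039, -0.001], [0.039, -0.999, -0.005], [-0.002, 0.005, -1.0]]
contact_force: [-0.2, 0.1, 0.0]
width: 0.0454
```

Emit:
{"api": "drive_tool", "payload": {"motion": [[[0.05, -0.005, 0, 0, 0, 0, 0], [0.05, -0.005, 0, 0, 0, 0, 0]]]}}

```text
time_s: 7.55
position: [0.5683, -0.1667, 0.0311]
orientation: [[0.999, 0.041, 0.012], [0.041, -0.999, -0.005], [0.012, 0.006, -1.0]]
contact_force: [8.0, 0.7, -1.7]
width: 0.0497
```

Emit:
{"api": "drive_tool", "payload": {"motion": [[[0.05, -0.006, 0, 0, 0, 0, 0], [0.05, -0.006, 0, -0.001, 0, 0, 0]]]}}

```text
time_s: 7.75
position: [0.5661, -0.1666, 0.0358]
orientation: [[0.999, 0.044, 0.031], [0.044, -0.999, -0.006], [0.031, 0.007, -0.999]]
contact_force: [6.4, -0.2, -1.4]
width: 0.0498
```

```bash
python3 - <<'E'
from h import *
st()
snap("scene","s7",(150,120,300,240),5)
E
```

```text
7.75 p [ 0.5661 -0.1666  0.0358] x [0.999 0.044 0.031] z [ 0.031 -0.006 -0.999] F [ 6.4 -0.2 -1.4] w 0.0498
```

View pics/s7.png

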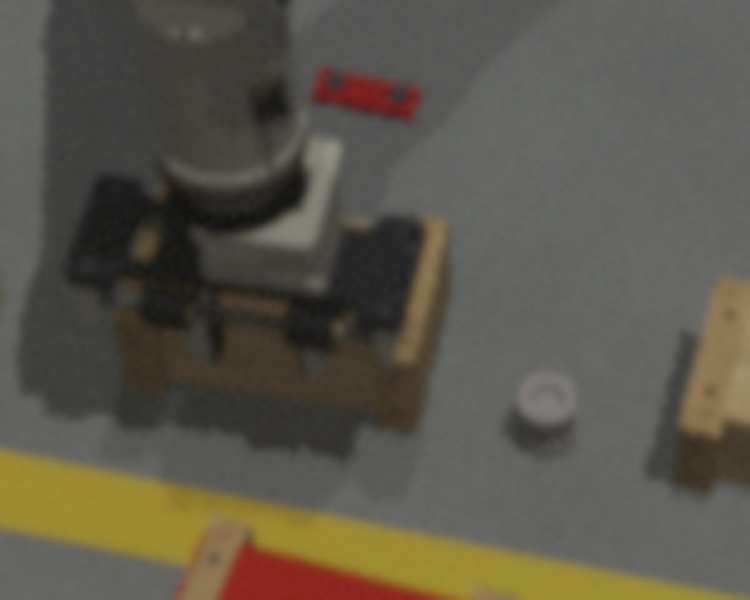

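Emit:
{"api": "drive_tool", "payload": {"motion": [[[0.05, -0.01, 0, 0.004, 0, -1.5, 0], [0.05, -0.012, 0, 0.003, 0, -1.5, 0]]]}}

```text
time_s: 8.0
position: [0.5645, -0.1666, 0.0371]
orientation: [[0.999, 0.047, 0.018], [0.047, -0.999, -0.01], [0.017, 0.011, -1.0]]
contact_force: [15.8, 1.1, 4.2]
width: 0.0497
```

Emit:
{"api": "drive_tool", "payload": {"motion": [[[0.05, -0.012, 0, 0.002, 0, -1.5, 0], [0.05, -0.012, 0, 0.0, 0, -1.5, 0]]]}}

```text
time_s: 8.2
position: [0.5601, -0.1665, 0.0429]
orientation: [[0.999, 0.05, 0.001], [0.05, -0.999, -0.014], [0.0, 0.014, -1.0]]
contact_force: [11.1, 0.0, 2.4]
width: 0.05
```

```bash
python3 - <<'E'
from h import *
st()
snap("scene","s8",(150,120,300,240),5)
E
```

```text
8.2 p [ 0.5601 -0.1665  0.0429] x [0.999 0.05  0.   ] z [ 0.001 -0.014 -1.   ] F [11.1  0.   2.4] w 0.05
```

View pics/s8.png

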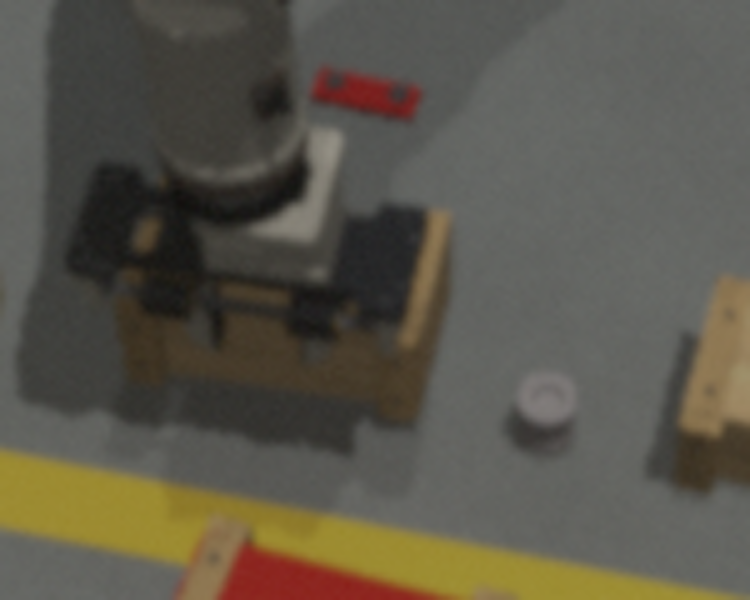

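Emit:
{"api": "drive_tool", "payload": {"motion": [[[0.05, -0.012, 0, -0.005, 0, -1, 0], [0.05, -0.012, 0, -0.006, 0, -1, 0]]]}}

```text
time_s: 8.45
position: [0.5466, -0.1667, 0.059]
orientation: [[0.999, 0.052, -0.015], [0.052, -0.999, -0.016], [-0.016, 0.016, -1.0]]
contact_force: [3.6, -0.3, -0.7]
width: 0.0498
```

Emit:
{"api": "drive_tool", "payload": {"motion": [[[0.05, -0.012, 0, -0.006, 0, -1, 0], [0.05, -0.012, 0, -0.006, 0, -1, 0]]]}}

```text
time_s: 8.65
position: [0.5257, -0.1677, 0.0741]
orientation: [[0.998, 0.053, -0.045], [0.052, -0.998, -0.019], [-0.046, 0.017, -0.999]]
contact_force: [2.3, -0.7, 0.4]
width: 0.05
```

```bash
python3 - <<'E'
from h import *
st()
snap("scene","s9",(150,120,300,240),5)
E
```

```text
8.65 p [ 0.5257 -0.1677  0.0741] x [ 0.998  0.052 -0.046] z [-0.045 -0.019 -0.999] F [ 2.3 -0.7  0.4] w 0.05
```

View pics/s9.png

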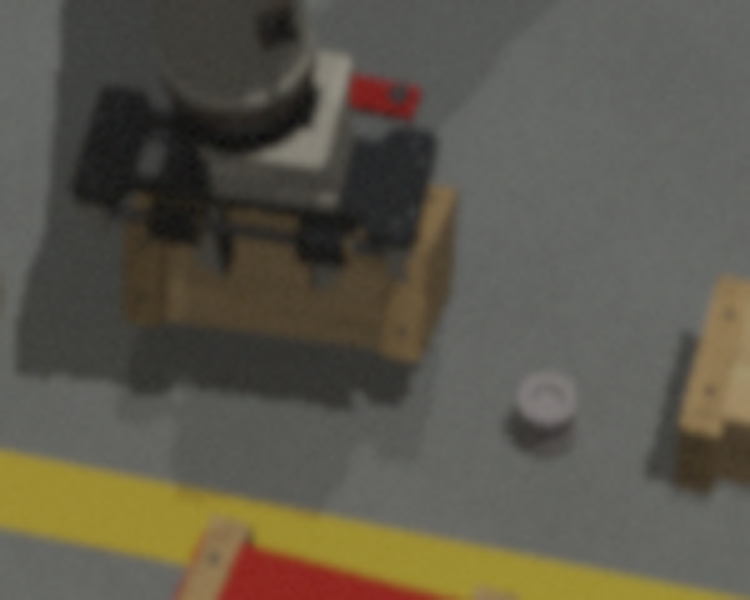

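Emit:
{"api": "drive_tool", "payload": {"motion": [[[0.05, -0.009, 0, -0.004, 0, 0, 0], [0.05, -0.009, 0, -0.003, 0, 0, 0]]]}}

```text
time_s: 8.9
position: [0.5053, -0.1688, 0.0831]
orientation: [[0.997, 0.053, -0.048], [0.052, -0.998, -0.02], [-0.049, 0.017, -0.999]]
contact_force: [1.2, 0.1, 0.9]
width: 0.05
```

```bash
python3 - <<'E'
from h import *
st()
snap("scene","s10",(150,120,300,240),5)
E
```

```text
8.9 p [ 0.5053 -0.1688  0.0831] x [ 0.997  0.052 -0.049] z [-0.048 -0.02  -0.999] F [1.2 0.1 0.9] w 0.05
```

View pics/s10.png

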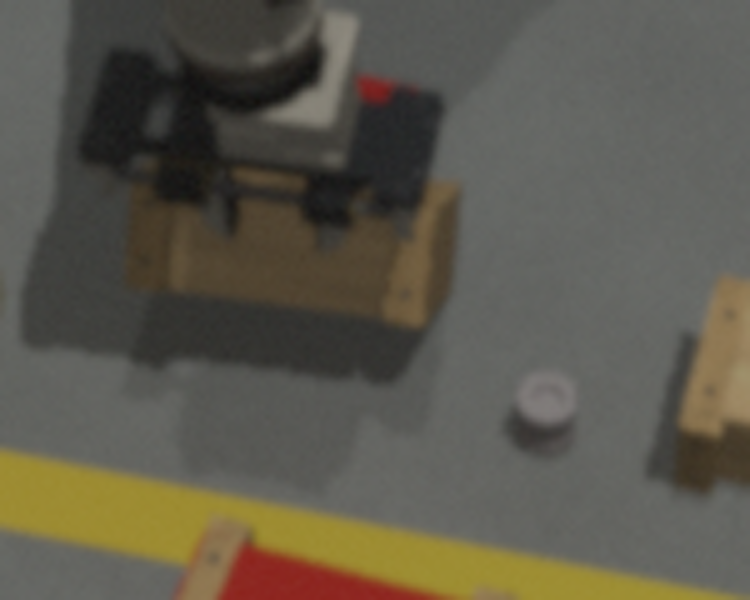

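```bash
python3 - <<'E'
from h import *
for f in range(20,95,5):
    a=np.radians(f); q=proj("scene",(.4577+.110*np.cos(a),-.0793+.005*np.cos(a),.11*np.sin(a))); print(f,((q-[150,120])*5).round(0))
E
```

```text
20 [414. 398.]
25 [415. 385.]
30 [415. 371.]
35 [417. 356.]
40 [418. 341.]
45 [420. 325.]
50 [421. 309.]
55 [423. 293.]
60 [426. 276.]
65 [428. 260.]
70 [431. 244.]
75 [434. 229.]
80 [437. 214.]
85 [440. 200.]
90 [443. 186.]
```

Emit:
{"api": "drive_tool", "payload": {"motion": [[[0.05, -0.008, 0, -0.003, 0, 0, 0], [0.05, -0.007, 0, -0.002, 0, 0, 0]]]}}

```text
time_s: 9.15
position: [0.4859, -0.1697, 0.0885]
orientation: [[0.997, 0.052, -0.053], [0.051, -0.999, -0.02], [-0.054, 0.017, -0.998]]
contact_force: [0.2, 0.6, 0.2]
width: 0.0497
```

```bash
python3 - <<'E'
from h import *
st()
snap("scene","s11",(150,100,300,240),5)
E
```

```text
9.15 p [ 0.4859 -0.1697  0.0885] x [ 0.997  0.051 -0.054] z [-0.053 -0.02  -0.998] F [0.2 0.6 0.2] w 0.0497
```

View pics/s11.png

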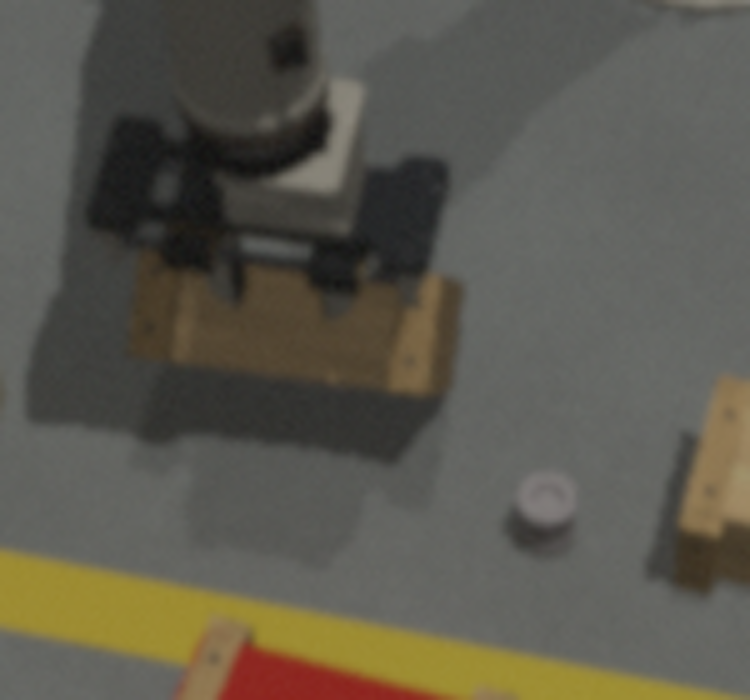

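Emit:
{"api": "drive_tool", "payload": {"motion": [[[0.05, -0.005, 0, -0.001, 0, 0, 0], [0.05, 0, 0, 0, 0, 0, 0]]]}}

```text
time_s: 9.4
position: [0.4778, -0.1704, 0.0896]
orientation: [[0.997, 0.051, -0.056], [0.05, -0.999, -0.02], [-0.057, 0.017, -0.998]]
contact_force: [0.1, -0.3, 0.5]
width: 0.0501
```

```bash
python3 - <<'E'
from h import *
st()
snap("scene","s12",(150,100,300,240),5)
E
```

```text
9.4 p [ 0.4778 -0.1704  0.0896] x [ 0.997  0.05  -0.057] z [-0.056 -0.02  -0.998] F [ 0.1 -0.3  0.5] w 0.0501
```

View pics/s12.png

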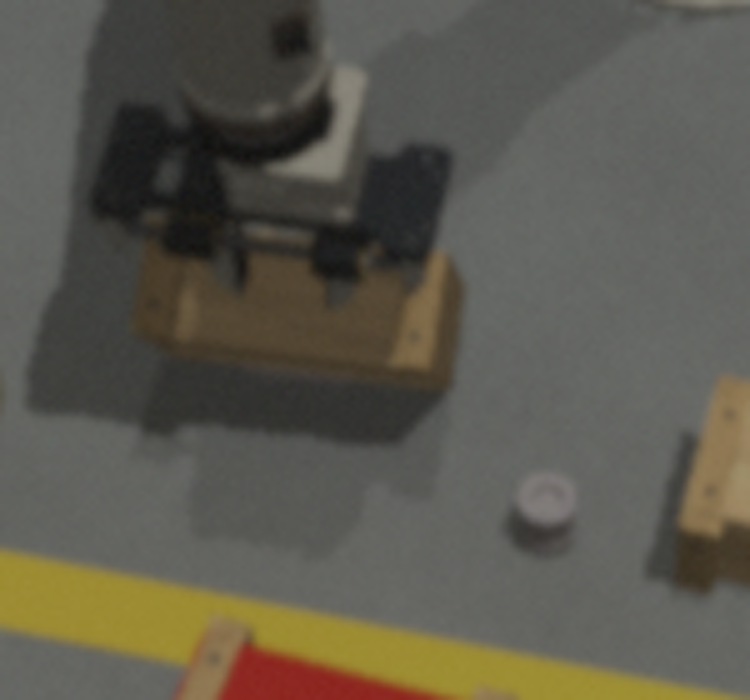

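Emit:
{"api": "drive_tool", "payload": {"motion": [[[0.05, -0.004, 0, 0, 0, 0, 0], [0.05, -0.003, 0, 0, 0, 0, 0], [0.05, 0, 0, 0, 0, 0, 0]]]}}

```text
time_s: 9.75
position: [0.4708, -0.1704, 0.0896]
orientation: [[0.997, 0.051, -0.056], [0.05, -0.999, -0.019], [-0.057, 0.016, -0.998]]
contact_force: [0.2, -0.7, 0.0]
width: 0.0505
```

```bash
python3 - <<'E'
from h import *
st()
snap("scene","s13",(150,100,300,240),5)
E
```

```text
9.75 p [ 0.4708 -0.1704  0.0896] x [ 0.997  0.05  -0.057] z [-0.056 -0.019 -0.998] F [ 0.2 -0.7  0. ] w 0.0505
```

View pics/s13.png

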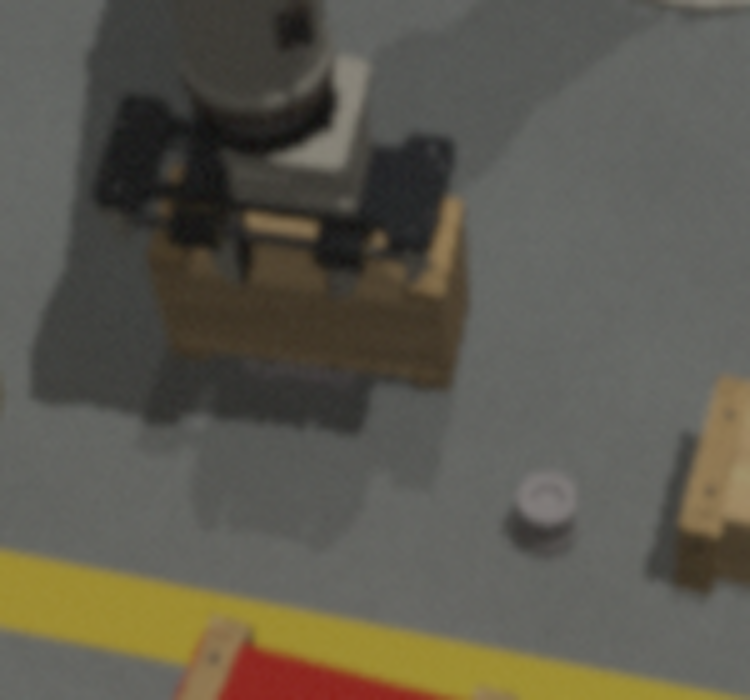

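Emit:
{"api": "drive_tool", "payload": {"motion": [[[0.05, 0.012, 0, 0, 0, 0.5, 0], [0.05, 0.03, 0, 0, 0, 0.5, 0], [0.05, 0.04, 0, -0.01, 0, 0.5, 0], [0.05, 0.03, 0, -0.03, 0, 0.5, 0], [0.05, 0.01, -0.01, -0.04, 0, 0.5, 0], [0.05, 0, -0.04, -0.03, 0, 0.3, 0.5], [0.05, 0, -0.04, 0, 0, 0, 0.5], [0.05, 0, -0.04, 0, 0, 0, 0.5]]]}}

```text
time_s: 10.6
position: [0.6012, -0.0363, 0.1949]
orientation: [[1.0, 0.009, -0.001], [0.009, -1.0, -0.016], [-0.001, 0.016, -1.0]]
contact_force: [-0.2, 0.3, -1.0]
width: 0.0499
```

```bash
python3 - <<'E'
from h import *
st()
snap("scene","s14",(150,100,350,240),4)
E
```

```text
10.6 p [ 0.6012 -0.0363  0.1949] x [ 1.     0.009 -0.001] z [-0.001 -0.016 -1.   ] F [-0.2  0.3 -1. ] w 0.0499
```

View pics/s14.png

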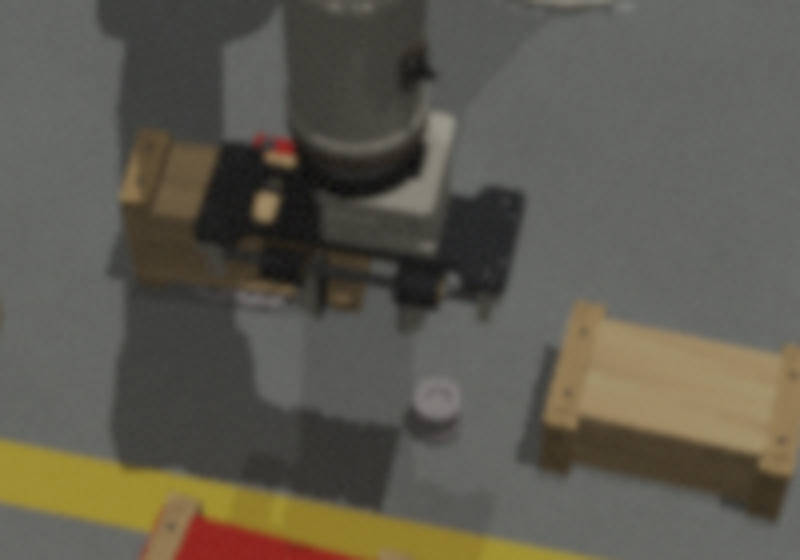

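```bash
python3 - <<'E'
from h import *
plan([((.615,.170,.17),Rt(-.038),6)],.05)
E
```

```text
[0.05, 0.0029, -0.0325, 0.004, 0.1, -0.0, 0.5],[0.05, 0.0026, -0.0325, 0.0041, 0.1, -0.0, 0.6],[0.05, 0.0023, -0.0325, 0.0041, 0.1, -0.0, 0.5],[0.05, 0.002, -0.0326, 0.0042, 0.1, -0.0, 0.6],[0.05, 0.0016, -0.0326, 0.0042, 0.1, -0.0, 0.5],[0.05, 0.0013, -0.0325, 0.0042, 0.0, -0.1, 0.6],
```

Emit:
{"api": "drive_tool", "payload": {"motion": [[[0.05, 0.003, -0.032, 0.004, 0.1, 0, 0.5], [0.05, 0.003, -0.032, 0.004, 0.2, 0, 0.6], [0.05, 0.002, -0.032, 0.004, 0.2, 0, 0.5], [0.05, 0.002, -0.032, 0.004, 0.2, 0, 0.6], [0.05, 0.002, -0.032, 0.004, 0.1, 0, 0.5], [0.05, 0.001, -0.03, 0.004, 0.1, 0, 0.5], [0.05, 0, 0, 0, 0, 0, 0]]]}}

```text
time_s: 11.35
position: [0.6206, 0.1795, 0.1713]
orientation: [[0.999, -0.033, 0.008], [-0.033, -0.999, 0.013], [0.007, -0.013, -1.0]]
contact_force: [-0.7, 0.7, 0.9]
width: 0.0501
```

```bash
python3 - <<'E'
from h import *
st()
snap("scene","s15",(150,90,350,240),4)
plan([((.613,.170,.03),Rt(-.038),8)],.05)
E
```

```text
11.35 p [0.6206 0.1795 0.1713] x [ 0.999 -0.033  0.007] z [ 0.008  0.013 -1.   ] F [-0.7  0.7  0.9] w 0.0501
[0.05, -0.0011, 0.0011, 0.0176, -0.1, -0.1, 0.0],[0.05, -0.0011, 0.001, 0.0176, -0.1, -0.0, 0.0],[0.05, -0.0011, 0.001, 0.0177, -0.1, -0.1, 0.0],[0.05, -0.001, 0.001, 0.0176, -0.1, -0.0, 0.0],[0.05, -0.0011, 0.0009, 0.0177, -0.1, -0.1, 0.0],[0.05, -0.001, 0.0009, 0.0176, -0.0, -0.0, 0.1],[0.05, -0.001, 0.0009, 0.0177, -0.1, -0.1, 0.0],[0.05, -0.001, 0.0009, 0.0176, -0.0, -0.0, 0.1],
```

View pics/s15.png

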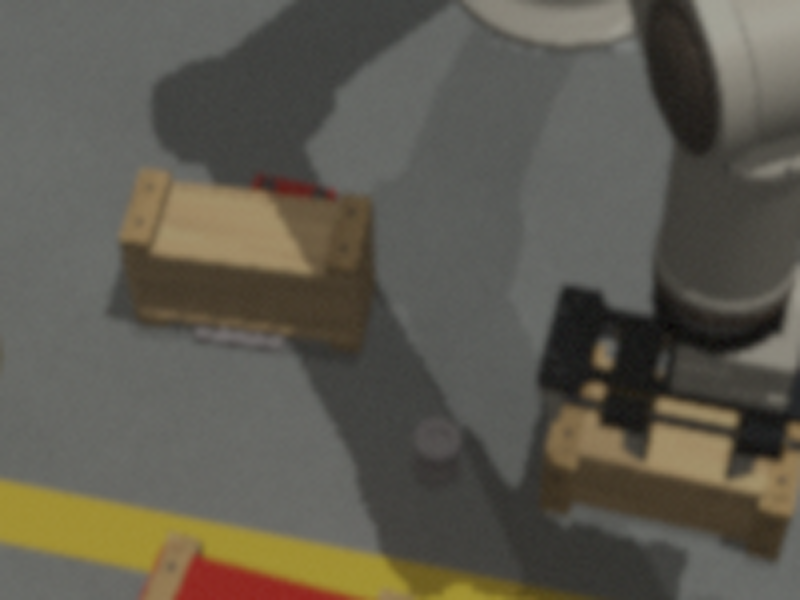

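Crate R now stands on its near side at its stop, and its underside is bare. That means the left crate is the stamped one. Next I'll tip it.

Emit:
{"api": "drive_tool", "payload": {"motion": [[[0.05, -0.002, 0.001, 0.018, -0.1, -0.1, 0], [0.05, -0.001, 0.001, 0.018, -0.1, 0, 0], [0.05, -0.001, 0.001, 0.018, -0.1, -0.1, 0], [0.05, -0.001, 0.001, 0.018, -0.1, 0, 0], [0.05, -0.001, 0.001, 0.018, -0.1, -0.1, 0], [0.05, -0.001, 0.001, 0.017, 0, 0, 0], [0.05, -0.001, 0.001, 0.016, -0.1, 0, 0], [0.05, 0, 0, 0.007, 0, 0, 0]]]}}

```text
time_s: 12.2
position: [0.619, 0.1627, 0.0346]
orientation: [[0.999, -0.043, 0.007], [-0.043, -0.999, -0.004], [0.007, 0.003, -1.0]]
contact_force: [-0.6, 0.2, -0.2]
width: 0.0499
```

```bash
python3 - <<'E'
from h import *
st()
plan([((.574,.1718,.030),Rt(-.038),5)],.05)
E
```

```text
12.2 p [0.619  0.1627 0.0346] x [ 0.999 -0.043  0.007] z [ 0.007 -0.004 -1.   ] F [-0.6  0.2 -0.2] w 0.0499
[0.05, -0.0091, -0.0014, 0.0009, 0.0, -0.1, -0.1],[0.05, -0.0091, -0.0015, 0.0009, 0.0, -0.1, -0.0],[0.05, -0.009, -0.0014, 0.0009, 0.1, -0.1, -0.1],[0.05, -0.0091, -0.0015, 0.0009, 0.0, -0.0, -0.0],[0.05, -0.009, -0.0015, 0.0008, 0.1, -0.1, -0.1],
```

Emit:
{"api": "drive_tool", "payload": {"motion": [[[0.05, -0.009, -0.001, 0, 0, -0.1, 0], [0.05, -0.009, -0.001, 0, 0, -0.1, 0], [0.05, -0.009, -0.002, 0, 0.1, -0.1, -0.1], [0.05, -0.008, -0.002, 0, 0, 0, 0], [0.05, -0.005, -0.001, 0, 0.1, 0, 0], [0.05, 0, 0, 0, 0, 0, 0]]]}}

```text
time_s: 12.8
position: [0.5759, 0.1731, 0.0356]
orientation: [[0.999, -0.04, 0.002], [-0.04, -0.999, 0.001], [0.002, -0.001, -1.0]]
contact_force: [0.2, 0.6, 0.1]
width: 0.0499
```

Emit:
{"api": "drive_tool", "payload": {"motion": [[[0.05, -0.005, 0, 0, 0, 0, 0], [0.05, -0.006, 0, 0, 0, -0.5, 0]]]}}

```text
time_s: 13.0
position: [0.5665, 0.1738, 0.0367]
orientation: [[0.999, -0.04, -0.002], [-0.04, -0.999, 0.002], [-0.002, -0.002, -1.0]]
contact_force: [7.3, -1.0, 3.2]
width: 0.0502
```

Emit:
{"api": "drive_tool", "payload": {"motion": [[[0.05, -0.01, 0, 0.002, 0, -1.5, 0], [0.05, -0.012, 0, 0.001, 0, -1.5, 0]]]}}

```text
time_s: 13.2
position: [0.563, 0.1741, 0.0408]
orientation: [[0.999, -0.043, -0.023], [-0.043, -0.999, 0.009], [-0.023, -0.008, -1.0]]
contact_force: [17.2, -2.2, 3.9]
width: 0.0497
```

Emit:
{"api": "drive_tool", "payload": {"motion": [[[0.05, -0.012, 0, -0.002, 0, -1, 0], [0.05, -0.012, 0, -0.004, 0, -1, 0]]]}}

```text
time_s: 13.4
position: [0.5543, 0.1745, 0.0529]
orientation: [[0.998, -0.047, -0.033], [-0.047, -0.999, 0.016], [-0.033, -0.014, -0.999]]
contact_force: [7.3, -0.6, 1.9]
width: 0.05
```

```bash
python3 - <<'E'
from h import *
st()
snap("scene","s16",(260,110,410,240),5)
E
```

```text
13.4 p [0.5543 0.1745 0.0529] x [ 0.998 -0.047 -0.033] z [-0.033  0.016 -0.999] F [ 7.3 -0.6  1.9] w 0.05
```

View pics/s16.png

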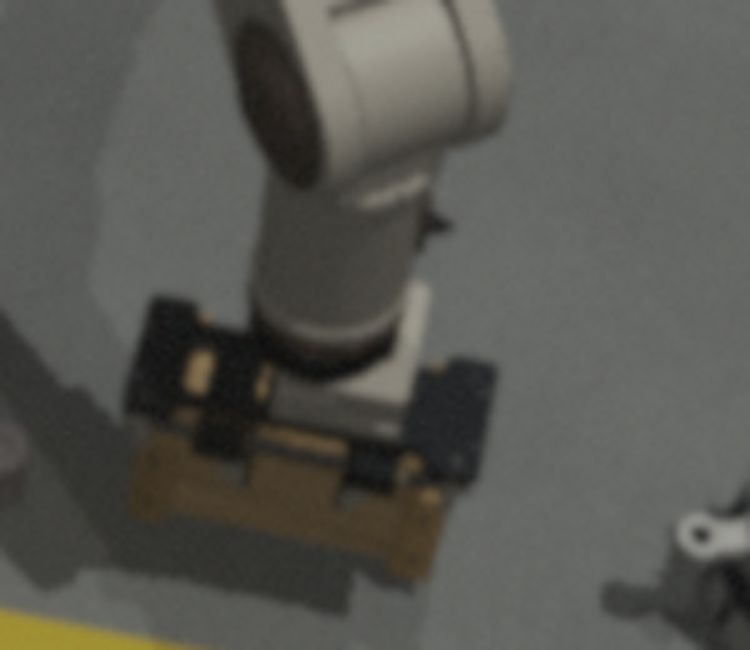

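Emit:
{"api": "drive_tool", "payload": {"motion": [[[0.05, -0.012, 0, -0.006, 0, -0.3, 0], [0.05, -0.012, 0, -0.006, 0, -0.3, 0]]]}}

```text
time_s: 13.65
position: [0.5375, 0.1751, 0.0696]
orientation: [[0.998, -0.05, -0.032], [-0.05, -0.999, 0.019], [-0.033, -0.017, -0.999]]
contact_force: [3.8, 0.2, 0.8]
width: 0.0498
```

Emit:
{"api": "drive_tool", "payload": {"motion": [[[0.05, -0.01, 0, -0.005, 0, 0, 0], [0.05, -0.009, 0, -0.004, 0, 0, 0]]]}}

```text
time_s: 13.85
position: [0.5195, 0.1758, 0.0808]
orientation: [[0.998, -0.051, -0.029], [-0.051, -0.999, 0.019], [-0.03, -0.018, -0.999]]
contact_force: [2.8, -0.4, 1.2]
width: 0.0502
```

```bash
python3 - <<'E'
from h import *
st()
snap("scene","s17",(260,110,410,240),5)
for f in range(20,95,5):
    a=np.radians(f); q=proj("scene",(.4625+.110*np.cos(a),.264-.004*np.cos(a),.11*np.sin(a))); print(f,((q-[260,110])*5).round(0),end=' ')
E
```

```text
13.85 p [0.5195 0.1758 0.0808] x [ 0.998 -0.051 -0.03 ] z [-0.029  0.019 -0.999] F [ 2.8 -0.4  1.2] w 0.0502
20 [427. 559.] 25 [431. 546.] 30 [434. 532.] 35 [438. 518.] 40 [442. 502.] 45 [445. 486.] 50 [449. 470.] 55 [453. 453.] 60 [456. 437.] 65 [460. 420.] 70 [463. 404.] 75 [466. 388.] 80 [469. 373.] 85 [472. 358.] 90 [475. 344.]
```

View pics/s17.png

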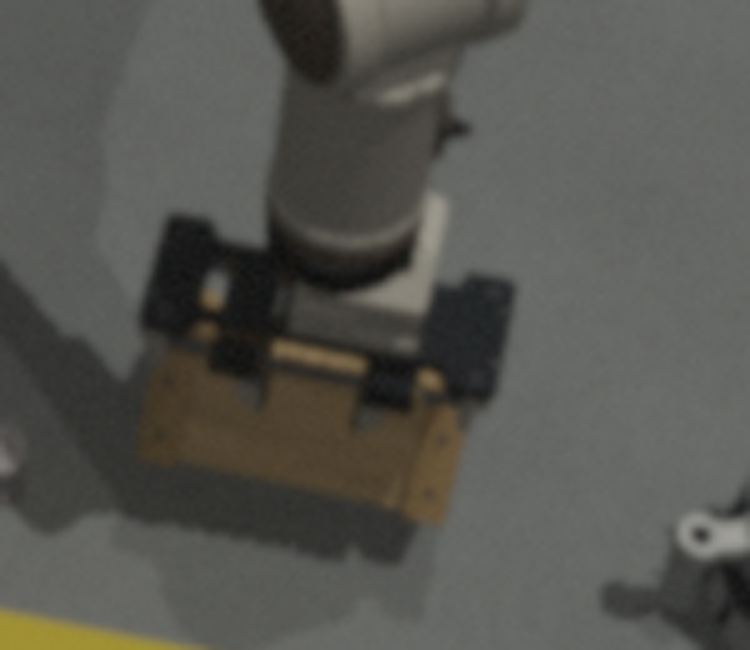

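Emit:
{"api": "drive_tool", "payload": {"motion": [[[0.05, -0.009, 0, -0.004, 0, 0, 0], [0.05, -0.008, 0, -0.003, 0, 0, 0]]]}}

```text
time_s: 14.1
position: [0.4989, 0.1767, 0.0886]
orientation: [[0.998, -0.05, -0.032], [-0.05, -0.999, 0.018], [-0.033, -0.017, -0.999]]
contact_force: [1.5, -0.0, -0.2]
width: 0.0499
```

Emit:
{"api": "drive_tool", "payload": {"motion": [[[0.05, -0.006, 0, -0.002, 0, 0, 0]]]}}

```text
time_s: 14.2
position: [0.491, 0.1769, 0.0905]
orientation: [[0.998, -0.05, -0.034], [-0.049, -0.999, 0.018], [-0.035, -0.016, -0.999]]
contact_force: [0.9, 0.1, 0.4]
width: 0.0502
```

```bash
python3 - <<'E'
from h import *
st()
snap("scene","s18",(260,110,410,240),5)
E
```

```text
14.2 p [0.491  0.1769 0.0905] x [ 0.998 -0.049 -0.035] z [-0.034  0.018 -0.999] F [0.9 0.1 0.4] w 0.0502
```

View pics/s18.png

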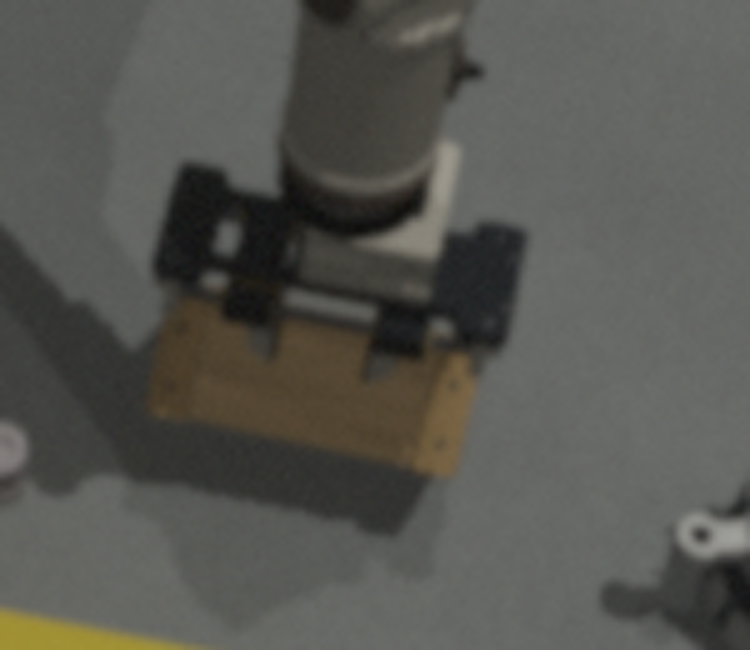

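φ is about 49°. I'll keep going gently.

Emit:
{"api": "drive_tool", "payload": {"motion": [[[0.05, -0.006, 0, -0.002, 0, 0, 0], [0.05, -0.005, 0, -0.001, 0, 0, 0]]]}}

```text
time_s: 14.45
position: [0.4771, 0.1775, 0.0936]
orientation: [[0.998, -0.049, -0.037], [-0.048, -0.999, 0.017], [-0.038, -0.015, -0.999]]
contact_force: [-0.7, 0.1, 0.5]
width: 0.0501
```

Emit:
{"api": "drive_tool", "payload": {"motion": [[[0.05, -0.003, 0, 0, 0, 0, 0], [0.05, 0, 0, 0, 0, 0, 0]]]}}

```text
time_s: 14.65
position: [0.4724, 0.1776, 0.0934]
orientation: [[0.998, -0.048, -0.039], [-0.048, -0.999, 0.017], [-0.04, -0.015, -0.999]]
contact_force: [-0.1, -0.8, 0.4]
width: 0.0503
```

```bash
python3 - <<'E'
from h import *
st()
snap("scene","s19",(260,110,410,240),5)
E
```

```text
14.65 p [0.4724 0.1776 0.0934] x [ 0.998 -0.048 -0.04 ] z [-0.039  0.017 -0.999] F [-0.1 -0.8  0.4] w 0.0503
```

View pics/s19.png

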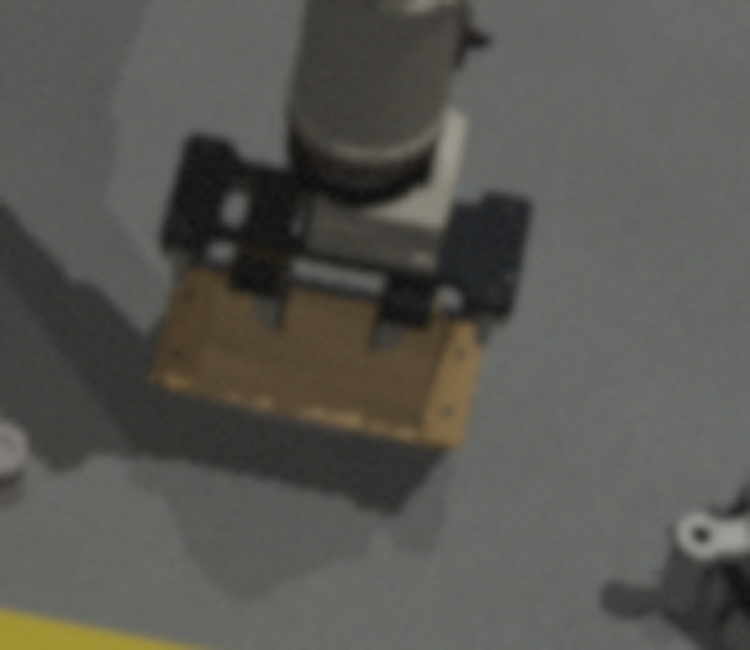

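Emit:
{"api": "drive_tool", "payload": {"motion": [[[0.05, -0.004, 0, 0, 0, 0, 0], [0.05, 0, 0, 0, 0, 0, 0], [0.05, 0, 0, 0, 0, 0, 0]]]}}

```text
time_s: 15.0
position: [0.4686, 0.1776, 0.0933]
orientation: [[0.998, -0.049, -0.039], [-0.048, -0.999, 0.017], [-0.04, -0.015, -0.999]]
contact_force: [0.3, -0.5, 0.7]
width: 0.0498
```

```bash
python3 - <<'E'
from h import *
st()
snap("scene","s20",(260,110,410,240),5)
E
```

```text
15.0 p [0.4686 0.1776 0.0933] x [ 0.998 -0.048 -0.04 ] z [-0.039  0.017 -0.999] F [ 0.3 -0.5  0.7] w 0.0498
```

View pics/s20.png

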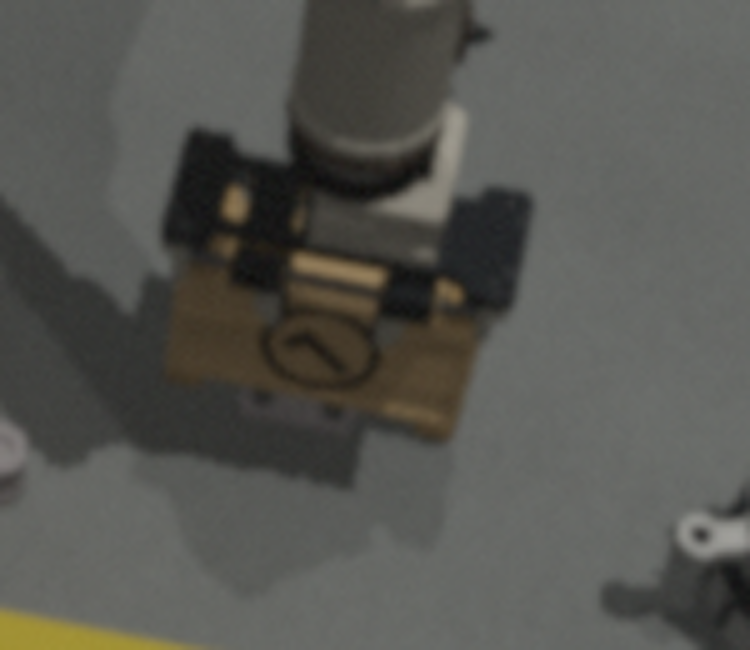

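The stamp ring is visible on the left crate, which is now standing. I'll back off and go around to the robot side.

Emit:
{"api": "drive_tool", "payload": {"motion": [[[0.05, 0.015, 0, 0, 0, 0.5, 0], [0.05, 0.02, 0, -0.005, 0, 0.5, 0], [0.05, 0.01, 0, -0.03, 0, 0.5, 0], [0.05, 0, 0, -0.045, 0, 0.5, 0], [0.05, 0, 0, -0.04, 0, 0, 0], [0.06, -0.03, 0, -0.01, 0, 0, 0], [0.07, -0.04, 0, 0, 0, 0, 0], [0.07, -0.04, 0, 0, 0, 0, 0]]]}}

```text
time_s: 15.85
position: [0.418, 0.1779, 0.2276]
orientation: [[0.998, -0.057, 0.005], [-0.057, -0.998, 0.02], [0.004, -0.021, -1.0]]
contact_force: [0.5, 0.3, -0.4]
width: 0.0679
```

```bash
python3 - <<'E'
from h import *
st()
plan([((.34,.180,.22),Rt(-.038,25),5)],.07)
E
```

```text
15.85 p [0.418  0.1779 0.2276] x [ 0.998 -0.057  0.004] z [ 0.005  0.02  -1.   ] F [ 0.5  0.3 -0.4] w 0.0679
[0.07, -0.0156, 0.0005, 0.0014, -0.2, 5.0, -0.3],[0.07, -0.0157, 0.0004, 0.0001, -0.2, 4.9, -0.3],[0.07, -0.0156, 0.0003, -0.0013, -0.2, 5.0, -0.2],[0.07, -0.0155, 0.0003, -0.0026, -0.2, 4.9, -0.3],[0.07, -0.0151, 0.0002, -0.0039, -0.1, 5.0, -0.2],
```

Emit:
{"api": "drive_tool", "payload": {"motion": [[[0.07, -0.016, 0, 0.001, -0.2, 5, -0.3], [0.07, -0.016, 0, 0, -0.2, 5, -0.3], [0.07, -0.016, 0, -0.001, -0.2, 5, -0.2], [0.07, -0.016, 0, -0.002, -0.2, 5, -0.3], [0.07, -0.015, 0, -0.003, -0.1, 5, -0.2], [0.07, 0, 0, 0, 0, 0, 0]]]}}

```text
time_s: 16.45
position: [0.3463, 0.1814, 0.2226]
orientation: [[0.906, -0.041, 0.422], [-0.036, -0.999, -0.019], [0.422, 0.002, -0.907]]
contact_force: [0.3, 0.7, -1.1]
width: 0.07
```

```bash
python3 - <<'E'
from h import *
st(); print(np.round(read_state()["qpos"],2))
snap("scene","s21"); snap("top","t21"); st()
E
```

```text
16.45 p [0.3463 0.1814 0.2226] x [ 0.906 -0.036  0.422] z [ 0.422 -0.019 -0.907] F [ 0.3  0.7 -1.1] w 0.07
[-0.06 -0.3  -0.69  2.4   0.19  0.67 -2.5 ]
16.55 p [0.3486 0.1816 0.2235] x [ 0.907 -0.04   0.42 ] z [ 0.42  -0.018 -0.907] F [1.1 0.5 1.4] w 0.0701
```

View pics/s21.png

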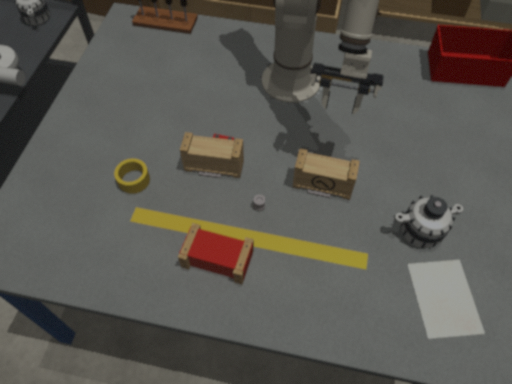

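View pics/t21.png

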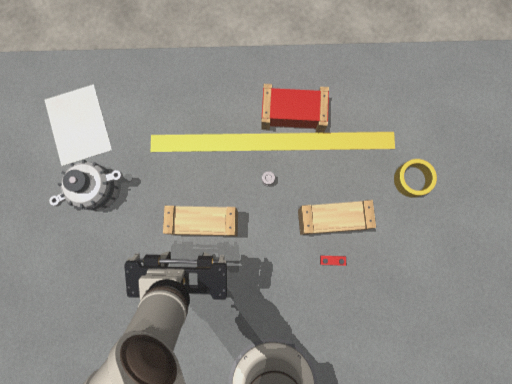

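```bash
python3 - <<'E'
import cv2,numpy as np
a=cv2.imread("pics/t21_raw.png");b=cv2.imread("pics/s21_raw.png")
c=lambda i,x,y,w,h,k,al:cv2.convertScaleAbs(cv2.resize(i[y:y+h,x:x+w],None,fx=k,fy=k,interpolation=cv2.INTER_CUBIC),alpha=al)
cv2.imwrite("pics/z21.png",np.hstack([c(a,155,195,95,75,4,1.2),c(b,285,140,95,75,4,1.8)]))
E
```

```text
(no output)
```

View pics/z21.png

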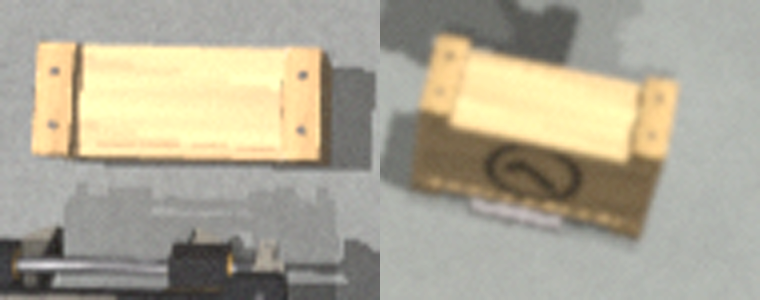

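```bash
python3 - <<'E'
from h import *
t=lambda x,y:((x+.5)/4-.5+155,(y+.5)/4-.5+195); s=lambda x,y:((x-380+.5)/4-.5+285,(y+.5)/4-.5+140)
for n,p in dict(fp=(37,43),fm=(322,48),nm=(320,160),np=(33,155)).items(): print(n,plane("top",*t(*p),.11).round(4))
for n,p in dict(heel_m=(415,188),heel_p=(640,238)).items(): print(n,plane("scene",*s(*p),0).round(4))
for n,p in dict(tm=(420,108),tp=(668,158),nm=(437,36),np=(678,80)).items(): print(n,plane("scene",*s(*p),.11).round(4))
st()
plan([((.338,.180,.05),Rt(-.03,28),8)],.07)
E
```

```text
fp [0.4637 0.2662 0.11  ]
fm [0.4567 0.0861 0.11  ]
nm [0.3866 0.0882 0.11  ]
np [0.3934 0.2675 0.11  ]
heel_m [0.4523 0.0908 0.    ]
heel_p [ 0.4613  0.2669 -0.    ]
tm [0.4563 0.0881 0.11  ]
tp [0.4624 0.2689 0.11  ]
nm [0.3883 0.0892 0.11  ]
np [0.3913 0.269  0.11  ]
16.55 p [0.3486 0.1816 0.2235] x [ 0.907 -0.04   0.42 ] z [ 0.42  -0.018 -0.907] F [1.1 0.5 1.4] w 0.0701
[0.07, -0.0103, 0.0003, 0.0191, 0.0, 0.4, -0.1],[0.07, -0.0104, 0.0003, 0.0191, 0.0, 0.4, -0.1],[0.07, -0.0106, 0.0002, 0.019, 0.1, 0.4, -0.1],[0.07, -0.0107, 0.0002, 0.0189, 0.0, 0.4, -0.1],[0.07, -0.0108, 0.0002, 0.0188, 0.1, 0.4, -0.1],[0.07, -0.011, 0.0003, 0.0187, 0.0, 0.4, -0.1],[0.07, -0.0111, 0.0002, 0.0187, 0.1, 0.4, -0.1],[0.07, -0.0112, 0.0003, 0.0186, 0.0, 0.4, -0.0],
```

Emit:
{"api": "drive_tool", "payload": {"motion": [[[0.08, -0.008, 0, 0.019, 0, 0.4, 0], [0.08, -0.009, 0, 0.019, 0, 0.4, 0], [0.08, -0.009, 0, 0.019, 0, 0.4, 0], [0.08, -0.009, 0, 0.019, 0, 0.4, 0]]]}}

```text
time_s: 16.95
position: [0.365, 0.1987, 0.171]
orientation: [[0.902, -0.046, 0.43], [-0.042, -0.999, -0.017], [0.43, -0.003, -0.903]]
contact_force: [0.2, 0.7, -0.0]
width: 0.0801
```

```bash
python3 - <<'E'
from h import *
st(); print(np.round(read_state()["qpos"],2))
plan([((.354,.180,.035),Rt(-.03,28),6)],.08)
E
```

```text
16.95 p [0.365  0.1987 0.171 ] x [ 0.902 -0.042  0.43 ] z [ 0.43  -0.017 -0.903] F [ 0.2  0.7 -0. ] w 0.0801
[ 0.62 -0.3  -1.31  2.42  0.03  0.47 -2.36]
[0.08, -0.0113, 0.0033, 0.0197, 0.0, 0.4, -0.1],[0.08, -0.0114, 0.0032, 0.0196, 0.1, 0.4, -0.2],[0.08, -0.0116, 0.0032, 0.0196, 0.0, 0.4, -0.1],[0.08, -0.0117, 0.0032, 0.0195, 0.1, 0.4, -0.2],[0.08, -0.0118, 0.0032, 0.0194, 0.0, 0.5, -0.1],[0.08, -0.0121, 0.0032, 0.0193, 0.1, 0.4, -0.2],
```

```bash
python3 - <<'E'
from h import *
plan([((.357,.180,.11),Rt(-.03,17),4)],.08)
E
```

```text
[0.08, -0.0082, 0.0048, 0.013, 0.0, -2.1, -0.2],[0.08, -0.0077, 0.0048, 0.0133, 0.1, -2.1, -0.2],[0.08, -0.0072, 0.0047, 0.0135, 0.0, -2.1, -0.2],[0.08, -0.0068, 0.0048, 0.0138, 0.1, -2.2, -0.3],
```

Emit:
{"api": "drive_tool", "payload": {"motion": [[[0.08, -0.008, 0.005, 0.013, 0, -2.1, -0.2], [0.08, -0.008, 0.005, 0.013, 0.1, -2.1, -0.2], [0.08, -0.007, 0.005, 0.013, 0, -2.1, -0.2], [0.08, -0.007, 0.005, 0.013, 0.1, -2.1, -0.2]]]}}

```text
time_s: 17.35
position: [0.3592, 0.1731, 0.1325]
orientation: [[0.952, -0.047, 0.302], [-0.053, -0.999, 0.011], [0.301, -0.026, -0.953]]
contact_force: [-0.4, -0.6, -0.6]
width: 0.0801
```

```bash
python3 - <<'E'
from h import *
st(); print(np.round(read_state()["qpos"],2))
plan([((.357,.180,.05),Rt(-.03,17),4)],.08)
E
```

```text
17.35 p [0.3592 0.1731 0.1325] x [ 0.952 -0.053  0.301] z [ 0.302  0.011 -0.953] F [-0.4 -0.6 -0.6] w 0.0801
[ 1.   -0.23 -1.53  2.42 -0.17  0.47 -2.04]
[0.08, -0.0068, -0.0012, 0.0195, -0.3, -0.1, -0.3],[0.08, -0.0068, -0.0013, 0.0195, -0.3, -0.1, -0.4],[0.08, -0.0068, -0.0014, 0.0196, -0.3, -0.2, -0.3],[0.08, -0.0067, -0.0016, 0.0195, -0.2, -0.1, -0.4],
```

```bash
python3 - <<'E'
from h import *
snap("scene","s22"); st()
E
```

```text
17.4 p [0.3591 0.1727 0.1323] x [ 0.953 -0.05   0.3  ] z [ 0.301  0.011 -0.954] F [ 0.2  0.6 -0.1] w 0.0801
```

View pics/s22.png

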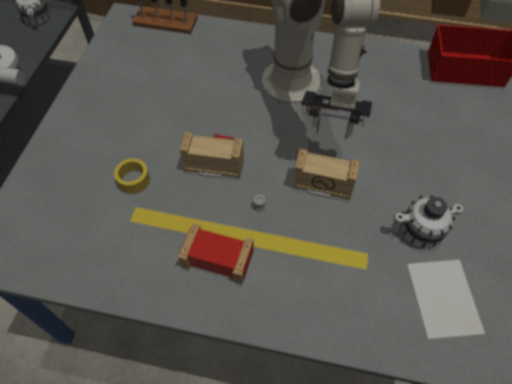

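Emit:
{"api": "drive_tool", "payload": {"motion": [[[0.08, -0.006, -0.001, 0.02, -0.3, 0, -0.3], [0.08, -0.006, -0.001, 0.02, -0.3, 0, -0.3], [0.08, -0.006, -0.001, 0.02, -0.3, 0, -0.3], [0.08, -0.006, -0.001, 0.02, -0.2, 0, -0.3]]]}}

```text
time_s: 17.8
position: [0.3556, 0.1704, 0.1293]
orientation: [[0.955, -0.04, 0.293], [-0.043, -0.999, 0.004], [0.293, -0.016, -0.956]]
contact_force: [-0.3, 0.6, -0.3]
width: 0.0801
```

```bash
python3 - <<'E'
from h import *
st(); print(np.round(read_state()["qpos"],2))
plan([((.357,.178,.05),Rt(-.03,17),2)],.08)
E
```

```text
17.8 p [0.3556 0.1704 0.1293] x [ 0.955 -0.043  0.293] z [ 0.293  0.004 -0.956] F [-0.3  0.6 -0.3] w 0.0801
[ 1.04 -0.3  -1.53  2.42 -0.34  0.49 -1.86]
[0.08, -0.0111, -0.0032, 0.0381, -0.4, -0.0, -0.4],[0.08, -0.0111, -0.0035, 0.0381, -0.3, -0.0, -0.4],
```

```bash
python3 - <<'E'
from h import *
plan([((.40,.180,.21),Rt(-.03,0),6)],.08)
E
```

```text
[0.08, 0.0109, -0.0021, -0.0107, -0.1, -2.8, -0.1],[0.08, 0.0104, -0.0021, -0.0112, -0.2, -2.8, -0.1],[0.08, 0.0099, -0.002, -0.0117, -0.1, -2.9, -0.1],[0.08, 0.0092, -0.002, -0.0122, -0.2, -2.8, -0.1],[0.08, 0.0087, -0.0019, -0.0126, -0.1, -2.9, -0.2],[0.08, 0.008, -0.0019, -0.0131, -0.2, -2.8, -0.1],
```

Emit:
{"api": "drive_tool", "payload": {"motion": [[[0.08, 0.011, -0.002, -0.011, -0.1, -2.8, -0.1], [0.08, 0.01, -0.002, -0.011, -0.2, -2.8, -0.1], [0.08, 0.01, -0.002, -0.012, -0.1, -2.9, -0.1], [0.08, 0.009, -0.002, -0.012, -0.2, -2.8, -0.1], [0.08, 0.009, -0.002, -0.013, -0.1, -2.9, -0.2], [0.08, 0.008, -0.002, -0.013, -0.2, -2.8, -0.1]]]}}

```text
time_s: 18.4
position: [0.3698, 0.1655, 0.2351]
orientation: [[1.0, -0.023, 0.01], [-0.023, -1.0, 0.002], [0.01, -0.002, -1.0]]
contact_force: [-0.3, 0.4, -0.6]
width: 0.0797
```

```bash
python3 - <<'E'
from h import *
st(); print(np.round(read_state()["qpos"],2))
E
```

```text
18.4 p [0.3698 0.1655 0.2351] x [ 1.    -0.023  0.01 ] z [ 0.01   0.002 -1.   ] F [-0.3  0.4 -0.6] w 0.0797
[ 1.29 -0.3  -1.53  2.07 -0.34  1.09 -1.67]
```

Emit:
{"api": "drive_tool", "payload": {"motion": [[[0.08, 0.03, -0.005, 0, 0, 0, 0], [0.08, 0.03, -0.005, 0, 0, 0, 0], [0.08, 0.03, 0, 0, 0, 0, 0], [0.08, 0.03, 0, 0, 0, 0, 0]]]}}

```text
time_s: 18.8
position: [0.432, 0.1478, 0.2794]
orientation: [[0.997, -0.019, 0.079], [-0.021, -0.999, 0.024], [0.079, -0.025, -0.997]]
contact_force: [0.3, 0.5, -0.5]
width: 0.0802
```

```bash
python3 - <<'E'
from h import *
st(); print(np.round(read_state()["qpos"],2))
E
```

```text
18.8 p [0.432  0.1478 0.2794] x [ 0.997 -0.021  0.079] z [ 0.079  0.024 -0.997] F [ 0.3  0.5 -0.5] w 0.0802
[ 1.41 -0.31 -1.53  1.97 -0.35  1.13 -1.59]
```

```bash
cat > kin.py <<'E'
import numpy as np, json, os
from scipy.spatial.transform import Rotation as Ro
from scipy.optimize import least_squares
D=[([1.422,.502,-.427,1.551,.221,1.138,-.21],[.26,-.595,.204],[[0.916,0.4,-0.001],[0.4,-0.916,0.002],[0,-0.002,-1]]),
([-.06,-.3,-.69,2.4,.19,.67,-2.5],[.3463,.1814,.2226],[[0.906,-0.041,0.422],[-0.036,-0.999,-0.019],[0.422,0.002,-0.907]]),
([.62,-.3,-1.31,2.42,.03,.47,-2.36],[.365,.1987,.171],[[0.902,-0.046,0.43],[-0.042,-0.999,-0.017],[0.43,-0.003,-0.903]]),
([1.,-.23,-1.53,2.42,-.17,.47,-2.04],[.3592,.1731,.1325],[[0.952,-0.047,0.302],[-0.053,-0.999,0.011],[0.301,-0.026,-0.953]]),
([1.04,-.3,-1.53,2.42,-.34,.49,-1.86],[.3556,.1704,.1293],[[0.955,-0.04,0.293],[-0.043,-0.999,0.004],[0.293,-0.016,-0.956]]),
([1.29,-.3,-1.53,2.07,-.34,1.09,-1.67],[.3698,.1655,.2351],[[1,-0.023,0.01],[-0.023,-1,0.002],[0.01,-0.002,-1]]),
([1.41,-.31,-1.53,1.97,-.35,1.13,-1.59],[.432,.1478,.2794],[[0.997,-0.019,0.079],[-0.021,-0.999,0.024],[0.079,-0.025,-0.997]])]
def rz(a): c,s=np.cos(a),np.sin(a); return np.array([[c,-s,0],[s,c,0],[0,0,1.]])
def ry(a): c,s=np.cos(a),np.sin(a); return np.array([[c,0,s],[0,1,0],[-s,0,c]])
def fk(q,s,x):
    d0,d3,a3,a4,d5,a6,d7,o2,o4,o5,o6,o7,o1,o3=x
    p=np.array([0,0,d0]);R=rz(s[0]*q[0]+o1)@ry(s[1]*q[1]+o2)
    p=p+R@[0,0,d3];R=R@rz(s[2]*q[2]+o3);p=p+R@[a3,0,0];R=R@ry(s[3]*q[3]+o4)
    p=p+R@[a4,0,d5];R=R@rz(s[4]*q[4]+o5)@ry(s[5]*q[5]+o6);p=p+R@[a6,0,d7];R=R@rz(s[6]*q[6]+o7)
    return p,R
E
cat > fit.py <<'E'
from kin import *
import itertools
rng=np.random.default_rng(0)
def res(x,s):
    r=[]
    for q,p,R in D:
        pp,RR=fk(q,s,x); r+=list((pp-p)*5)+list((RR-np.array(R)).ravel()[[0,1,2,4,5,7,8,6]])
    return np.array(r)
best=[]
for s in itertools.product([1,-1],repeat=7):
    if s[1]<0 or s[3]<0 or s[5]<0 : pass
    if s[0]>0: continue
    if s[5]<0: continue
    for t in range(5):
        x0=np.array([.3,.4,0,0,.4,0,.25]+[0]*7)+rng.normal(0,.03,14); x0[7:12]=rng.choice([0,np.pi/2,-np.pi/2,np.pi],5)
        r=least_squares(res,x0,args=(s,),max_nfev=60); best.append((r.cost,s,r.x))
best.sort(key=lambda b:b[0])
for b in best[:6]: print(round(b[0],5),b[1],b[2].round(3))
json.dump([list(map(int,best[0][1])),best[0][2].tolist()],open("kin.json","w"))
E
timeout 500 python3 fit.py
```

```text
0.00156 (-1, -1, -1, 1, 1, 1, -1) [ 0.381  0.534 -0.014 -0.015 -0.478  0.008  0.429 -0.014 -3.144  0.014
  3.135  1.556 -3.174  3.15 ]
0.00156 (-1, 1, -1, -1, -1, 1, -1) [ 3.810e-01  5.340e-01  1.400e-02 -1.500e-02  4.780e-01  8.000e-03
  4.290e-01  1.400e-02  2.000e-03 -3.155e+00  6.277e+00  1.556e+00
 -3.300e-02  3.150e+00]
0.00156 (-1, -1, -1, 1, -1, 1, -1) [ 3.810e-01  5.340e-01 -1.400e-02  1.500e-02  4.780e-01  8.000e-03
  4.290e-01 -1.400e-02 -2.000e-03 -1.400e-02  6.277e+00  1.556e+00
  3.109e+00 -3.133e+00]
0.00156 (-1, 1, 1, 1, 1, 1, -1) [ 3.810e-01 -5.340e-01  1.400e-02 -1.500e-02 -4.780e-01  8.000e-03
  4.290e-01  3.155e+00 -2.000e-03  1.400e-02  3.135e+00  1.556e+00
 -3.300e-02 -9.000e-03]
0.00156 (-1, 1, -1, 1, -1, 1, -1) [ 0.381  0.534 -0.014  0.015  0.478  0.008  0.429  0.014 -0.002 -0.014
 -0.006  1.556 -0.033  0.009]
0.00156 (-1, 1, -1, -1, 1, 1, -1) [ 0.381  0.534  0.014  0.015 -0.478  0.008  0.429  0.014  3.144  3.155
 -3.148  1.556 -0.033  3.15 ]
```

```bash
cat > kin2.py <<'E'
from kin import *
S=(-1,1,-1,1,-1,1,-1)
LO=np.array([-2.88,-.31,-1.54,.2,-1.41,.19,-2.57]);HI=np.array([2.88,2.03,1.56,2.42,4.55,2.02,2.57])
def X(d): return np.array([d[0],d[1],0,0,d[2],0,d[3],0,0,0,0,np.pi/2,0,0])
def res(d):
    r=[]
    for q,p,R in D:
        pp,RR=fk(q,S,X(d)); r+=list((pp-p)*5)+list((RR-np.array(R)).ravel())
    return np.array(r)
f=least_squares(res,[.38,.53,.48,.43]); d=f.x
FK=lambda q:fk(q,S,X(d))
def jac(q):
    p,R=FK(q); J=np.zeros((6,7))
    for i in range(7):
        e=np.array(q,float);e[i]+=1e-5; pp,RR=FK(e); J[:3,i]=(pp-p)/1e-5; J[3:,i]=Ro.from_matrix(RR@R.T).as_rotvec()/1e-5
    return J
if __name__=="__main__":
    print(d,f.cost)
    for q,p,R in D: pp,RR=FK(q); print((pp-p).round(4),np.abs(RR-np.array(R)).max().round(3))
E
python3 kin2.py
```

```text
[0.37229253 0.49253239 0.45262484 0.40799958] 0.02565335398231981
[0.0145 0.0276 0.0017] 0.001
[-0.0069  0.0177  0.0016] 0.005
[0.0019 0.0132 0.0019] 0.008
[0.0022 0.0109 0.0021] 0.003
[0.0045 0.0125 0.0024] 0.003
[ 0.0005  0.0099 -0.0024] 0.007
[-0.0034  0.0045 -0.0072] 0.012
```

```bash
cat > kin2.py <<'E'
from kin import *
S=(-1,1,-1,1,-1,1,-1)
LO=np.array([-2.88,-.31,-1.54,.2,-1.41,.19,-2.57]);HI=np.array([2.88,2.03,1.56,2.42,4.55,2.02,2.57])
def fk2(q,x):
    d0,d3,a3,a4,d5,a6,d7,b1,b3,b5=x; q=np.array(S)*q
    p=np.array([0,0,d0]);R=rz(q[0])@ry(q[1])
    p=p+R@[0,b1,d3];R=R@rz(q[2]);p=p+R@[a3,b3,0];R=R@ry(q[3])
    p=p+R@[a4,0,d5];R=R@rz(q[4]);p=p+R@[0,b5,0];R=R@ry(q[5]);p=p+R@[a6,0,d7];R=R@rz(q[6]+np.pi/2)
    return p,R
def res(x):
    r=[]
    for q,p,R in D: r+=list(fk2(q,x)[0]-p)
    return np.array(r+list(np.array(x)[[2,3,5,7,8,9]]*.02))
f=least_squares(res,[.38,.5,0,0,.45,0,.42,0,0,0]); d=f.x
FK=lambda q:fk2(q,d)
def jac(q):
    p,R=FK(q); J=np.zeros((6,7))
    for i in range(7):
        e=np.array(q,float);e[i]+=1e-5; pp,RR=FK(e); J[:3,i]=(pp-p)/1e-5; J[3:,i]=Ro.from_matrix(RR@R.T).as_rotvec()/1e-5
    return J
if __name__=="__main__":
    print(d.round(4),f.cost)
    for q,p,R in D: pp,RR=FK(q); print((pp-p).round(4),np.abs(RR-np.array(R)).max().round(3))
E
python3 kin2.py
```

```text
[ 0.3521  0.515  -0.0044  0.0021  0.4731  0.0008  0.3981 -0.0131 -0.0133
  0.002 ] 1.95798500951518e-05
[ 0.0014 -0.0007 -0.    ] 0.001
[ 0.0003  0.0009 -0.0004] 0.005
[ 0.0006 -0.0005 -0.0004] 0.008
[-0.0009 -0.0011 -0.0004] 0.003
[0.0009 0.0013 0.0008] 0.003
[0.0011 0.0019 0.0018] 0.007
[-0.0034 -0.0029 -0.0013] 0.012
```

```bash
cat > ik.py <<'E'
from kin2 import *
def Rl(lx,ly,yaw=0):
    # body leans to -x by lx deg and +y by ly deg
    a,b=np.radians(lx),np.radians(ly); z=np.array([np.tan(a),-np.tan(b),-1]); z/=np.linalg.norm(z)
    yt=np.array([np.sin(yaw),-np.cos(yaw),0]); yt=yt-z*(yt@z); yt/=np.linalg.norm(yt); return np.stack([np.cross(yt,z),yt,z],1)
def ik(p,R,q0,w=0.0,qr=None):
    m=.02
    def f(q):
        pp,RR=FK(q); return np.r_[(pp-p)*10,Ro.from_matrix(RR@R.T).as_rotvec()*3, (w*(q-(qr if qr is not None else q0)))]
    q0=np.clip(q0,LO+m+1e-6,HI-m-1e-6)
    r=least_squares(f,q0,bounds=(LO+m,HI-m),max_nfev=80); pp,RR=FK(r.x)
    return r.x,np.linalg.norm(pp-p),np.linalg.norm(Ro.from_matrix(RR@R.T).as_rotvec())
E
python3 - <<'E'
from ik import *
rng=np.random.default_rng(1)
for lx,ly in [(0,0),(8,0),(15,0),(15,15),(20,15),(20,20),(25,20),(25,25),(20,-15),(25,-20)]:
    R=Rl(lx,ly,-.03); sols=[]
    for t in range(30):
        q,e,a=ik(np.array([.36,.178,.03]),R,rng.uniform(LO,HI))
        if e<.003 and a<.02: sols.append(q)
    sols=np.array(sols); print(lx,ly,len(sols)); 
    if len(sols):
        k=sorted(sols.tolist(),key=lambda q:q[2]); print(np.round(k[0],2),np.round(k[len(k)//2],2),np.round(k[-1],2))
E
```

```text
0 0 8
[-0.    0.4  -0.6   2.26  0.41  0.58 -2.51] [-0.82  0.36  0.34  2.29 -0.23  0.53 -1.89] [-1.01  0.39  0.57  2.29 -0.4   0.55 -1.73]
8 0 18
[-0.42  0.29 -0.2   2.38  0.38  0.38 -2.55] [-0.56  0.29 -0.05  2.39  0.26  0.37 -2.44] [-1.04  0.32  0.5   2.4  -0.22  0.35 -1.97]
15 0 0
15 15 13
[-1.52  0.49  0.74  2.35  0.09  0.44 -2.55] [-1.52  0.49  0.75  2.35  0.09  0.44 -2.55] [-1.76  0.67  1.08  2.36 -0.49  0.48 -1.97]
20 15 20
[ 0.18  1.18 -1.52  2.36  1.47  1.66  2.49] [-1.69  0.55  0.89  2.4   0.02  0.36 -2.55] [-1.69  0.55  0.89  2.4   0.02  0.36 -2.55]
20 20 18
[ 0.11  1.26 -1.52  2.3   1.46  1.79  2.46] [-1.74  0.63  0.91  2.35 -0.03  0.44 -2.55] [-1.82  0.71  1.03  2.35 -0.28  0.45 -2.31]
25 20 22
[-0.03  0.94 -1.28  2.35  1.4   1.47  2.38] [-1.87  0.71  0.99  2.4  -0.12  0.36 -2.55] [-1.87  0.71  0.99  2.4  -0.12  0.36 -2.55]
25 25 18
[-0.02  1.21 -1.42  2.29  1.45  1.8   2.34] [-1.89  0.78  1.    2.34 -0.16  0.46 -2.55] [-1.95  0.87  1.1   2.34 -0.39  0.48 -2.33]
20 -15 0
25 -20 0
```

```bash
cat > sim.py <<'E'
from ik import *
from scipy.spatial.transform import Slerp
def sim(q,ways,verbose=True):
    q=np.array(q,float)
    for p1,R1,n in ways:
        p0,R0=FK(q); rv=Ro.from_matrix(R0.T@R1).as_rotvec()
        if callable(R1): pass
        for i in range(n):
            t=(i+1)/n; p=p0+(np.array(p1)-p0)*t; R=R0@Ro.from_rotvec(rv*t).as_matrix()
            q,e,a=ik(p,R,q,w=.02)
        print(np.round(p1,3),"q",q.round(2),"err",round(e,4),round(a,3))
    return q
E
python3 - <<'E'
from sim import *
F=rz(np.pi)
q=D[-1][0]
R0=np.array(D[-1][2]); 
half=Rl(0,0,0)@rz(-np.pi/2); full=Rl(0,0,-.03)@rz(-np.pi+.001)
for name,ways in {
 "A":[((.45,.1,.28),half,10),((.5,.0,.28),full,10),((.40,.178,.25),Rl(10,8,-.03)@rz(np.pi),8),((.36,.178,.2),Rl(20,15,-.03)@rz(np.pi),6),((.36,.178,.03),Rl(20,15,-.03)@rz(np.pi),10)],
 "B":[((.36,.178,.28),half,10),((.36,.178,.28),full,10),((.36,.178,.2),Rl(20,15,-.03)@rz(np.pi),6),((.36,.178,.03),Rl(20,15,-.03)@rz(np.pi),10)],
 "C":[((.55,.1,.2),half,10),((.6,.1,.2),full,10),((.40,.178,.22),Rl(10,8,-.03)@rz(np.pi),8),((.36,.178,.2),Rl(20,15,-.03)@rz(np.pi),6),((.36,.178,.03),Rl(20,15,-.03)@rz(np.pi),10)]}.items():
    print(name); sim(q,ways)
E
```

```text
A
[0.45 0.1  0.28] q [ 1.5  -0.29 -1.52  1.96 -0.33  1.16  0.1 ] err 0.0152 0.06
[0.5  0.   0.28] q [ 1.73 -0.29 -1.52  1.95 -0.35  1.12  1.87] err 0.0308 0.117
[0.4   0.178 0.25 ] q [ 1.09 -0.29 -1.52  2.06 -0.11  0.99  1.14] err 0.002 0.008
[0.36  0.178 0.2  ] q [ 0.79 -0.29 -1.52  2.25  0.16  0.81  0.65] err 0.0046 0.016
[0.36  0.178 0.03 ] q [ 0.9  -0.29 -1.52  2.4  -0.05  0.58  0.91] err 0.1133 0.147
B
[0.36  0.178 0.28 ] q [ 0.9  -0.11 -1.31  2.01 -0.12  1.17 -0.36] err 0.0 0.0
[0.36  0.178 0.28 ] q [ 0.68 -0.07 -1.13  2.01 -0.07  1.17  1.12] err 0.0 0.0
[0.36  0.178 0.2  ] q [ 0.79 -0.29 -1.52  2.25  0.16  0.81  0.65] err 0.0046 0.016
[0.36  0.178 0.03 ] q [ 0.9  -0.29 -1.52  2.4  -0.05  0.58  0.91] err 0.1133 0.147
C
[0.55 0.1  0.2 ] q [ 1.52 -0.29 -1.52  2.09 -0.43  0.86  0.21] err 0.0802 0.247
[0.6 0.1 0.2] q [ 1.53 -0.29 -1.52  2.08 -0.46  0.81  1.79] err 0.1056 0.308
[0.4   0.178 0.22 ] q [ 1.08 -0.29 -1.52  2.13 -0.13  0.9   1.15] err 0.0097 0.034
[0.36  0.178 0.2  ] q [ 0.79 -0.29 -1.52  2.25  0.16  0.81  0.65] err 0.0046 0.016
[0.36  0.178 0.03 ] q [ 0.9  -0.29 -1.52  2.4  -0.05  0.58  0.91] err 0.1133 0.147
```

```bash
python3 - <<'E'
from sim import *
q=D[-1][0]
half=Rl(0,0,0)@rz(-np.pi/2); full=Rl(0,0,-.03)@rz(-np.pi+.001); V=Rl(0,0,0)
for name,ways in {
 "D":[((.38,.15,.5),half,12),((.38,.15,.5),full,12),((.45,.178,.25),full,12),((.36,.178,.2),Rl(20,15,-.03)@rz(np.pi),6),((.36,.178,.03),Rl(20,15,-.03)@rz(np.pi),10)],
 "E":[((.33,.15,.3),half,10),((.33,.15,.4),full,12),((.45,.178,.25),full,10),((.36,.178,.2),Rl(20,15,-.03)@rz(np.pi),6),((.36,.178,.03),Rl(20,15,-.03)@rz(np.pi),10)],
 "F":[((.33,.25,.3),half,10),((.25,.3,.3),full,12),((.36,.178,.2),Rl(10,15,-.03)@rz(np.pi),6),((.36,.178,.03),Rl(20,15,-.03)@rz(np.pi),10)],
 "G":[((.33,.25,.3),half,10),((.2,.4,.2),full,12),((.3,.27,.03),full,12),((.36,.178,.03),Rl(20,15,-.03)@rz(np.pi),10)]}.items():
    print(name); sim(q,ways)
E
```

```text
D
[0.38 0.15 0.5 ] q [ 0.8  -0.19 -1.01  1.59 -0.16  1.66 -0.22] err 0.0 0.0
[0.38 0.15 0.5 ] q [ 0.54 -0.14 -0.83  1.59 -0.11  1.65  1.25] err 0.0 0.0
[0.45  0.178 0.25 ] q [ 0.38  0.22 -0.91  1.89  0.19  1.13  0.93] err 0.0 0.0
[0.36  0.178 0.2  ] q [ 0.11  0.04 -1.06  2.24  0.57  0.97  0.2 ] err 0.0 0.0
[0.36  0.178 0.03 ] q [-0.22  0.51 -0.84  2.37  1.17  0.89 -0.49] err 0.0 0.0
E
[0.33 0.15 0.3 ] q [ 0.72 -0.26 -1.    2.05 -0.23  1.24 -0.2 ] err 0.0 0.0
[0.33 0.15 0.4 ] q [ 0.37 -0.24 -0.68  1.87 -0.15  1.46  1.26] err 0.0 0.0
[0.45  0.178 0.25 ] q [ 0.27  0.19 -0.78  1.89  0.15  1.12  0.97] err 0.0 0.0
[0.36  0.178 0.2  ] q [ 0.    0.03 -0.95  2.24  0.56  0.96  0.2 ] err 0.0 0.0
[0.36  0.178 0.03 ] q [-0.28  0.49 -0.77  2.37  1.15  0.85 -0.47] err 0.0 0.0
F
[0.33 0.25 0.3 ] q [ 0.77 -0.1  -1.37  1.95 -0.11  1.21 -0.56] err 0.0 0.0
[0.25 0.3  0.3 ] q [ 0.31 -0.16 -1.11  2.   -0.15  1.22  0.8 ] err 0.0 0.0
[0.36  0.178 0.2  ] q [ 0.22  0.17 -1.11  2.13  0.51  1.1   0.35] err 0.0 0.0
[0.36  0.178 0.03 ] q [-0.22  0.52 -0.84  2.37  1.18  0.89 -0.49] err 0.0 0.0
G
[0.33 0.25 0.3 ] q [ 0.77 -0.1  -1.37  1.95 -0.11  1.21 -0.56] err 0.0 0.0
[0.2 0.4 0.2] q [-0.    0.44 -1.41  2.02  0.49  1.1  -0.09] err 0.0 0.0
[0.3  0.27 0.03] q [ 0.13  0.62 -1.12  2.25  0.84  0.78 -0.03] err 0.0 0.0
[0.36  0.178 0.03 ] q [-0.18  0.54 -0.89  2.37  1.19  0.92 -0.51] err 0.0 0.0
```

```bash
python3 - <<'E'
from h import *
from ik import Rl,rz
plan([((.33,.15,.3),Rl(0,0,0)@rz(-np.pi/2),12)],.03)
E
```

```text
[0.03, -0.0083, -0.0001, -0.0024, 0.2, -0.4, -7.6],[0.03, -0.0083, -0.0012, -0.0023, 0.2, -0.4, -7.6],[0.03, -0.0081, -0.0023, -0.0023, 0.2, -0.4, -7.6],[0.03, -0.0077, -0.0033, -0.0022, 0.2, -0.4, -7.6],[0.03, -0.0072, -0.0043, -0.0021, 0.2, -0.4, -7.6],[0.03, -0.0066, -0.0052, -0.0021, 0.2, -0.4, -7.6],[0.03, -0.0059, -0.0061, -0.002, 0.2, -0.4, -7.6],[0.03, -0.005, -0.0068, -0.0019, 0.2, -0.4, -7.6],[0.03, -0.0041, -0.0074, -0.0019, 0.2, -0.4, -7.6],[0.03, -0.0031, -0.0079, -0.0018, 0.2, -0.4, -7.6],[0.03, -0.002, -0.0082, -0.0018, 0.2, -0.3, -7.6],[0.03, -0.0009, -0.0084, -0.0017, 0.2, -0.4, -7.5],
```

Emit:
{"api": "drive_tool", "payload": {"motion": [[[0.03, -0.008, 0, -0.002, 0.2, -0.4, -7.6], [0.03, -0.008, -0.001, -0.002, 0.2, -0.4, -7.6], [0.03, -0.008, -0.002, -0.002, 0.2, -0.4, -7.6], [0.03, -0.008, -0.003, -0.002, 0.2, -0.4, -7.6], [0.03, -0.007, -0.004, -0.002, 0.2, -0.4, -7.6], [0.03, -0.007, -0.005, -0.002, 0.2, -0.4, -7.6], [0.03, -0.006, -0.006, -0.002, 0.2, -0.4, -7.6]]]}}

```text
time_s: 19.5
position: [0.3783, 0.1412, 0.291]
orientation: [[0.594, 0.804, 0.035], [0.804, -0.595, 0.024], [0.04, 0.014, -0.999]]
contact_force: [0.5, 0.4, -0.4]
width: 0.0318
```

```bash
python3 - <<'E'
from h import *
from ik import Rl,rz
st(); print(np.round(read_state()["qpos"],2))
plan([((.33,.15,.33),Rl(0,0,0)@rz(-np.pi/2-.6),8)],.03)
E
```

```text
19.5 p [0.3783 0.1412 0.291 ] x [0.594 0.804 0.04 ] z [ 0.035  0.024 -0.999] F [ 0.5  0.4 -0.4] w 0.0318
[ 0.92 -0.19 -1.17  2.02 -0.21  1.17 -0.8 ]
[0.03, -0.0025, -0.0054, -0.0051, 0.3, -0.2, -8.9],[0.03, -0.0016, -0.0058, -0.005, 0.3, -0.2, -8.8],[0.03, -0.0008, -0.006, -0.005, 0.3, -0.2, -8.9],[0.03, 0.0002, -0.0061, -0.0049, 0.2, -0.2, -8.8],[0.03, 0.0011, -0.006, -0.0049, 0.3, -0.2, -8.9],[0.03, 0.002, -0.0058, -0.0049, 0.2, -0.2, -8.8],[0.03, 0.0028, -0.0054, -0.0049, 0.2, -0.2, -8.9],[0.03, 0.0036, -0.005, -0.005, 0.3, -0.1, -8.8],
```

Joint 3 is recovering as the model predicted. I'll continue.

Emit:
{"api": "drive_tool", "payload": {"motion": [[[0.03, -0.003, -0.005, -0.005, 0.3, -0.2, -8.5], [0.03, -0.002, -0.006, -0.005, 0.3, -0.2, -8.5], [0.03, -0.001, -0.006, -0.005, 0.3, -0.2, -8.5], [0.03, 0, -0.006, -0.005, 0.2, -0.2, -8.5], [0.03, 0.001, -0.006, -0.005, 0.3, -0.2, -8.5], [0.03, 0.002, -0.006, -0.005, 0.2, -0.2, -8.5], [0.03, 0.003, -0.005, -0.005, 0.2, -0.2, -8.5], [0.03, 0.004, -0.005, -0.005, 0.3, -0.1, -8.5]]]}}

```text
time_s: 20.3
position: [0.3306, 0.1469, 0.3299]
orientation: [[-0.534, 0.846, 0.003], [0.846, 0.534, 0.0], [-0.001, 0.003, -1.0]]
contact_force: [0.2, 0.8, -0.2]
width: 0.0298
```

```bash
python3 - <<'E'
from h import *
from ik import Rl,rz
st(); print(np.round(read_state()["qpos"],2))
plan([((.33,.15,.38),Rl(0,0,-.03)@rz(-np.pi+.001),7)],.03)
from sim import *
q=read_state()["qpos"]
sim(q,[((.33,.15,.36),Rl(0,0,-.03)@rz(-np.pi+.001),7),((.40,.178,.25),Rl(0,0,-.03)@rz(np.pi),7),((.36,.178,.2),Rl(20,15,-.03)@rz(np.pi),6),((.36,.178,.03),Rl(20,15,-.03)@rz(np.pi),10),((.58,.178,.03),Rl(20,15,-.03)@rz(np.pi),10)])
E
```

```text
20.3 p [0.3306 0.1469 0.3299] x [-0.534  0.846 -0.001] z [ 0.003  0.    -1.   ] F [ 0.2  0.8 -0.2] w 0.0298
[ 0.55 -0.25 -0.85  2.01 -0.2   1.3   0.33]
[0.03, 0.0004, 0.0002, -0.0072, 0.0, 0.0, -8.0],[0.03, 0.0004, 0.0002, -0.0072, 0.0, 0.0, -8.0],[0.03, 0.0004, 0.0003, -0.0071, 0.0, 0.0, -8.0],[0.03, 0.0003, 0.0003, -0.0072, 0.0, 0.0, -8.0],[0.03, 0.0002, 0.0004, -0.0071, 0.0, 0.0, -8.0],[0.03, 0.0002, 0.0004, -0.0072, 0.0, 0.1, -8.0],[0.03, 0.0002, 0.0004, -0.0071, 0.1, 0.1, -8.0],
[0.33 0.15 0.36] q [ 0.36 -0.22 -0.7   1.95 -0.15  1.37  1.25] err 0.0 0.0
[0.4   0.178 0.25 ] q [ 0.29  0.08 -0.8   1.98  0.07  1.1   1.  ] err 0.0 0.0
[0.36  0.178 0.2  ] q [ 0.05  0.04 -1.    2.24  0.56  0.97  0.2 ] err 0.0 0.0
[0.36  0.178 0.03 ] q [-0.25  0.5  -0.8   2.37  1.16  0.87 -0.48] err 0.0 0.0
[0.58  0.178 0.03 ] q [-0.07  0.67 -0.68  1.99  1.19  0.88 -0.04] err 0.0 0.0
```

```bash
python3 - <<'E'
from h import *
from ik import Rl,rz
plan([((.38,.17,.30),Rl(0,0,-.03)@rz(-np.pi+.001),7)],.03)
E
```

```text
[0.03, -0.001, 0.0077, 0.0043, 0.0, 0.0, -8.0],[0.03, -0.002, 0.0075, 0.0043, 0.0, 0.0, -8.0],[0.03, -0.0031, 0.0072, 0.0043, 0.0, 0.0, -8.0],[0.03, -0.004, 0.0066, 0.0043, 0.0, 0.0, -8.0],[0.03, -0.0049, 0.006, 0.0043, 0.0, 0.0, -8.0],[0.03, -0.0057, 0.0053, 0.0043, 0.0, 0.1, -8.0],[0.03, -0.0064, 0.0045, 0.0042, 0.1, 0.1, -8.0],
```

Emit:
{"api": "drive_tool", "payload": {"motion": [[[0.03, -0.001, 0.008, 0.004, 0, 0, -8], [0.03, -0.002, 0.008, 0.004, 0, 0, -8], [0.03, -0.003, 0.007, 0.004, 0, 0, -8], [0.03, -0.004, 0.007, 0.004, 0, 0, -8], [0.03, -0.005, 0.006, 0.004, 0, 0, -8], [0.03, -0.006, 0.005, 0.004, 0, 0, -8], [0.03, -0.006, 0.004, 0.004, 0, 0.1, -8]]]}}

```text
time_s: 21.0
position: [0.3853, 0.1695, 0.3007]
orientation: [[-1.0, -0.008, 0.009], [-0.008, 1.0, -0.001], [-0.009, -0.001, -1.0]]
contact_force: [0.7, -0.5, 0.6]
width: 0.0302
```

```bash
python3 - <<'E'
from h import *
from ik import Rl,rz
st(); print(np.round(read_state()["qpos"],2))
plan([((.352,.182,.2),Rl(20,15,-.03)@rz(np.pi),8)],.03)
E
```

```text
21.0 p [0.3853 0.1695 0.3007] x [-1.    -0.008 -0.009] z [ 0.009 -0.001 -1.   ] F [ 0.7 -0.5  0.6] w 0.0302
[ 0.41 -0.03 -0.86  1.95 -0.02  1.2   1.14]
[0.03, 0.0043, 0.0016, 0.0126, 1.7, -2.4, 0.6],[0.03, 0.0048, 0.0019, 0.0123, 1.7, -2.4, 0.6],[0.03, 0.0053, 0.0022, 0.012, 1.7, -2.5, 0.6],[0.03, 0.0059, 0.0026, 0.0117, 1.7, -2.4, 0.5],[0.03, 0.0064, 0.0028, 0.0114, 1.7, -2.5, 0.6],[0.03, 0.0069, 0.0031, 0.011, 1.7, -2.4, 0.5],[0.03, 0.0074, 0.0034, 0.0106, 1.8, -2.5, 0.6],[0.03, 0.0079, 0.0036, 0.0102, 1.7, -2.4, 0.5],
```

```bash
python3 - <<'E'
from ik import *
import itertools
n=np.array([np.cos(-.03),np.sin(-.03),0])
for lx,ly in [(20,10),(20,15),(22,15),(24,15),(25,20),(28,20)]:
    R=Rl(lx,ly,-.03)
    for w in (.0,.03):
        F=np.array([R@[x,y,0] for x in(-.0095,.0095) for y in (-w/2-.019,w/2+.019)])
        B=[]
        for y in np.linspace(-.095,.095,39):
            for s in np.linspace(-.0658,-.15,40): B.append(R@[.0375,y,s])
        B=np.array(B); zt=.03; m=B[:,2]+zt<.113
        fin=np.array([R@[.0095,y,0] for y in (-w/2-.019,w/2+.019)])
        print(lx,ly,w,"contact fwd",(F@n).max().round(4),"tip z",(F[:,2]+zt).round(3),"contact pts",[(f@n).round(4) for f in fin],"body fwd below .113",(B[m]@n).max().round(4) if m.any() else None)
rng=np.random.default_rng(2)
for lx,ly in [(24,15),(25,20),(28,20)]:
    R=Rl(lx,ly,-.03)@rz(np.pi); k=0;qs=[]
    for t in range(15):
        q,e,a=ik(np.array([.362,.178,.03]),R,np.array([-.25,.5,-.8,2.37,1.16,.87,-.48])+rng.normal(0,.2,7))
        if e<.003 and a<.02: k+=1; qs.append(q)
    print(lx,ly,k,qs[0].round(2) if qs else None)
E
```

```text
20 10 0.0 contact fwd 0.0099 tip z [0.024 0.029 0.031 0.036] contact pts [np.float64(0.0099), np.float64(0.0079)] body fwd below .113 0.0177
20 10 0.03 contact fwd 0.0107 tip z [0.022 0.032 0.028 0.038] contact pts [np.float64(0.0107), np.float64(0.0071)] body fwd below .113 0.0177
20 15 0.0 contact fwd 0.0105 tip z [0.023 0.031 0.029 0.037] contact pts [np.float64(0.0105), np.float64(0.0074)] body fwd below .113 0.0206
20 15 0.03 contact fwd 0.0117 tip z [0.019 0.034 0.026 0.041] contact pts [np.float64(0.0117), np.float64(0.0061)] body fwd below .113 0.0206
22 15 0.0 contact fwd 0.0104 tip z [0.022 0.03  0.03  0.038] contact pts [np.float64(0.0104), np.float64(0.0071)] body fwd below .113 0.0186
22 15 0.03 contact fwd 0.0118 tip z [0.019 0.034 0.026 0.041] contact pts [np.float64(0.0118), np.float64(0.0058)] body fwd below .113 0.0186
24 15 0.0 contact fwd 0.0104 tip z [0.022 0.03  0.03  0.038] contact pts [np.float64(0.0104), np.float64(0.0069)] body fwd below .113 0.0166
24 15 0.03 contact fwd 0.0118 tip z [0.019 0.033 0.027 0.041] contact pts [np.float64(0.0118), np.float64(0.0055)] body fwd below .113 0.0166
25 20 0.0 contact fwd 0.011 tip z [0.021 0.031 0.029 0.039] contact pts [np.float64(0.011), np.float64(0.0061)] body fwd below .113 0.0191
25 20 0.03 contact fwd 0.013 tip z [0.017 0.035 0.025 0.043] contact pts [np.float64(0.013), np.float64(0.0042)] body fwd below .113 0.0191
28 20 0.0 contact fwd 0.011 tip z [0.021 0.03  0.03  0.039] contact pts [np.float64(0.011), np.float64(0.0057)] body fwd below .113 0.0162
28 20 0.03 contact fwd 0.0131 tip z [0.017 0.034 0.026 0.043] contact pts [np.float64(0.0131), np.float64(0.0036)] body fwd below .113 0.0162
24 15 15 [ 0.01  0.79 -1.22  2.4   1.4   1.25 -0.71]
25 20 15 [-0.38  0.56 -0.77  2.36  1.22  1.   -0.65]
28 20 15 [-0.36  0.61 -0.84  2.38  1.3   1.07 -0.77]
```

```bash
cat >> ik.py <<'E'
def Rf(lx,ly,yaw=0):
    n=np.array([np.cos(yaw),np.sin(yaw),0]); a,b=np.radians(lx),np.radians(ly)
    m=np.array([-np.sin(yaw),np.cos(yaw),0]); z=n*np.tan(a)-m*np.tan(b)-np.array([0,0,1]); z/=np.linalg.norm(z)
    yt=np.cross(z,n); yt/=np.linalg.norm(yt); return np.stack([np.cross(yt,z),yt,z],1)
E
python3 - <<'E'
from ik import *
n=np.array([np.cos(-.03),np.sin(-.03),0])
rng=np.random.default_rng(2)
for lx,ly in [(16,10),(20,10),(20,15),(22,15),(24,15),(25,20),(28,20)]:
    R=Rf(lx,ly,-.03)
    B=np.array([R@[.0375,y,s] for y in np.linspace(-.095,.095,39) for s in np.linspace(-.0658,-.15,40)])
    for zt in (.03,.035):
        m=B[:,2]+zt<.113; fin=np.array([R@[.0095,y,0] for y in (-.034,.034)])
        print(lx,ly,zt,"pts",(fin@n).round(4),"z",(fin[:,2]+zt).round(3),"low corner z",round(min((R@[-.0095,y,0])[2] for y in(-.034,.034))+zt,3),"body",(B[m]@n).max().round(4) if m.any() else None)
    R=R@rz(np.pi); qs=[]
    for t in range(12):
        q,e,a=ik(np.array([.37,.178,.03]),R,np.array([-.25,.5,-.8,2.37,1.16,.87,-.48])+rng.normal(0,.2,7))
        if e<.003 and a<.02: qs.append(q)
    print("  ik",len(qs),qs[0].round(2) if qs else None)
E
```

```text
16 10 0.03 pts [0.0091 0.0091] z [0.027 0.038] low corner z 0.022 body 0.0182
16 10 0.035 pts [0.0091 0.0091] z [0.032 0.043] low corner z 0.027 body 0.0182
  ik 12 [ 0.07  0.57 -1.04  2.35  1.19  0.9  -0.31]
20 10 0.03 pts [0.0089 0.0089] z [0.027 0.039] low corner z 0.021 body 0.0131
20 10 0.035 pts [0.0089 0.0089] z [0.032 0.044] low corner z 0.026 body 0.0131
  ik 12 [-0.16  0.47 -0.82  2.4   1.21  0.77 -0.39]
20 15 0.03 pts [0.009 0.009] z [0.024 0.042] low corner z 0.018 body 0.0136
20 15 0.035 pts [0.009 0.009] z [0.029 0.047] low corner z 0.023 body 0.0136
  ik 12 [-0.26  0.5  -0.77  2.34  1.14  0.87 -0.35]
22 15 0.03 pts [0.0088 0.0088] z [0.025 0.042] low corner z 0.018 body 0.011
22 15 0.035 pts [0.0088 0.0088] z [0.03  0.047] low corner z 0.023 body 0.011
  ik 12 [-0.19  0.55 -0.88  2.36  1.23  0.95 -0.45]
24 15 0.03 pts [0.0087 0.0087] z [0.025 0.042] low corner z 0.018 body 0.0085
24 15 0.035 pts [0.0087 0.0087] z [0.03  0.047] low corner z 0.023 body 0.0085
  ik 12 [-0.37  0.49 -0.7   2.38  1.22  0.85 -0.48]
25 20 0.03 pts [0.0087 0.0087] z [0.022 0.045] low corner z 0.015 body 0.0079
25 20 0.035 pts [0.0087 0.0087] z [0.027 0.05 ] low corner z 0.02 body 0.0079
  ik 12 [-0.45  0.54 -0.67  2.34  1.17  0.95 -0.45]
28 20 0.03 pts [0.0085 0.0085] z [0.022 0.046] low corner z 0.014 body 0.0041
28 20 0.035 pts [0.0085 0.0085] z [0.027 0.051] low corner z 0.019 body 0.0041
  ik 12 [-0.44  0.57 -0.72  2.36  1.25  1.   -0.55]
```

```bash
python3 - <<'E'
from sim import *
from h import read_state,plan
q=read_state()["qpos"]
for lx,ly in [(28,20),(30,20),(32,22)]:
    Rg=Rf(lx,ly,-.03)@rz(np.pi); print(lx,ly)
    sim(q,[((.36,.182,.2),Rg,8),((.366,.180,.1),Rg,6),((.366,.180,.027),Rg,6),((.585,.180,.027),Rg,10)])
Rg=Rf(30,20,-.03)@rz(np.pi)
plan([((.36,.182,.2),Rg,8)],.02)
E
```

```text
28 20
[0.36  0.182 0.2  ] q [ 0.01  0.17 -1.18  2.26  0.81  1.13 -0.02] err 0.0 0.0
[0.366 0.18  0.1  ] q [-0.2   0.46 -1.01  2.34  1.1   1.12 -0.38] err 0.0 0.0
[0.366 0.18  0.027] q [-0.32  0.65 -0.89  2.36  1.3   1.12 -0.6 ] err 0.0 0.0
[0.585 0.18  0.027] q [-0.11  0.75 -0.75  2.02  1.41  1.05 -0.15] err 0.0 0.0
30 20
[0.36  0.182 0.2  ] q [ 0.02  0.17 -1.21  2.28  0.85  1.13 -0.08] err 0.0 0.0
[0.366 0.18  0.1  ] q [-0.21  0.47 -1.03  2.36  1.15  1.15 -0.44] err 0.0 0.0
[0.366 0.18  0.027] q [-0.33  0.67 -0.9   2.38  1.34  1.16 -0.66] err 0.0 0.0
[0.585 0.18  0.027] q [-0.11  0.75 -0.75  2.04  1.46  1.06 -0.21] err 0.0 0.0
32 22
[0.36  0.182 0.2  ] q [-0.06  0.22 -1.19  2.29  0.89  1.19 -0.14] err 0.0 0.0
[0.366 0.18  0.1  ] q [-0.27  0.51 -1.01  2.35  1.16  1.2  -0.48] err 0.0 0.0
[0.366 0.18  0.027] q [-0.38  0.7  -0.89  2.37  1.35  1.21 -0.69] err 0.0 0.0
[0.585 0.18  0.027] q [-0.15  0.77 -0.74  2.05  1.49  1.1  -0.24] err 0.0 0.0
[0.02, 0.0033, 0.0016, 0.0126, 2.5, -3.4, -0.4],[0.02, 0.004, 0.0022, 0.0123, 2.5, -3.4, -0.4],[0.02, 0.0047, 0.0027, 0.0119, 2.5, -3.4, -0.4],[0.02, 0.0054, 0.0033, 0.0115, 2.5, -3.4, -0.3],[0.02, 0.006, 0.0038, 0.011, 2.5, -3.4, -0.4],[0.02, 0.0066, 0.0043, 0.0104, 2.5, -3.4, -0.3],[0.02, 0.0072, 0.0048, 0.0098, 2.5, -3.4, -0.4],[0.02, 0.0076, 0.0052, 0.0091, 2.5, -3.5, -0.3],
```

Emit:
{"api": "drive_tool", "payload": {"motion": [[[0.02, 0.004, 0.002, 0.013, 2.5, -3.4, -0.4], [0.02, 0.004, 0.002, 0.012, 2.5, -3.4, -0.4], [0.02, 0.005, 0.003, 0.012, 2.5, -3.4, -0.4], [0.02, 0.005, 0.003, 0.011, 2.5, -3.4, -0.4], [0.02, 0.006, 0.004, 0.011, 2.5, -3.4, -0.4], [0.02, 0.007, 0.004, 0.01, 2.5, -3.4, -0.3], [0.02, 0.007, 0.005, 0.01, 2.5, -3.4, -0.4], [0.02, 0.008, 0.005, 0.009, 2.5, -3.4, -0.3]]]}}

```text
time_s: 21.8
position: [0.3678, 0.1795, 0.2033]
orientation: [[-0.883, 0.033, 0.468], [-0.127, 0.943, -0.307], [-0.452, -0.331, -0.829]]
contact_force: [0.9, -1.6, -0.1]
width: 0.0199
```

```bash
python3 - <<'E'
from ik import *
from h import *
st(); print(np.round(read_state()["qpos"],2))
Rg=Rf(30,20,-.03)@rz(np.pi)
plan([((.358,.182,.1),Rg,7)],.02)
E
```

```text
21.8 p [0.3678 0.1795 0.2033] x [-0.883 -0.127 -0.452] z [ 0.468 -0.307 -0.829] F [ 0.9 -1.6 -0.1] w 0.0199
[ 0.17  0.17 -1.32  2.29  0.86  1.12 -0.05]
[0.02, 0.0079, 0.0052, 0.0115, 0.1, 0.0, -0.1],[0.02, 0.0078, 0.0052, 0.0114, 0.1, 0.0, -0.1],[0.02, 0.0078, 0.0052, 0.0114, 0.1, 0.0, -0.1],[0.02, 0.0078, 0.0053, 0.0115, 0.0, 0.0, -0.1],[0.02, 0.0078, 0.0053, 0.0114, 0.1, 0.0, -0.1],[0.02, 0.0078, 0.0053, 0.0114, 0.0, 0.0, -0.0],[0.02, 0.0079, 0.0053, 0.0115, 0.1, 0.0, -0.1],
```

Emit:
{"api": "drive_tool", "payload": {"motion": [[[0.02, 0.008, 0.005, 0.011, 0.1, 0, -0.1], [0.02, 0.008, 0.005, 0.011, 0.1, 0, -0.1], [0.02, 0.008, 0.005, 0.011, 0.1, 0, -0.1], [0.02, 0.008, 0.005, 0.011, 0, 0, -0.1], [0.02, 0.008, 0.005, 0.011, 0.1, 0, -0.1], [0.02, 0.008, 0.005, 0.011, 0, 0, 0], [0.02, 0.008, 0.005, 0.011, 0, 0, -0.1]]]}}

```text
time_s: 22.5
position: [0.3531, 0.1856, 0.0931]
orientation: [[-0.886, 0.019, 0.462], [-0.139, 0.942, -0.305], [-0.441, -0.334, -0.833]]
contact_force: [-0.1, 0.0, -0.4]
width: 0.0201
```

```bash
python3 - <<'E'
from ik import *
from h import *
st(); print(np.round(read_state()["qpos"],2))
Rg=Rf(30,20,-.03)@rz(np.pi)
plan([((.360,.178,.027),Rg,6)],.02)
snap("scene","s23",(230,60,390,210),4)
E
```

```text
22.5 p [0.3531 0.1856 0.0931] x [-0.886 -0.139 -0.441] z [ 0.462 -0.305 -0.833] F [-0.1  0.  -0.4] w 0.0201
[-0.17  0.51 -1.09  2.37  1.17  1.17 -0.47]
[0.02, 0.004, 0.0025, 0.0101, 0.1, -0.1, 0.0],[0.02, 0.004, 0.0025, 0.0101, 0.1, -0.1, 0.1],[0.02, 0.0041, 0.0026, 0.0101, 0.1, -0.0, 0.0],[0.02, 0.0041, 0.0026, 0.0101, 0.1, -0.1, 0.1],[0.02, 0.0041, 0.0025, 0.01, 0.1, -0.0, 0.0],[0.02, 0.004, 0.0026, 0.01, 0.2, -0.1, 0.1],
```

View pics/s23.png

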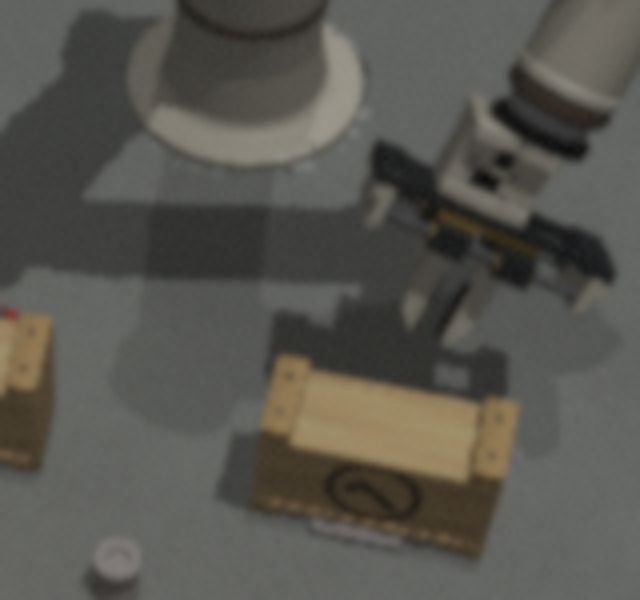

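```bash
python3 - <<'E'
from h import *
print(((proj("scene",read_state()["position"])-[230,60])*4).round(0))
E
```

```text
[406. 354.]
```

Emit:
{"api": "drive_tool", "payload": {"motion": [[[0.02, 0.004, 0.003, 0.01, 0.1, -0.1, 0], [0.02, 0.004, 0.003, 0.01, 0.1, -0.1, 0.1], [0.02, 0.004, 0.003, 0.01, 0.1, 0, 0], [0.02, 0.004, 0.003, 0.01, 0.1, -0.1, 0.1], [0.02, 0.004, 0.003, 0.01, 0.1, 0, 0], [0.02, 0.003, 0.002, 0.008, 0.1, -0.1, 0.1]]]}}

```text
time_s: 23.15
position: [0.3595, 0.1818, 0.0236]
orientation: [[-0.887, 0.028, 0.461], [-0.132, 0.941, -0.311], [-0.443, -0.337, -0.831]]
contact_force: [-0.1, -0.7, 0.5]
width: 0.02
```

```bash
python3 - <<'E'
from ik import *
from h import *
st(); print(np.round(read_state()["qpos"],2))
Rg=Rf(30,20,-.03)@rz(np.pi)
plan([((.376,.178,.027),Rg,4)],.02)
snap("scene","s24",(270,80,370,180),6)
print(((proj("scene",read_state()["position"])-[270,80])*6).round(0))
E
```

```text
23.15 p [0.3595 0.1818 0.0236] x [-0.887 -0.132 -0.443] z [ 0.461 -0.311 -0.831] F [-0.1 -0.7  0.5] w 0.02
[-0.28  0.7  -0.94  2.39  1.37  1.17 -0.66]
[0.02, -0.0039, -0.0011, 0.0015, 0.1, -0.1, -0.0],[0.02, -0.0039, -0.001, 0.0015, 0.1, -0.1, -0.0],[0.02, -0.0039, -0.0011, 0.0015, 0.0, -0.1, -0.1],[0.02, -0.004, -0.001, 0.0015, 0.1, -0.1, -0.0],
[343. 502.]
```

View pics/s24.png

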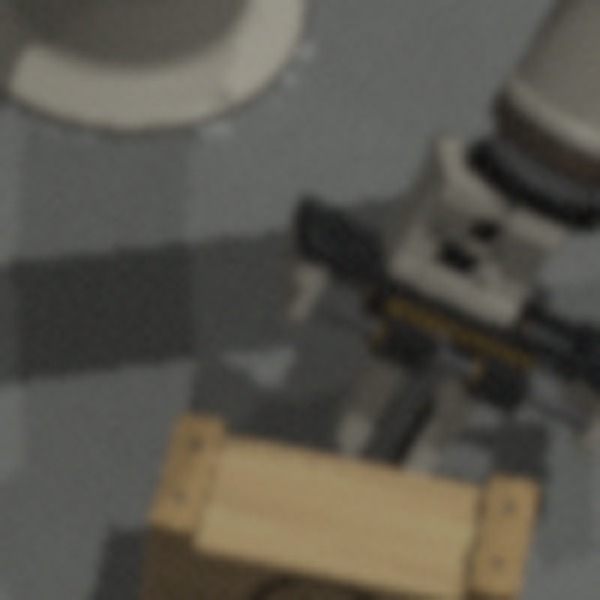

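```bash
python3 - <<'E'
from h import *
s=read_state();p=np.array([.3531,.1856,.0931]);z=np.array([.462,-.305,-.833])
for k in (0,.01,.0188,.025,.03): print(k,((proj("scene",p-k*z)-[230,60])*4).round(0))
E
```

```text
0 [407. 354.]
0.01 [413. 343.]
0.0188 [419. 333.]
0.025 [423. 326.]
0.03 [426. 321.]
```

```bash
python3 - <<'E'
from ik import *
n=np.array([np.cos(-.03),np.sin(-.03),0]); S=.019
rng=np.random.default_rng(2)
for lx,ly in [(30,20),(34,20),(36,22),(38,25),(42,25),(42,30)]:
    R=Rf(lx,ly,-.03); yy=.02
    B=np.array([R@[.0375,y,s] for y in np.linspace(-.095,.095,39) for s in np.linspace(-.0658,-.15,40)])
    for ztip in (.028,.034):
        zt=ztip-S*(-R[2,2]); m=B[:,2]+zt<.113; fin=np.array([R@[.0095,y,-S] for y in (-yy-.01,yy+.01)])
        bk=min((R@[-.0095,y,-S])[2] for y in(-yy-.01,yy+.01))+zt
        print(lx,ly,"zt",round(zt,3),"pts",(fin@n).round(4),"z",(fin[:,2]+zt).round(3),"low",round(bk,3),"body",(B[m]@n).max().round(4) if m.any() else None,"minz body",round((B[:,2]).min()+zt,3))
    xt=.380-fin[0]@n; R=R@rz(np.pi); qs=[]
    for t in range(12):
        q,e,a=ik(np.array([xt,.178-.006,zt]),R,np.array([-.25,.5,-.8,2.37,1.16,.87,-.48])+rng.normal(0,.2,7))
        if e<.003 and a<.02: qs.append(q)
    print("  xt",round(xt,3),"ik",len(qs),qs[0].round(2) if qs else None)
E
```

```text
30 20 zt 0.012 pts [-0.0007 -0.0007] z [0.022 0.043] low 0.013 body 0.0016 minz body 0.051
30 20 zt 0.018 pts [-0.0007 -0.0007] z [0.028 0.049] low 0.019 body 0.0016 minz body 0.057
  xt 0.381 ik 12 [-0.27  0.72 -0.93  2.37  1.41  1.18 -0.66]
34 20 zt 0.013 pts [-0.0021 -0.0021] z [0.023 0.043] low 0.013 body -0.0036 minz body 0.052
34 20 zt 0.019 pts [-0.0021 -0.0021] z [0.029 0.049] low 0.019 body -0.0036 minz body 0.058
  xt 0.382 ik 12 [ 0.01  1.39 -1.46  2.4   1.69  2.   -0.71]
36 22 zt 0.013 pts [-0.0027 -0.0027] z [0.022 0.044] low 0.012 body -0.0057 minz body 0.048
36 22 zt 0.019 pts [-0.0027 -0.0027] z [0.028 0.05 ] low 0.018 body -0.0057 minz body 0.054
  xt 0.383 ik 12 [-0.49  0.7  -0.75  2.4   1.43  1.16 -0.77]
38 25 zt 0.014 pts [-0.0032 -0.0032] z [0.02  0.046] low 0.01 body -0.0074 minz body 0.042
38 25 zt 0.02 pts [-0.0032 -0.0032] z [0.026 0.052] low 0.016 body -0.0074 minz body 0.048
  xt 0.383 ik 12 [-0.44  0.8  -0.85  2.38  1.45  1.32 -0.78]
42 25 zt 0.015 pts [-0.0047 -0.0047] z [0.021 0.046] low 0.01 body -0.0125 minz body 0.042
42 25 zt 0.021 pts [-0.0047 -0.0047] z [0.027 0.052] low 0.016 body -0.0125 minz body 0.048
  xt 0.385 ik 12 [-0.33  0.99 -1.04  2.4   1.56  1.6  -0.86]
42 30 zt 0.015 pts [-0.0042 -0.0042] z [0.018 0.048] low 0.008 body -0.0109 minz body 0.032
42 30 zt 0.021 pts [-0.0042 -0.0042] z [0.024 0.054] low 0.014 body -0.0109 minz body 0.038
  xt 0.384 ik 12 [-0.9   0.69 -0.37  2.35  1.31  1.08 -0.73]
```

```bash
python3 - <<'E'
from sim import *
from h import read_state,plan
R=Rf(40,25,-.03)@rz(np.pi); tcp=np.array([.366,.178,.032])+.019*R[:,2]; print(tcp.round(4),R.round(3).tolist())
q=read_state()["qpos"]; q=sim(q,[(tcp,R,5),(tcp+[.08,0,0],R,4),(tcp+[.22,0,0],R,6)])
plan([(tcp,R,5)],0.0)
E
```

```text
[0.3773 0.1713 0.0183] [[-0.803, 0.027, 0.595], [-0.232, 0.906, -0.354], [-0.549, -0.423, -0.721]]
[0.377 0.171 0.018] q [-0.49  0.82 -0.84  2.4   1.47  1.35 -0.84] err 0.0 0.0
[0.457 0.171 0.018] q [-0.36  0.8  -0.77  2.31  1.57  1.28 -0.67] err 0.0 0.0
[0.597 0.171 0.018] q [-0.22  0.82 -0.68  2.1   1.66  1.17 -0.39] err 0.0 0.0
[0.0, -0.0026, -0.0015, 0.003, 0.9, -1.8, -0.6],[0.0, -0.0025, -0.0015, 0.0031, 0.9, -1.9, -0.6],[0.0, -0.0023, -0.0014, 0.0033, 0.9, -1.8, -0.5],[0.0, -0.0022, -0.0014, 0.0033, 0.9, -1.9, -0.6],[0.0, -0.0021, -0.0013, 0.0034, 0.9, -1.8, -0.5],
```

Emit:
{"api": "drive_tool", "payload": {"motion": [[[0.0, -0.003, -0.001, 0.003, 0.9, -1.8, -0.6], [0.0, -0.003, -0.002, 0.003, 0.9, -1.9, -0.6], [0.0, -0.002, -0.001, 0.003, 0.9, -1.8, -0.5], [0.0, -0.002, -0.001, 0.003, 0.9, -1.9, -0.6], [0.0, -0.002, -0.001, 0.003, 0.9, -1.8, -0.5], [0.0, 0, 0, 0, 0, 0, 0]]]}}

```text
time_s: 23.8
position: [0.3787, 0.1732, 0.019]
orientation: [[-0.802, 0.031, 0.597], [-0.23, 0.905, -0.356], [-0.551, -0.423, -0.719]]
contact_force: [0.4, 0.2, -0.1]
width: 0.0002
```

```bash
python3 - <<'E'
from ik import *
from h import *
st(); s=read_state(); print(np.round(s["qpos"],2)); R=np.array(s["orientation"]); print("tip",(np.array(s["position"])-.019*R[:,2]).round(4), R.round(3).tolist())
snap("scene","s25",(270,80,370,180),6); snap("top","t25",(150,170,260,280),5)
E
```

```text
23.8 p [0.3787 0.1732 0.019 ] x [-0.802 -0.23  -0.551] z [ 0.597 -0.356 -0.719] F [ 0.4  0.2 -0.1] w 0.0002
[-0.46  0.8  -0.83  2.4   1.48  1.34 -0.82]
tip [0.3674 0.18   0.0326] [[-0.802, 0.031, 0.597], [-0.23, 0.905, -0.356], [-0.551, -0.423, -0.719]]
```

View pics/s25.png

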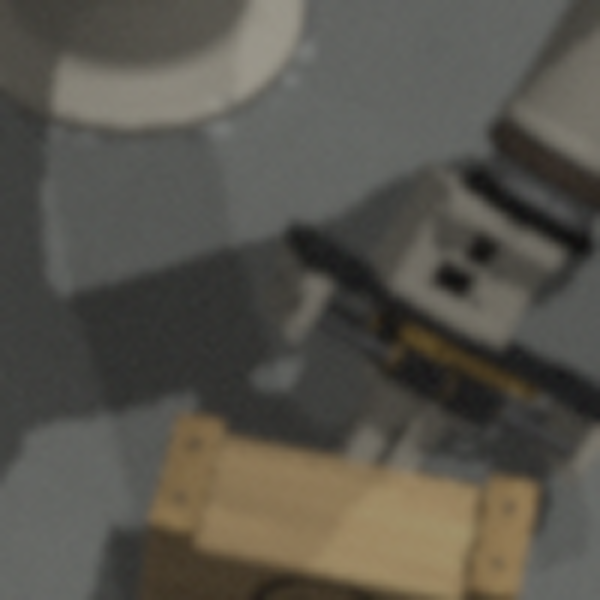

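View pics/t25.png

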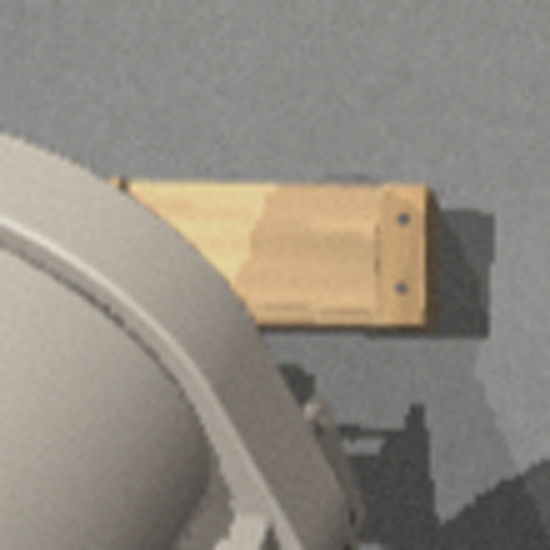

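Emit:
{"api": "drive_tool", "payload": {"motion": [[[0.0, -0.005, 0, 0.004, 0, 0, 0], [0.0, -0.005, 0, 0.004, 0, 0, 0]]]}}

```text
time_s: 24.1
position: [0.3924, 0.1733, 0.0195]
orientation: [[-0.803, 0.031, 0.596], [-0.228, 0.907, -0.355], [-0.551, -0.421, -0.721]]
contact_force: [0.1, 0.3, -0.4]
width: 0.0006
```

Emit:
{"api": "drive_tool", "payload": {"motion": [[[0.0, -0.005, 0, 0.004, 0, 0, 0], [0.0, -0.005, 0, 0.004, 0, 0, 0]]]}}

```text
time_s: 24.3
position: [0.406, 0.1723, 0.0194]
orientation: [[-0.804, 0.032, 0.594], [-0.227, 0.907, -0.355], [-0.55, -0.42, -0.722]]
contact_force: [-5.0, 0.8, 2.1]
width: 0.0004
```

```bash
python3 - <<'E'
from ik import *
from h import *
st(); s=read_state(); print(np.round(s["qpos"],2)); R=np.array(s["orientation"]); print("tip",(np.array(s["position"])-.019*R[:,2]).round(4))
snap("scene","s26",(260,110,380,210),6)
E
```

```text
24.3 p [0.406  0.1723 0.0194] x [-0.804 -0.227 -0.55 ] z [ 0.594 -0.355 -0.722] F [-5.   0.8  2.1] w 0.0004
[-0.41  0.79 -0.81  2.37  1.52  1.31 -0.76]
tip [0.3947 0.1791 0.0331]
```

View pics/s26.png

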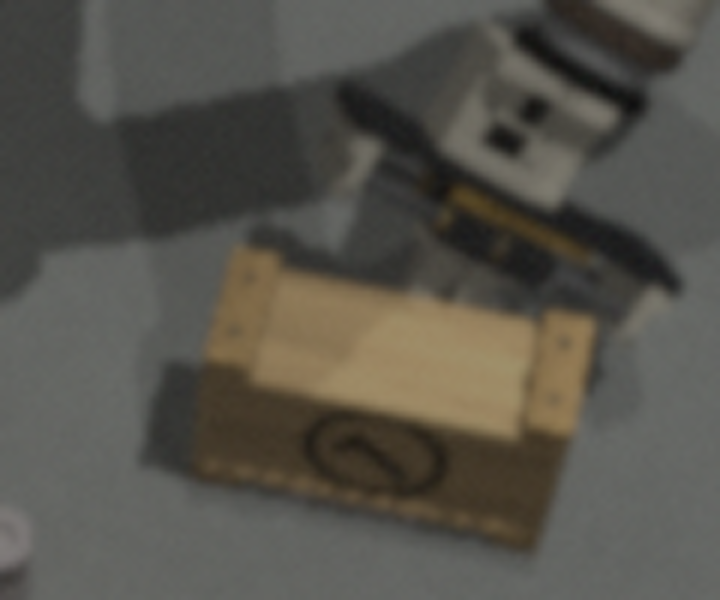

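Emit:
{"api": "drive_tool", "payload": {"motion": [[[0.0, -0.005, 0, 0.004, 0, 0, 0], [0.0, -0.005, 0, 0.004, 0, 0, 0], [0.0, -0.005, 0, 0.004, 0, 0, 0]]]}}

```text
time_s: 24.65
position: [0.4264, 0.1707, 0.0192]
orientation: [[-0.804, 0.033, 0.593], [-0.226, 0.907, -0.356], [-0.55, -0.42, -0.722]]
contact_force: [-5.5, 0.3, 3.5]
width: 0.0006
```

```bash
python3 - <<'E'
from ik import *
from h import *
st(); s=read_state(); print(np.round(s["qpos"],2)); R=np.array(s["orientation"]); print("tip",(np.array(s["position"])-.019*R[:,2]).round(4))
snap("scene","s27",(260,120,380,220),6)
E
```

```text
24.65 p [0.4264 0.1707 0.0192] x [-0.804 -0.226 -0.55 ] z [ 0.593 -0.356 -0.722] F [-5.5  0.3  3.5] w 0.0006
[-0.37  0.79 -0.79  2.35  1.55  1.29 -0.71]
tip [0.4151 0.1774 0.0329]
```

View pics/s27.png

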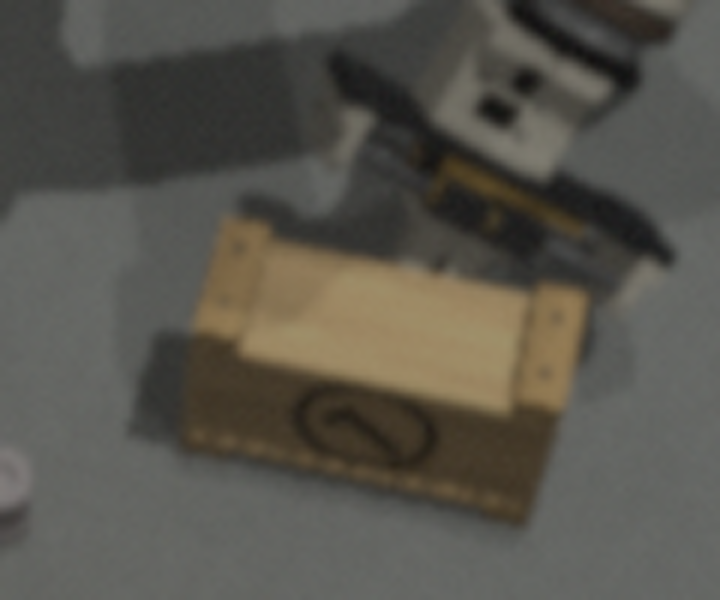

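Emit:
{"api": "drive_tool", "payload": {"motion": [[[0.0, -0.005, 0, 0.004, 0, 0, 0], [0.0, -0.005, 0, 0.004, 0, 0, 0], [0.0, -0.005, 0, 0.004, 0, 0, 0], [0.0, -0.005, 0, 0.004, 0, 0, 0], [0.0, -0.005, 0, 0.004, 0, 0, 0], [0.0, -0.005, 0, 0.004, 0, 0, 0]]]}}

```text
time_s: 25.3
position: [0.4657, 0.1679, 0.0187]
orientation: [[-0.805, 0.031, 0.593], [-0.228, 0.906, -0.357], [-0.548, -0.422, -0.722]]
contact_force: [-5.9, -0.1, 4.3]
width: 0.0002
```

```bash
python3 - <<'E'
from ik import *
from h import *
st(); s=read_state(); R=np.array(s["orientation"]); print("tip",(np.array(s["position"])-.019*R[:,2]).round(4))
snap("scene","s28",(260,140,380,240),6)
E
```

```text
25.3 p [0.4657 0.1679 0.0187] x [-0.805 -0.228 -0.548] z [ 0.593 -0.357 -0.722] F [-5.9 -0.1  4.3] w 0.0002
tip [0.4544 0.1747 0.0324]
```

View pics/s28.png

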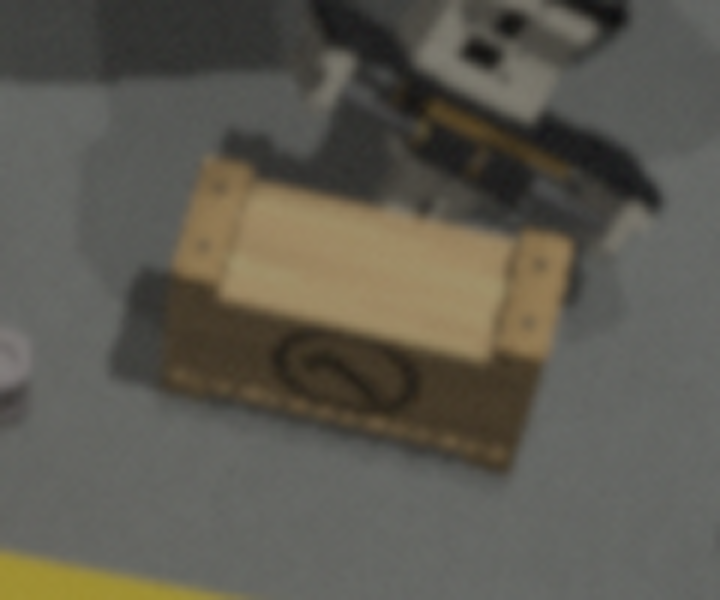

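```bash
python3 - <<'E'
from h import *
f=lambda x,y:plane("scene",260+(x+.5)/6-.5,140+(y+.5)/6-.5,0)
a,b=f(163,390),f(510,475); print(a.round(4),b.round(4),"mid",((a+b)/2).round(4),"yaw",np.arctan2(-(b-a)[0],(b-a)[1]).round(4),np.linalg.norm(b-a))
# line edges & yaw from scene
im=cv2.imread("pics/scene0.png"); hsv=cv2.cvtColor(im,cv2.COLOR_BGR2HSV); m=cv2.inRange(hsv,(20,120,80),(35,255,255)); m[:200]=0; m[:, :130]=0
lo,hi=[],[]
for u in range(255,365,5):
    v=np.where(m[:,u])[0]; lo.append(plane("scene",u,v.min()-.5,0)); hi.append(plane("scene",u,v.max()+.5,0))
for e in(lo,hi): e=np.array(e); k=np.polyfit(e[:,1],e[:,0],1); print("edge x=%.4f + %.4f y"%(k[1],k[0]), "at .17:",round(np.polyval(k,.17),4))
imt=cv2.imread("pics/top0.png"); hsv=cv2.cvtColor(imt,cv2.COLOR_BGR2HSV); m=cv2.inRange(hsv,(20,120,80),(35,255,255)); m[160:]=0
lo,hi=[],[]
for u in range(160,390,5):
    if 258<u<335: continue
    v=np.where(m[:,u])[0]; lo.append(plane("top",u,v.max()+.5,0)); hi.append(plane("top",u,v.min()-.5,0))
for e in(lo,hi): e=np.array(e); k=np.polyfit(e[:,1],e[:,0],1); print("edge x=%.4f + %.4f y"%(k[1],k[0]), "at .17:",round(np.polyval(k,.17),4))
E
```

```text
[0.5212 0.0824 0.    ] [0.5335 0.2598 0.    ] mid [0.5273 0.1711 0.    ] yaw -0.0695 0.1778242202150187
edge x=0.6285 + 0.0101 y at .17: 0.6302
edge x=0.6794 + 0.0058 y at .17: 0.6804
edge x=0.6318 + 0.0120 y at .17: 0.6338
edge x=0.6795 + 0.0093 y at .17: 0.6811
```

Emit:
{"api": "drive_tool", "payload": {"motion": [[[0.0, 0.006, 0, -0.005, 0, 0, 0], [0.0, 0.003, -0.012, 0.004, 0, 0, 0], [0.0, 0.003, -0.012, 0.005, 0, 0, 0], [0.0, 0, -0.004, 0.001, 0, 0, 0], [0.0, -0.005, 0, 0.004, 0, 0, 0], [0.0, -0.005, 0, 0.004, 0, 0, 0], [0.0, -0.005, 0, 0.004, 0, 0, 0]]]}}

```text
time_s: 26.05
position: [0.4781, 0.1323, 0.0201]
orientation: [[-0.805, 0.032, 0.593], [-0.228, 0.905, -0.359], [-0.548, -0.424, -0.721]]
contact_force: [-5.3, 0.2, 3.9]
width: 0.0005
```

```bash
python3 - <<'E'
from ik import *
from h import *
st(); s=read_state(); R=np.array(s["orientation"]); print("tip",(np.array(s["position"])-.019*R[:,2]).round(4),R.round(3).tolist())
E
```

```text
26.05 p [0.4781 0.1323 0.0201] x [-0.805 -0.228 -0.548] z [ 0.593 -0.359 -0.721] F [-5.3  0.2  3.9] w 0.0005
tip [0.4668 0.1391 0.0338] [[-0.805, 0.032, 0.593], [-0.228, 0.905, -0.359], [-0.548, -0.424, -0.721]]
```

Emit:
{"api": "drive_tool", "payload": {"motion": [[[0.0, -0.005, 0, 0.004, 0, 0, 0], [0.0, -0.005, 0, 0.004, 0, 0, 0], [0.0, -0.005, 0, 0.004, 0, 0, 0]]]}}

```text
time_s: 26.35
position: [0.4982, 0.1309, 0.0198]
orientation: [[-0.805, 0.033, 0.592], [-0.228, 0.904, -0.361], [-0.547, -0.425, -0.721]]
contact_force: [-4.7, 0.2, 3.1]
width: 0.0005
```

```bash
python3 - <<'E'
from ik import *
from h import *
st(); s=read_state(); R=np.array(s["orientation"]); print("tip",(np.array(s["position"])-.019*R[:,2]).round(4))
snap("scene","s29",(260,140,380,240),6)
E
```

```text
26.35 p [0.4982 0.1309 0.0198] x [-0.805 -0.228 -0.547] z [ 0.592 -0.361 -0.721] F [-4.7  0.2  3.1] w 0.0005
tip [0.487  0.1378 0.0335]
```

View pics/s29.png

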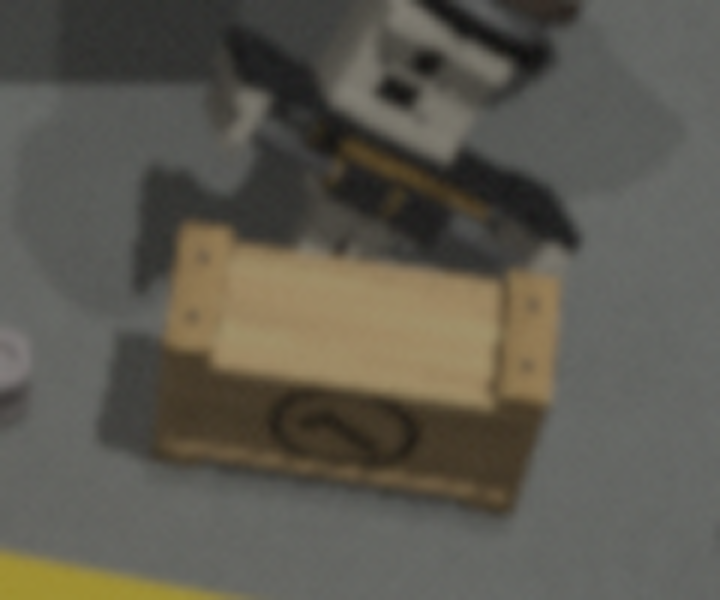

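```bash
cat >> h.py <<'E'
def heel(a,b,ox,oy,k):
    f=lambda x,y:plane("scene",ox+(x+.5)/k-.5,oy+(y+.5)/k-.5,0)
    a,b=f(*a),f(*b); print("heel",a.round(4),b.round(4),"mid",((a+b)/2).round(4),"yaw",np.arctan2(-(b-a)[0],(b-a)[1]).round(4),"len",np.linalg.norm(b-a).round(4))
E
python3 -c "
from h import *
heel((155,460),(510,516),260,140,6)"
```

```text
heel [0.5622 0.0858 0.    ] [0.5567 0.2624 0.    ] mid [0.5595 0.1741 0.    ] yaw 0.0315 len 0.1767
```

Emit:
{"api": "drive_tool", "payload": {"motion": [[[0.0, 0.006, 0, -0.005, 0, 0, 0], [0.0, -0.003, 0.013, -0.005, 0, 0, 0], [0.0, -0.003, 0.013, -0.005, 0, 0, 0], [0.0, -0.001, 0.006, -0.002, 0, 0, 0], [0.0, -0.005, 0, 0.004, 0, 0, 0], [0.0, -0.005, 0, 0.004, 0, 0, 0], [0.0, -0.005, 0, 0.004, 0, 0, 0]]]}}

```text
time_s: 27.1
position: [0.5105, 0.1721, 0.0185]
orientation: [[-0.804, 0.03, 0.593], [-0.229, 0.906, -0.357], [-0.548, -0.423, -0.722]]
contact_force: [-4.9, 1.5, 4.2]
width: 0.0006
```

Emit:
{"api": "drive_tool", "payload": {"motion": [[[0.0, -0.005, 0, 0.004, 0, 0, 0], [0.0, -0.005, 0, 0.004, 0, 0, 0], [0.0, -0.005, 0, 0.004, 0, 0, 0], [0.0, -0.005, 0, 0.004, 0, 0, 0]]]}}

```text
time_s: 27.5
position: [0.5358, 0.1697, 0.0176]
orientation: [[-0.806, 0.028, 0.592], [-0.231, 0.905, -0.358], [-0.545, -0.425, -0.723]]
contact_force: [-5.0, 1.5, 3.5]
width: 0.0005
```

```bash
python3 - <<'E'
from ik import *
from h import *
st(); s=read_state(); R=np.array(s["orientation"]); print("tip",(np.array(s["position"])-.019*R[:,2]).round(4))
snap("scene","s30",(260,150,380,250),6)
E
```

```text
27.5 p [0.5358 0.1697 0.0176] x [-0.806 -0.231 -0.545] z [ 0.592 -0.358 -0.723] F [-5.   1.5  3.5] w 0.0005
tip [0.5245 0.1765 0.0313]
```

View pics/s30.png

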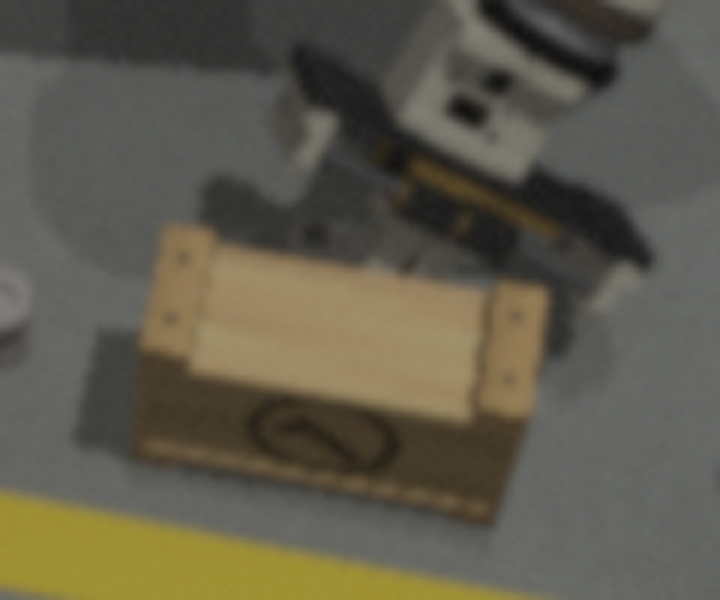

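```bash
python3 -c "
from h import *
heel((133,458),(492,524),260,150,6)"
```

```text
heel [0.5969 0.0812 0.    ] [0.5961 0.2582 0.    ] mid [0.5965 0.1697 0.    ] yaw 0.0049 len 0.1771
```

Emit:
{"api": "drive_tool", "payload": {"motion": [[[0.0, -0.005, 0, 0.004, 0, 0, 0], [0.0, -0.005, 0, 0.004, 0, 0, 0], [0.0, -0.005, 0, 0.004, 0, 0, 0], [0.0, -0.005, 0, 0.004, 0, 0, 0], [0.0, -0.005, 0, 0.004, 0, 0, 0], [0.0, -0.005, 0, 0.004, 0, 0, 0]]]}}

```text
time_s: 28.15
position: [0.5743, 0.166, 0.0164]
orientation: [[-0.807, 0.027, 0.59], [-0.233, 0.904, -0.359], [-0.542, -0.427, -0.723]]
contact_force: [-6.0, 0.5, 3.4]
width: 0.0003
```

```bash
python3 - <<'E'
from ik import *
from h import *
st(); s=read_state(); R=np.array(s["orientation"]); print("tip",(np.array(s["position"])-.019*R[:,2]).round(4))
snap("scene","s31",(260,160,380,260),6)
E
```

```text
28.15 p [0.5743 0.166  0.0164] x [-0.807 -0.233 -0.542] z [ 0.59  -0.359 -0.723] F [-6.   0.5  3.4] w 0.0003
tip [0.5631 0.1728 0.0301]
```

View pics/s31.png

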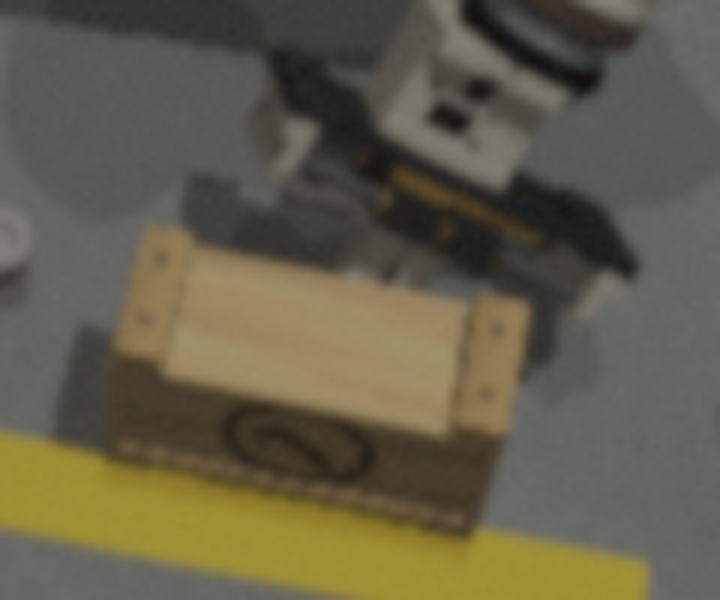

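```bash
python3 -c "
from h import *
heel((105,458),(472,536),260,160,6)"
```

```text
heel [0.6325 0.074  0.    ] [0.6367 0.2535 0.    ] mid [0.6346 0.1637 0.    ] yaw -0.0233 len 0.1795
```

Emit:
{"api": "drive_tool", "payload": {"motion": [[[0.0, -0.005, 0, 0.004, 0, 0, 0], [0.0, -0.005, 0, 0.004, 0, 0, 0], [0.0, -0.004, 0, 0.003, 0, 0, 0]]]}}

```text
time_s: 28.5
position: [0.5925, 0.1644, 0.0159]
orientation: [[-0.808, 0.027, 0.589], [-0.233, 0.903, -0.36], [-0.541, -0.428, -0.724]]
contact_force: [-5.6, 1.1, 3.6]
width: 0.0006
```

Emit:
{"api": "drive_tool", "payload": {"motion": [[[0.0, 0.008, 0, -0.006, 0, 0, 0], [0.0, 0.016, 0, -0.012, 0, 0, 0], [0.0, 0.02, 0, -0.015, 0, 0, 0], [0.0, 0.024, 0, -0.018, 0, 0, 0], [0.0, 0.024, 0, -0.018, 0, 0, 0], [0.0, 0.0, 0, -0.04, 0, 0, 0], [0.0, 0, 0, -0.04, 0, 0, 0], [0.0, 0, 0, -0.04, 0, 0, 0]]]}}

```text
time_s: 29.3
position: [0.402, 0.2041, 0.1016]
orientation: [[-0.81, 0.038, 0.585], [-0.228, 0.899, -0.373], [-0.54, -0.436, -0.72]]
contact_force: [1.1, 0.5, 0.6]
width: 0.0005
```

```bash
python3 - <<'E'
from h import *
st(); snap("scene","s32",(130,130,380,280),3); snap("top","t32"); st()
im=cv2.imread("pics/s32_raw.png")[170:260,270:360]; cv2.imwrite("pics/s32z.png",cv2.convertScaleAbs(cv2.resize(im,None,fx=6,fy=6,interpolation=cv2.INTER_CUBIC),alpha=1.5))
E
```

```text
29.3 p [0.402  0.2041 0.1016] x [-0.81  -0.228 -0.54 ] z [ 0.585 -0.373 -0.72 ] F [1.1 0.5 0.6] w 0.0005
29.4 p [0.4022 0.2088 0.1037] x [-0.807 -0.229 -0.545] z [ 0.59  -0.365 -0.72 ] F [1.1 0.  0.1] w 0.0007
```

View pics/s32.png

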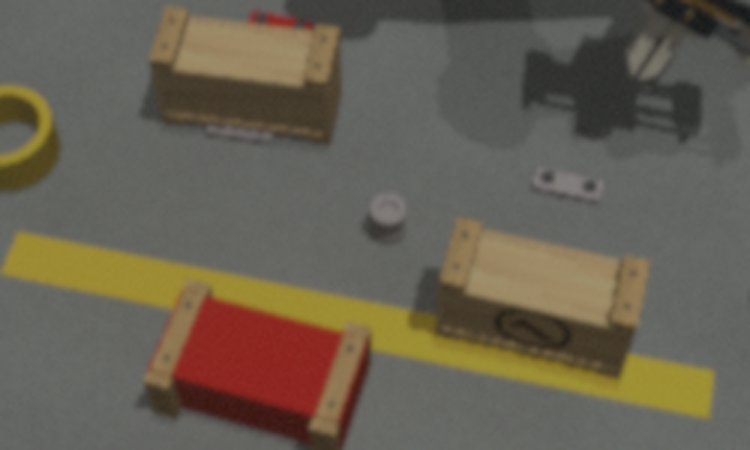

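View pics/s32z.png

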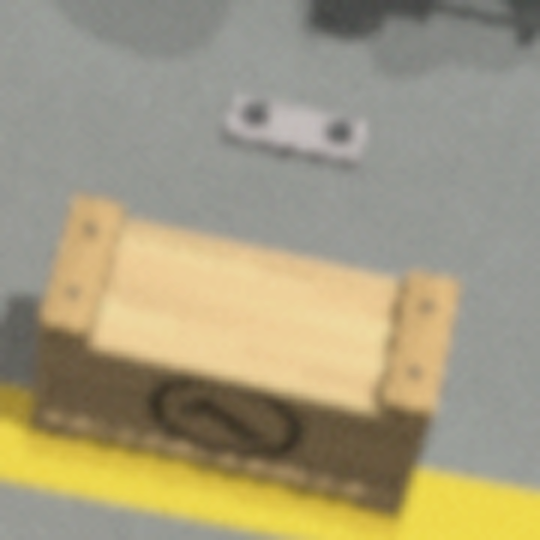

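View pics/t32.png

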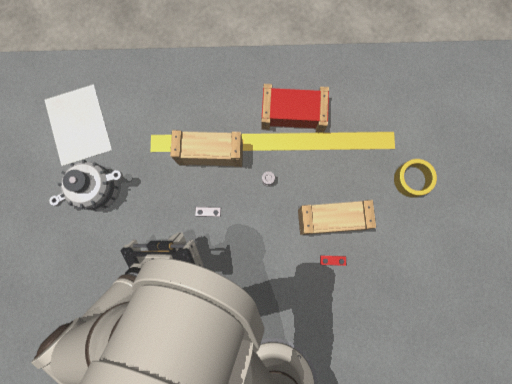

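```bash
python3 -c "
from h import *
heel((34,430),(402,514),270,170,6)
# top-face corners, top cam z=.11
im=cv2.imread('pics/t32_raw.png')[115:175,160:255]; cv2.imwrite('pics/t32z.png',cv2.resize(im,None,fx=8,fy=8,interpolation=cv2.INTER_CUBIC))
"
```

```text
heel [0.6507 0.0721 0.    ] [0.6575 0.2513 0.    ] mid [0.6541 0.1617 0.    ] yaw -0.0384 len 0.1793
```

View pics/t32z.png

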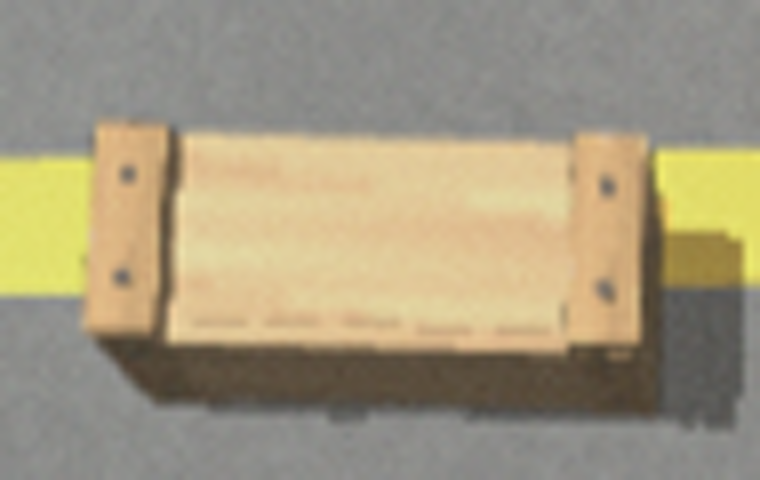

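```bash
python3 -c "
from h import *
t=lambda x,y:plane('top',160+(x+.5)/8-.5,115+(y+.5)/8-.5,.11)
a,b=t(648,135),t(97,122); print(a.round(4),b.round(4),np.arctan2(-(b-a)[0],(b-a)[1]).round(4))
# R crate bottom heel edge in s32 (x3 crop 130,130)
heel((158,122),(328,140),130,130,3)
st()
print(plane('top',268,178,.038).round(3),plane('scene',130+388/3,130+212/3,.038).round(3))"
```

```text
[0.6527 0.0698 0.11  ] [0.6613 0.2492 0.11  ] -0.0482
heel [ 0.4655 -0.2653  0.    ] [ 0.4501 -0.0836  0.    ] mid [ 0.4578 -0.1744  0.    ] yaw 0.0848 len 0.1823
29.4 p [0.4022 0.2088 0.1037] x [-0.807 -0.229 -0.545] z [ 0.59  -0.365 -0.72 ] F [1.1 0.  0.1] w 0.0007
[0.542 0.    0.038] [0.548 0.003 0.038]
```

```bash
python3 -c "
from h import *
arm.close_job(); st()"
```

```text
the job is handed in; nothing more can be done
the job is handed in; nothing more can be done
```

I tipped both crates onto their robot-side faces, then pushed the stamped one onto the dispatch line and handed the job in at about 29 s of robot time. The stamp was on the crate to the robot's left. The other crate's underside is bare, and it was left standing at its stop.

**Stamped crate:** both cameras show it standing with the stamp facing away from the robot.
- Its bottom edge is at x ≈ 0.654, and the line's centre there is about 0.656, so the whole edge is on the tape.
- It sits about 1.6–2.2° off square to the line. The two cameras differ slightly, and I left it rather than push again.

**Other crate:** it stands over its stop with its bottom edge at x ≈ 0.458, turned about 2.4° from where it first stood.

**Surroundings:** in the last pictures the pulley, tape roll, alternator and red look-alikes appear where they started. The gripper was clear of everything, and the highest contact force I read was about 18 N.

**Disagreements:**
- **Fingertips:** they end about 19 mm short of the reported TCP. My first push on the right-hand crate therefore passed over its top without moving it, and I corrected for this afterwards.
- **Arm posture:** the first approach behind the stamped crate hit joint limits. I turned the gripper half a turn and leaned it to get in.

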